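# Clear the docking bay and make up the carrier stack

## Task

Stack all the plain sample carriers from the bench in the aluminium corner tray, each lying flat and pushed flush against both fences. Lift the dock's hold-down bar, slide the ribbed cover carrier out from under the hood and lay it on top of the stack, flush against both fences too, then lower the bar all the way down again. Leave the other things on the bench where they are.

Things in the scene. Friction and masses are not known exactly. Their poses are not given: they have to be found in the camera images.
- bar (a joint): hinge of the dock's steel hold-down bar, rad: 0 = down across the docked carrier, grows as the bar is lifted, 1.57 = upright, 2.2 = folded right back over the hood (stop). The hinge is stiff and stays wherever it is left; about 3 N at the grip moves it
- bar_grip (a point): middle of the bar's grip: a horizontal round grey sleeve, 16 mm thick and 55 mm long along the dock's y axis, on the end of the cross-bar that sticks out beyond the dock's -y side, free all round. Down, it is 23 mm above the table. It swings on a 77 mm radius about the hinge
- dock_hinge (a point): point on the hinge axis of the bar, in the dock's middle plane, 23 mm above the table; the axis runs along the dock's y axis. Fixed to the dock and turned like it. The grip lies 87.5 mm to -y of it, and at bar angle q it is 77*cos(q) mm to -x and 77*sin(q) mm up
- dock: fixed white docking bay with a black hood 50 mm high at its +x end; origin on the table under the centre of a docked carrier, x axis pointing in under the hood (the slide-out direction is -x), z up. Floor 6 mm thick, 195 x 100 mm (x -100 to 95), side guides 10 mm high 2 mm clear of the carrier, hood from x = 28 to 95 mm, over the rear 37 mm of the carrier, with 4 mm clearance above it. The lowered bar crosses at x = -32 mm just above the carrier and in front of its rib
- cover_mid (a point): centre of the slab of the cover carrier (grey, 130 x 56 x 10 mm, like the plain ones, about 0.14 kg) that is docked under the bar at the start; x along its length, z up. It alone has a finger rib on its top
- cover_rib (a point): centre of the cover carrier's finger rib, 15 mm above the slab's centre: a block 34 mm long (x), 12 mm wide (y), 20 mm high, standing on the middle of the slab
- tray: fixed aluminium stacking tray with two corner fences, 160 x 86 mm, floor 6 mm thick; origin on the table under the centre that a carrier has when it lies flush against both fences with its length along the tray's x axis; z up. End fence: inner face at x = +65 mm, 50 mm wide. Side fence: two posts, each 22 mm long, centred at x = -48 and +48 mm, inner face at y = +28 mm, with a 74 mm gap between them for a finger. Fence tops 54 mm above the table; the -x and -y sides are open
- carrier_a_mid (a point): centre of a plain sample carrier, if present: flat grey slab 130 x 56 x 10 mm with four pale windows, the same on both faces (either may lie up), about 0.14 kg, loose on the table at the start; x along its length, z up
- carrier_b_mid (a point): centre of a plain sample carrier, if present: flat grey slab 130 x 56 x 10 mm with four pale windows, the same on both faces (either may lie up), about 0.14 kg, loose on the table at the start; x along its length, z up
- carrier_c_mid (a point): centre of a plain sample carrier, if present: flat grey slab 130 x 56 x 10 mm with four pale windows, the same on both faces (either may lie up), about 0.14 kg, loose on the table at the start; x along its length, z up
- carrier_d_mid (a point): centre of a plain sample carrier, if present: flat grey slab 130 x 56 x 10 mm with four pale windows, the same on both faces (either may lie up), about 0.14 kg, loose on the table at the start; x along its length, z up
- dish: bystander, to be left alone: clear round dish, 80 mm across, 16 mm high; origin at its underside
- jar: bystander, to be left alone: small amber jar, 52 mm across, 55 mm high; origin at its underside
- cup: bystander, to be left alone: small white cup, 54 mm across, 35 mm high; origin at its underside
- marker: bystander, to be left alone: black marker pen lying down, 130 mm long; origin at its underside
- tipbox: bystander, to be left alone: blue and white tip box, 85 x 120 x 65 mm; origin at its underside
- reagent: bystander, to be left alone: clear reagent bottle, 70 mm across, 120 mm high; origin at its underside
- tuberack: bystander, to be left alone: white tube rack, 70 x 200 mm, 88 mm high with its tubes; origin at its underside
- pipette: bystander, to be left alone: hand pipette lying down, 220 mm long; origin at its underside
There are look-alikes about, which are no part of the job. Leave any green look-alike of the part that bears carrier_d_mid alone. Leave any orange look-alike of the part that bears cover_mid alone.

How it is judged:
By the outcome, as a careful person would: the job done as asked, in the order asked, and still so for the second after the job is handed in, with the robot touching nothing.
Of carrier_a, carrier_b, carrier_c, carrier_d only 2 to 4 are there at a start; the rules pass over those that are not, and their reading is None.
At some moment in a run one of carrier_a, carrier_b, carrier_c, carrier_d may be knocked a few centimetres aside while the robot is not near it.
Once in a run the grip may slacken for a moment while it holds something.
It also fails if it takes over 210 s, if anything falls off the work surface, if the arm or the gripper's body presses on something with over 40 N, if the wrist force passes 120 N, or if a joint passes its speed limit or range.

## Robot

A 7-joint arm with a two-finger parallel gripper is mounted at the origin on the work surface. World frame = base frame: x ahead of the robot, y to its left, z up, the work surface at z = 0. Lengths are in mm, angles in rad, forces in N, time in s.
With the tool pointing down it reaches from about 400 to 875 mm from the base axis. Payload 4.4 kg.
Tool frame: the origin (TCP) lies at the very end of the fingers, on their centre line; the grasp point (between the pads) lies 19 mm behind it (grip_depth is the distance from the TCP to the grasp point, in mm); z points along the fingers, y is the direction in which the jaws open and shut (so a half turn about z gives the same grasp; the last joint's range is limited). The gripper opens to 85 mm and grips with 20 to 120 N. Pads are 22 mm wide; open, the fingers measure 114 mm over their backs; the gripper's body (76 mm by 85 mm) begins 54 mm behind the grasp point. The pads swing forward as they close: fully open they stand 13 mm farther back than shut.
Start: joints at [1.226, 0.628, 0.038, 1.517, -0.027, 0.996, -0.02], TCP at [178.909, -624.907, 231.313] pointing down, gripper open.
Joint ranges: [-3.06, 3.06], [-0.37, 2.12], [-1.25, 1.32], [0.18, 2.47], [-1.1, 4.24], [0.23, 1.98], [-2.94, 2.94]. Speed limits (rad/s): [2.57, 2.57, 3.14, 3.14, 3.14, 3.14, 3.14].

## Interface

Orientations are given as [roll, pitch, yaw] about the fixed x, y, z axes, in that order (R = Rz(yaw) Ry(pitch) Rx(roll)).
In Python, from cell import read_state, get_image, finish_job, recognise, outline_of, grip_depth gives the robot as it stands. The module is installed in compiled form; this text tells all that it offers.
- The arm moves only by the tool send_rows, never from a script. Its argument "rows" is a list of rows, each a list of 5 numbers: the gripper command: -1 is shut, 1 is fully open, values between are in proportion, then the shift along the tool's x, y, z in m, then the turn about the tool's z in rad. In form: [[claw, tx, ty, tz, roll], ...]. A call has 1 to 12 rows; each row shifts and turns the pose as measured when the row begins, along the tool's axes as they then stand; what a row does not reach is not made up. A row lasts 1/12 s, in which the tool goes at most 41.7 mm and 7.16 degrees, less where a joint would pass 70% of its speed; a pose out of reach is approached as far as the arm can. A call with a gripper value outside its range is refused whole. The fingers move at their own pace and stop on an object; the grip force is fixed at half the most. Time passes only in rows, so rows that do not move let the fingers close. It gives the time, the measured TCP pose, the force and the opening at its end, in the units of the state.
- read_state(): the state, without advancing time (a new reading comes with each control period).
- get_image(name): name is "side" or "top"; returns a dict with "image" (384x512x3 uint8, blue, green, red), "z_map" (384x512 float32, mm along the optical axis (not along the pixel's ray), 0 where there is no reading), "K" (3x3 intrinsics, pixels), "R" (3x3) and "t" (3): a world point X has camera coordinates R X + t. Camera axes: x right, y down, z forward; pixel columns grow to the right and rows downward; lengths in mm; the calibration is good to about 2 mm. A picture is of the moment at which its call begins.
- finish_job(): hands the job in, once; it reports no verdict.
Trained networks look in a picture, given as the dict that the camera call returned (one of the last four; its "shot" number tells which), for a name from the list of things; names that differ only in an ending like _2 or _b are one class to them, and where a whole thing is asked for, a point or a joint stands for the part that bears it (a point fixed in the world has none). Each returns a list of dicts, best first, with "score" (0 to 1); they miss things now and then, are a little off and sometimes report something else, mostly with a low value. They report only what shows in the picture. A call takes as long as a camera call. They do not tell look-alikes from the thing itself.
- recognise(picture, query): "box" ([left, top, right, bottom] in pixels, round what is visible of it).
- outline_of(picture, query): "mask" (384x512 bool, what is visible of it) and "box" ([left, top, right, bottom] in pixels, round what is visible of it).
The state is a dict: "clock": time; "qpos": joint angles; "qd": joint speeds; "tau": joint torques, N m; "eef_pos": TCP position; "tool_rot": TCP orientation; "force": force on the tool from outside, world axes, zero at the start; "torque": the same for the moment, N m; "width": finger opening in mm.
Only numpy, scipy, OpenCV 4.12 (cv2) and the standard library are available. Lean on these libraries where they do the work, as an engineer would, in place of code of your own. Each camera call takes 0.05 s, during which the arm holds its last target.

## Working session

There is one attempt and no reset: what is moved stays moved. The work goes in short steps, Python scripts to look and compute and a tool call to move; the robot and the scene stay as the last step left them, time stands still between calls to the robot, and variables do not carry over. Pictures are saved under pics/ and viewed, and the job is handed in when it is done.

Besides the shell and the picture viewer there is one more tool, called after ">>>" as name([rows], argument=value, ...), one row to a line, values as JSON. send_rows: Moves the arm, as the interface text tells. Its arguments: {"type":"object","properties":{"rows":{"type":"array"}},"required":["rows"]}

```bash
mkdir -p pics; python3 - <<'E'
from cell import *
import cv2
s=read_state();print(s)
print(grip_depth)
for n in("top","side"):
    p=get_image(n);cv2.imwrite(f"pics/{n}0.png",p["image"]);print(n,p["K"],p["R"],p["t"],p["shot"])
E
```

```text
{'clock': 0.0, 'qpos': array([ 1.22615576,  0.62934063,  0.03842839,  1.5183752 , -0.02696641,
        0.99630983, -0.01997678]), 'qd': array([-0.00030446, -0.00022026,  0.00030909, -0.00136504,  0.00035789,
       -0.00023302, -0.00161155]), 'tau': array([-6.80946632e-04, -5.63404155e+01,  1.22657865e+00, -1.93446207e+01,
        1.11044492e-02,  1.04972773e-02,  9.91620482e-06]), 'eef_pos': array([ 178.75832973, -624.27814912,  230.39011976]), 'tool_rot': array([-3.13967785e+00,  4.54168952e-05,  2.78892918e-01]), 'force': array([ 0.20079173,  0.215567  , -0.99612231]), 'torque': array([-0.06696249,  0.03054093, -0.00695075]), 'width': 85.57996928530582}
18.700000000000003
top [[484.69790166   0.         260.2196819 ]
 [  0.         484.69790166 181.60893341]
 [  0.           0.           1.        ]] [[-0.00586069 -0.99997954 -0.00256259]
 [-0.98241484  0.00623596 -0.18660704]
 [ 0.1866192   0.00142388 -0.98243129]] [  18.15276863  547.54049859 1356.23996145] 1
side [[454.07291442   0.         259.06627954]
 [  0.         454.07291442 186.29715963]
 [  0.           0.           1.        ]] [[ 0.82075944 -0.5712101   0.00854193]
 [-0.36842343 -0.54068874 -0.75625384]
 [ 0.43659836  0.61755543 -0.65422257]] [-471.50877084  257.37500856 1256.39303638] 2
```

View pics/top0.png

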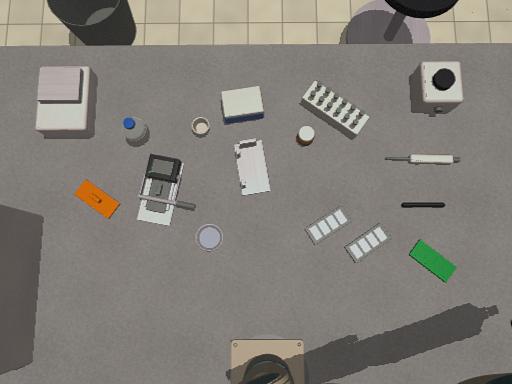

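View pics/side0.png

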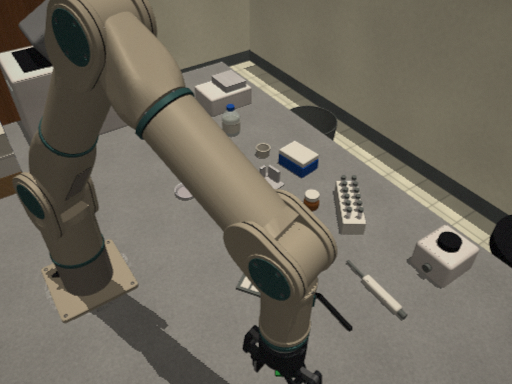

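```bash
cat > h.py <<'E'
from cell import *
import numpy as np, cv2
def world(p,uv,z):
    "pixels -> world xy on plane z"
    uv=np.atleast_2d(np.asarray(uv,float)); K,R,t=p["K"],p["R"],np.asarray(p["t"])
    d=np.c_[uv,np.ones(len(uv))]@np.linalg.inv(K).T@R
    c=-R.T@t
    return c+d*((z-c[2])/d[:,2])[:,None]
def proj(p,X):
    X=np.atleast_2d(np.asarray(X,float)); c=X@p["R"].T+p["t"]; q=c@p["K"].T
    return q[:,:2]/q[:,2:]
def cloud(p):
    z=p["z_map"]; v,u=np.mgrid[:z.shape[0],:z.shape[1]]
    c=np.stack([u,v,np.ones_like(u)],-1)@np.linalg.inv(p["K"]).T*z[...,None]
    return (c-p["t"])@p["R"]
def rect(p,mask,z):
    m=mask.astype(np.uint8)
    cs,_=cv2.findContours(m,cv2.RETR_EXTERNAL,cv2.CHAIN_APPROX_NONE)
    c=max(cs,key=cv2.contourArea)[:,0]
    w=world(p,c,z)[:,:2].astype(np.float32)
    (cx,cy),(a,b),ang=cv2.minAreaRect(w)
    if a<b: a,b,ang=b,a,ang+90
    ang=(ang+90)%180-90
    return round(cx,1),round(cy,1),round(a,1),round(b,1),round(ang,2)
def crop(p,u0,v0,u1,v1,name,s=6):
    im=cv2.resize(p["image"][v0:v1,u0:u1],None,fx=s,fy=s,interpolation=cv2.INTER_CUBIC); cv2.imwrite("pics/"+name,im)
E
python3 - <<'E'
from h import *
p=get_image("top")
for q in("carrier_a_mid","cover_mid","tray","dock","bar","dish","cup","jar"):
    for r in outline_of(p,q)[:6]:
        print(q,round(r["score"],2),np.round(r["box"]), rect(p,r["mask"],{"tray":6,"dock":6}.get(q,10)) if r["mask"].sum()>20 else '')
crop(p,295,195,395,270,"c1.png",8)
crop(p,130,120,280,230,"c2.png",5)
E
```

```text
carrier_a_mid 0.74 [301. 205. 352. 247.] (425.8, -182.7, 134.4, 59.6, -58.03)
carrier_a_mid 0.16 [137. 180. 193. 208.] (529.3, 288.8, 169.4, 76.1, 78.84)
cover_mid 0.79 [147. 182. 173. 213.] (536.2, 311.8, 59.3, 54.4, 80.07)
cover_mid 0.64 [ 77. 182. 117. 218.] (508.3, 500.6, 130.8, 55.9, 53.89)
tray 0.98 [238. 140. 274. 194.] (605.4, 41.0, 170.4, 86.3, 9.18)
dock 0.57 [137. 155. 198. 227.] (530.6, 287.8, 204.0, 172.8, -11.58)
bar 0.8 [138. 169. 196. 212.] (532.9, 286.1, 179.0, 88.4, 76.99)
dish 0.84 [199. 222. 224. 250.] (391.5, 165.9, 75.2, 73.8, 45.13)
cup 0.61 [191. 121. 210. 136.] (731.6, 196.6, 54.1, 52.5, -0.38)
cup 0.4 [138. 175. 194. 209.] (499.6, 294.6, 170.3, 25.8, 73.68)
jar 0.73 [298. 125. 313. 147.] (697.7, -123.9, 60.3, 51.8, -1.15)
```

View pics/c1.png

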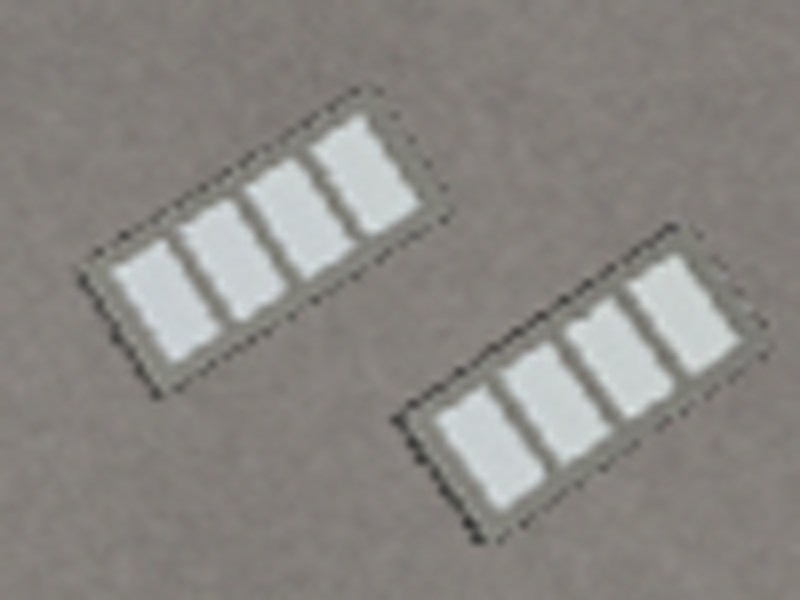

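View pics/c2.png

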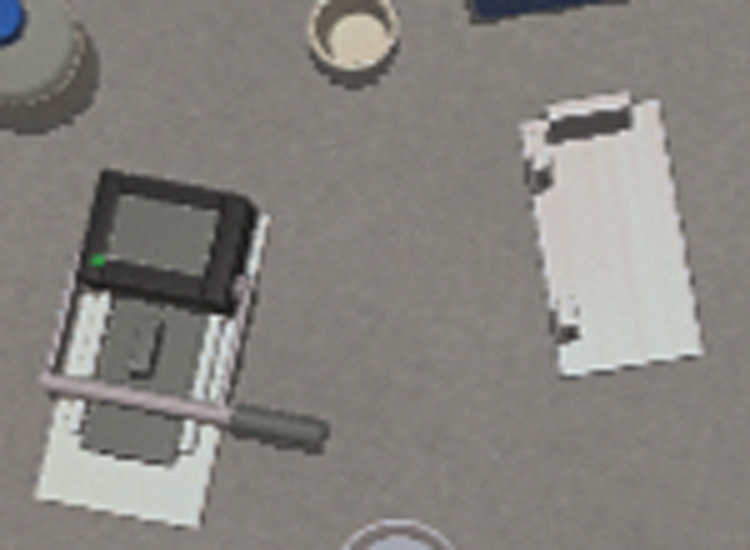

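```bash
python3 - <<'E'
from h import *
p=get_image("top")
W=cloud(p); Z=W[...,2]
print("table z",np.median(Z[200:300,290:300]))
for nm,(u0,v0,u1,v1) in dict(B=(340,218,395,270),A=(300,203,356,250),G=(400,230,460,290)).items():
    m=np.zeros(Z.shape,bool); m[v0:v1,u0:u1]=((Z[v0:v1,u0:u1]>5)&(Z[v0:v1,u0:u1]<40))
    n,l,st,_=cv2.connectedComponentsWithStats(m.astype(np.uint8),connectivity=4)
    k=sorted(range(1,n),key=lambda i:-st[i,4])
    for i in k[:2]:
        print(nm,st[i],np.median(Z[l==i]),np.percentile(Z[l==i],[5,95]),rect(p,l==i,10), W[l==i].mean(0))
# windows
    im=p["image"].astype(int); w=np.zeros(Z.shape,bool); w[v0:v1,u0:u1]=im[v0:v1,u0:u1].min(2)>170
    if w.any():
        wc=world(p,np.argwhere(w)[:,::-1],10)[:,:2]; print("  windows",w.sum(),cv2.minAreaRect(wc.astype(np.float32)))
# tray
m=np.zeros(Z.shape,bool); m[135:200,230:280]=(Z[135:200,230:280]>30)
n,l,st,c=cv2.connectedComponentsWithStats(m.astype(np.uint8))
for i in range(1,n): 
  if st[i,4]>3: print("fence",st[i],W[l==i].round(0).mean(0),rect(p,l==i,54))
m=np.zeros(Z.shape,bool); m[130:200,230:280]=(Z[130:200,230:280]>3)
print("tray all",rect(p,m,6))
np.save("Z.npy",Z); np.save("W.npy",W)
crop(p,228,130,284,202,"t1.png",10)
crop(p,130,148,204,232,"d1.png",8)
E
```

```text
table z -0.7965399469359644
B [345 223  47  40 790] 9.90934131649333 [ 5.98839374 14.87256952] (373.1, -299.1, 130.6, 57.1, -56.42) [ 373.23203013 -298.51536967   10.00820734]
B [340 218  12  11  80] 9.848740769897372 [ 5.53550721 14.08369518] (430.0, -235.3, 33.1, 29.5, 89.65) [ 434.56265104 -232.14654447    9.99697596]
  windows 440 ((408.32623291015625, -275.5274963378906), (122.49706268310547, 108.53607940673828), 33.508880615234375)
A [305 205  47  40 788] 9.691047919267046 [ 5.81233914 15.00758612] (426.6, -183.3, 130.1, 58.8, -57.19) [ 426.31690251 -183.7679946     9.97218025]
A [345 240  11  10  70] 9.972664465177164 [ 6.08436167 14.89849527] (367.1, -246.2, 29.9, 26.1, 89.66) [ 363.92562243 -249.70231348   10.06472068]
  windows 437 ((391.4728698730469, -204.28790283203125), (122.16709899902344, 108.691162109375), 31.360267639160156)
G [409 240  48  42 840] 9.608396073193848 [ 5.80094758 14.42295655] (319.0, -483.7, 132.1, 59.2, 50.33) [ 319.549063   -484.35993613    9.7231773 ]
G [417 238   2   1   2] 5.938119120154203 [5.19267358 6.68356466] (384.7, -444.1, 2.9, 0.0, 89.65) [ 385.02969979 -445.43436224    5.93811912]
fence [239 138  18   8  87] [668.70114943  51.24137931  49.05747126] (667.2, 51.2, 49.4, 15.5, -80.58)
fence [236 146   5  10  31] [629.64516129  78.09677419  95.09677419] (640.0, 80.1, 27.9, 9.6, 9.3)
fence [241 178   6   9  33] [539.09090909  62.96969697  92.51515152] (546.6, 63.1, 25.3, 11.9, 9.37)
tray all (601.9, 48.1, 174.0, 108.5, 8.04)
```

View pics/t1.png

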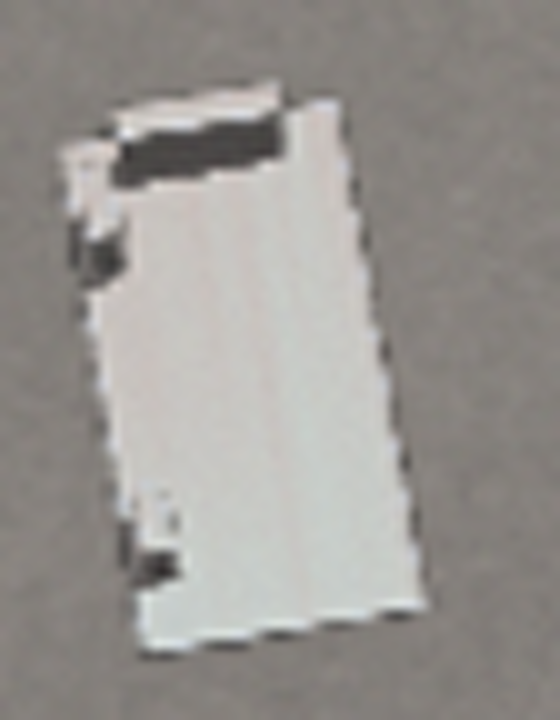

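View pics/d1.png

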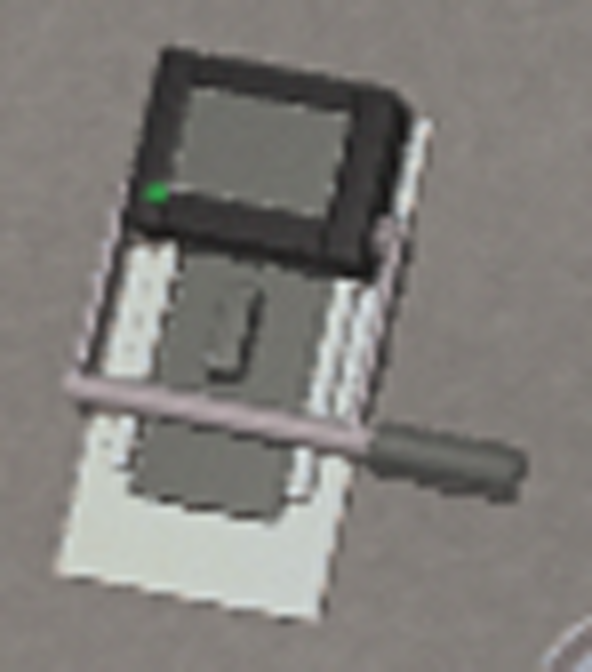

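```bash
python3 - <<'E'
from h import *
from scipy.optimize import least_squares
p=get_image("top")
o=lambda pts:np.array(pts,float)/10-0.5+[228,130]
fl=world(p,o([(428,605),(145,655),(338,100)]),6); print("floor",fl.round(1))
ft=world(p,o([(118,150),(280,127)]),54); fb=world(p,o([(118,187),(280,158)]),6); print("top in",ft.round(1),"bot in",fb.round(1))
d=fl[0]-fl[1];print(np.linalg.norm(d),np.degrees(np.arctan2(-d[0]*-1,-d[1])))
d=fl[2]-fl[0];print(np.linalg.norm(d),np.degrees(np.arctan2(d[1],d[0])))
# bar/dock
o=lambda pts:np.array(pts,float)/8-0.5+[130,148]
print("dock front corners z6",world(p,o([(58,575),(320,620)]),6).round(1))
print("carrier front corners z16",world(p,o([(128,492),(278,522)]),16).round(1))
print("hood top corners z50",world(p,o([(165,48),(405,98),(130,225),(365,275)]),50).round(1))
print("grip ends axis z23",world(p,o([(370,447),(525,480)]),27).round(1))
print("rib top z36",world(p,o([(250,290),(222,372)]),36).round(1))
E
```

```text
floor [[530.6 -15.1   6. ]
 [516.   69.5   6. ]
 [687.   10.8   6. ]]
top in [[658.7  75.7  54. ]
 [665.4  28.   54. ]] bot in [[660.1  77.9   6. ]
 [668.9  28.6   6. ]]
85.86349702513228 9.79554307358256
158.59150167104374 9.410253823708587
dock front corners z6 [[444.9 380.8   6. ]
 [427.6 283.4   6. ]]
carrier front corners z16 [[474.3 353.7  16. ]
 [462.8 298.   16. ]]
hood top corners z50 [[634.2 338.2  50. ]
 [614.7 249.4  50. ]
 [567.8 348.5  50. ]
 [548.7 262.3  50. ]]
grip ends axis z23 [[488.9 262.9  27. ]
 [476.4 205.9  27. ]]
rib top z36 [[546.1 306.9  36. ]
 [515.6 316.2  36. ]]
```

```bash
cat >> h.py <<'E'
def rot(s):
    from scipy.spatial.transform import Rotation as Ro
    return Ro.from_euler("xyz",s["tool_rot"]).as_matrix()
def plan(x=None,y=None,z=None,yaw=None,claw=1,step=38,n=None):
    "rows from here to the target (mm, deg); prints them in tool axes"
    s=read_state(); P=s["eef_pos"]; y0=s["tool_rot"][2]
    T=np.array([P[0] if x is None else x,P[1] if y is None else y,P[2] if z is None else z])
    dy=0 if yaw is None else (np.radians(yaw)-y0+np.pi)%(2*np.pi)-np.pi
    d=T-P; n=n or max(1,int(np.ceil(max(np.linalg.norm(d)/step,abs(dy)/.115))))
    out=[]
    for i in range(n):
        a=y0+dy*i/n; c,si=np.cos(a),np.sin(a); w=d/n/1000
        out.append([claw,round(c*w[0]+si*w[1],4),round(si*w[0]-c*w[1],4),round(-w[2],4),round(-dy/n,4)])
    for k in range(0,n,12): print(str(out[k:k+12]).replace(" ",""))
def st():
    s=read_state(); print("t%.2f"%s["clock"],s["eef_pos"].round(1),"yaw %.2f tilt %s"%(np.degrees(s["tool_rot"][2]),np.degrees(s["tool_rot"][:2]).round(2)),"F",s["force"].round(1),"w %.1f"%s["width"],"q",s["qpos"].round(2))
E
python3 -c "
from h import *
plan(426.6,-183.3,100,-57.2)"
```

```text
[[1,np.float64(0.0257),np.float64(-0.0255),np.float64(0.0094),np.float64(0.0912)],[1,np.float64(0.0233),np.float64(-0.0277),np.float64(0.0094),np.float64(0.0912)],[1,np.float64(0.0206),np.float64(-0.0297),np.float64(0.0094),np.float64(0.0912)],[1,np.float64(0.0179),np.float64(-0.0315),np.float64(0.0094),np.float64(0.0912)],[1,np.float64(0.0149),np.float64(-0.033),np.float64(0.0094),np.float64(0.0912)],[1,np.float64(0.0119),np.float64(-0.0342),np.float64(0.0094),np.float64(0.0912)],[1,np.float64(0.0087),np.float64(-0.0351),np.float64(0.0094),np.float64(0.0912)],[1,np.float64(0.0055),np.float64(-0.0358),np.float64(0.0094),np.float64(0.0912)],[1,np.float64(0.0022),np.float64(-0.0361),np.float64(0.0094),np.float64(0.0912)],[1,np.float64(-0.0011),np.float64(-0.0362),np.float64(0.0094),np.float64(0.0912)],[1,np.float64(-0.0044),np.float64(-0.0359),np.float64(0.0094),np.float64(0.0912)],[1,np.float64(-0.0077),np.float64(-0.0353),np.float64(0.0094),np.float64(0.0912)]]
[[1,np.float64(-0.0109),np.float64(-0.0345),np.float64(0.0094),np.float64(0.0912)],[1,np.float64(-0.014),np.float64(-0.0334),np.float64(0.0094),np.float64(0.0912)]]
```

Candidates in the top picture:
- Plain carriers: grey with four windows at (327,225) and (368,243). These are my targets, and crop c1 confirms both.
- Green look-alike: (433,260). Leave it.
- Cover: grey and ribbed, in the dock at (160,197).
- Orange look-alike: (97,198). Leave it.

The tray is at (252,166), with its end fence at the image top and its posts on the left. The first reach is to the carrier at (327,225).

>>> send_rows([
  [1,0.026,-0.0255,0.009,0.091],
  [1,0.023,-0.028,0.009,0.091],
  [1,0.021,-0.03,0.009,0.091],
  [1,0.018,-0.0315,0.009,0.091],
  [1,0.015,-0.033,0.009,0.091],
  [1,0.012,-0.034,0.009,0.091],
  [1,0.009,-0.035,0.009,0.091],
  [1,0.0055,-0.036,0.009,0.091],
  [1,0.002,-0.036,0.009,0.091],
  [1,-0.001,-0.036,0.009,0.091],
  [1,-0.0045,-0.036,0.009,0.091],
  [1,-0.008,-0.035,0.009,0.091],
])

```text
clock: 1.65
eef_pos: [404.7, -251.4, 118.9]
tool_rot: [3.133, -0.018, -0.886]
force: [1.2, 0.4, -0.2]
width: 85.6
```

```bash
sed -i 's/out.append(\[claw,\(.*\)\])$/out.append([claw]+[float(v) for v in (\1)])/' h.py; python3 -c "
from h import *
st()
plan(426.6,-183.3,100,-57.2)
get_image('top')
p=get_image('side');cv2.imwrite('pics/side1.png',p['image'])
p=get_image('top');cv2.imwrite('pics/top1.png',p['image'])"
```

```text
t1.65 [ 404.7 -251.4  118.9] yaw -50.77 tilt [179.5   -1.04] F [ 1.2  0.4 -0.2] w 85.6 q [ 0.25  0.59  0.35  2.12 -0.39  0.48 -1.57]
[[1,-0.0194,-0.03,0.0094,0.0561],[1,-0.0211,-0.0289,0.0094,0.0561]]
```

View pics/top1.png

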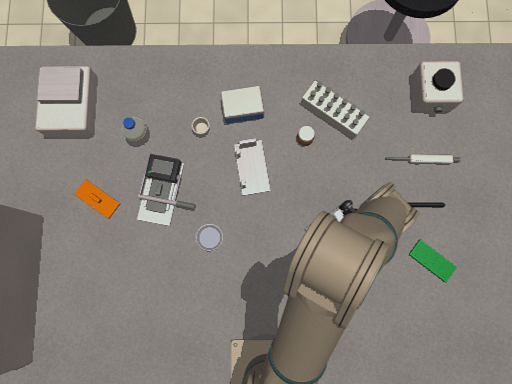

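View pics/side1.png

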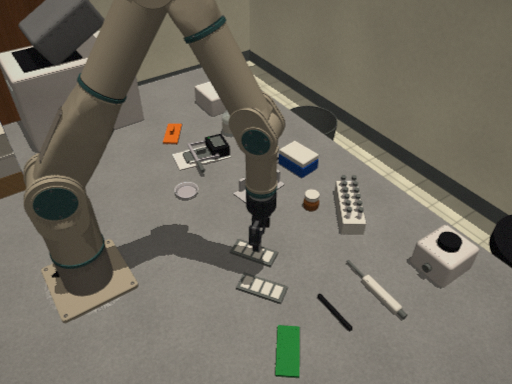

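The top view is covered by the arm. The side view shows just two grey carriers, at (255,250) and (262,288), plus the green one at (287,350).

>>> send_rows([
  [1,-0.0194,-0.03,0.0094,0.056],
  [1,-0.021,-0.029,0.009,0.056],
  [1,0,0,0,0],
])

```text
clock: 2.05
eef_pos: [428.3, -185.1, 99.5]
tool_rot: [3.136, -0.023, -0.996]
force: [-0.2, 0.2, 0.3]
width: 85.6
```

```bash
python3 -c "
from h import *
st()
plan(426.6,-183.3,14,-57.2)
p=get_image('side')
for r in outline_of(p,'carrier_a_mid')[:4]: print(r['score'],r['box'],rect(p,r['mask'],10))
crop(p,210,200,310,310,'s2.png',6)
"
```

```text
t2.05 [ 428.3 -185.1   99.5] yaw -57.06 tilt [179.66  -1.34] F [-0.2  0.2  0.3] w 85.6 q [ 0.09  0.62  0.36  2.16 -0.48  0.42 -1.74]
[[1,-0.0008,0.0002,0.0285,0.0008],[1,-0.0008,0.0002,0.0285,0.0008],[1,-0.0008,0.0002,0.0285,0.0008]]
0.81 [228.1, 239.1, 276.3, 267.3] (427.1, -185.6, 131.1, 63.1, -58.36)
```

View pics/s2.png

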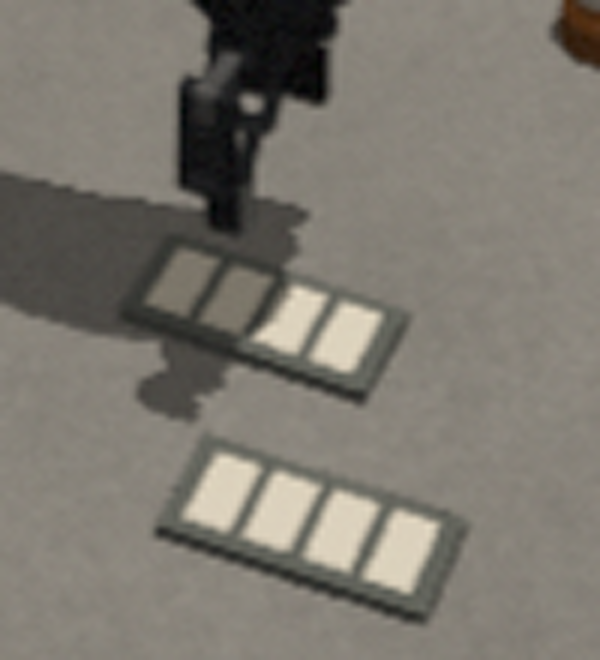

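>>> send_rows([
  [1,-0.001,0,0.03,0],
  [1,-0.001,0,0.03,0],
  [1,0,0,0.02,0],
  [1,0,0,0.005,0],
  [1,0,0,0.004,0],
  [1,0,0,0.002,0],
])

```text
clock: 2.65
eef_pos: [427.7, -207.0, 10.7]
tool_rot: [3.139, -0.04, -1.01]
force: [-1.0, -0.7, -0.1]
width: 85.9
```

```bash
python3 -c "
from h import *
st()
p=get_image('side')
crop(p,210,200,310,310,'s3.png',6)
"
```

```text
t2.65 [ 427.7 -207.    10.7] yaw -57.86 tilt [179.83  -2.27] F [-1.  -0.7 -0.1] w 85.9 q [ 0.18  0.8   0.29  2.18 -0.9   0.23 -1.32]
```

View pics/s3.png

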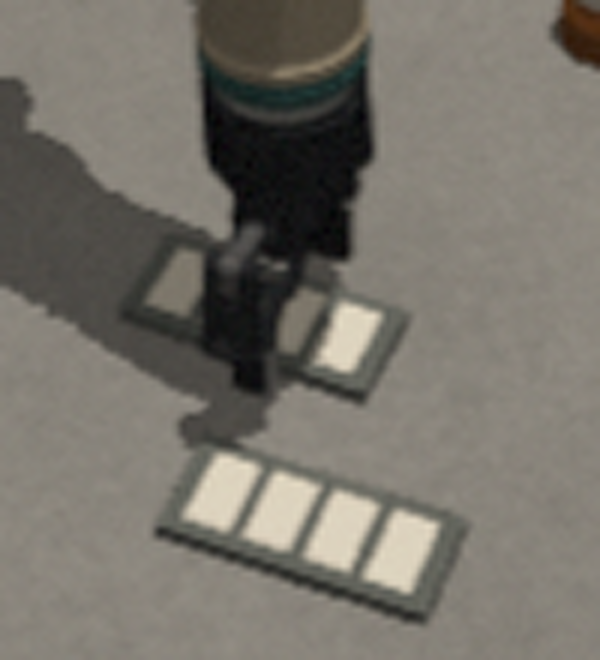

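```bash
cat > fk.py <<'E'
import numpy as np, itertools
from scipy.spatial.transform import Rotation as Ro
from scipy.optimize import least_squares
E
python3 - <<'E'
from h import *; from fk import *
s=read_state()
D=[([1.22615576,0.62934063,0.03842839,1.5183752,-0.02696641,0.99630983,-0.01997678],[178.758,-624.278,230.39],[-3.13967785,4.5e-5,.278892918]),
(list(s["qpos"]),list(s["eef_pos"]),list(s["tool_rot"])),
([.25,.59,.35,2.12,-.39,.48,-1.57],[404.7,-251.4,118.9],np.radians([179.5,-1.04,-50.77])),
([.09,.62,.36,2.16,-.48,.42,-1.74],[428.3,-185.1,99.5],np.radians([179.66,-1.34,-57.06]))]
Rz=lambda a:Ro.from_euler('z',a); Ry=lambda a:Ro.from_euler('y',a)
for sg in itertools.product([1,-1],repeat=4):
    e=[]
    Rs=[]
    for q,_,r in D:
        R=Rz(sg[0]*q[0])*Ry(q[1])*Rz(sg[1]*q[2])*Ry(q[3])*Rz(sg[2]*q[4])*Ry(q[5])*Rz(sg[3]*q[6])
        Rs.append(R.inv()*Ro.from_euler('xyz',r))
    m=Rs[0]
    print(sg,[round(np.degrees((m.inv()*r).magnitude()),2) for r in Rs],m.as_euler('xyz').round(3))
print(s["qpos"])
E
```

```text
(1, 1, 1, 1) [np.float64(0.0), np.float64(147.77), np.float64(133.81), np.float64(146.16)] [ 4.000e-03  1.000e-03 -2.129e+00]
(1, 1, 1, -1) [np.float64(0.0), np.float64(4.33), np.float64(43.88), np.float64(51.01)] [ 4.000e-03  1.000e-03 -2.169e+00]
(1, 1, -1, 1) [np.float64(0.0), np.float64(52.81), np.float64(96.98), np.float64(98.8)] [-0.022  0.039 -2.158]
(1, 1, -1, -1) [np.float64(0.0), np.float64(102.43), np.float64(84.14), np.float64(101.78)] [-0.022  0.039 -2.198]
(1, -1, 1, 1) [np.float64(0.0), np.float64(128.77), np.float64(104.8), np.float64(116.95)] [ 0.031 -0.035 -2.191]
(1, -1, 1, -1) [np.float64(0.0), np.float64(27.22), np.float64(75.56), np.float64(82.89)] [ 0.031 -0.035 -2.231]
(1, -1, -1, 1) [np.float64(0.0), np.float64(28.57), np.float64(65.47), np.float64(66.83)] [ 3.00e-03  1.00e-03 -2.22e+00]
(1, -1, -1, -1) [np.float64(0.0), np.float64(120.2), np.float64(112.15), np.float64(130.27)] [ 3.00e-03  1.00e-03 -2.26e+00]
(-1, 1, 1, 1) [np.float64(0.0), np.float64(92.15), np.float64(114.36), np.float64(83.69)] [0.    0.    1.702]
(-1, 1, 1, -1) [np.float64(0.0), np.float64(119.2), np.float64(68.06), np.float64(79.27)] [0.    0.    1.662]
(-1, 1, -1, 1) [np.float64(0.0), np.float64(168.27), np.float64(153.62), np.float64(134.27)] [-0.004 -0.045  1.673]
(-1, 1, -1, -1) [np.float64(0.0), np.float64(32.77), np.float64(37.88), np.float64(39.68)] [-0.004 -0.045  1.633]
(-1, -1, 1, 1) [np.float64(0.0), np.float64(113.38), np.float64(145.32), np.float64(115.71)] [0.002 0.045 1.64 ]
(-1, -1, 1, -1) [np.float64(0.0), np.float64(101.21), np.float64(43.05), np.float64(53.6)] [0.002 0.045 1.6  ]
(-1, -1, -1, 1) [np.float64(0.0), np.float64(148.75), np.float64(177.33), np.float64(162.97)] [0.    0.    1.611]
(-1, -1, -1, -1) [np.float64(0.0), np.float64(0.0), np.float64(0.34), np.float64(0.12)] [0.    0.    1.571]
[ 0.17735511  0.80242259  0.29349022  2.18206709 -0.8987247   0.23445088
 -1.31804105]
```

```bash
cat >> fk.py <<'E'
Rz=lambda a:Ro.from_euler('z',a).as_matrix(); Ry=lambda a:Ro.from_euler('y',a).as_matrix()
C=Rz(np.pi/2)
lo=np.array([-3.06,-.37,-1.25,.18,-1.1,.23,-2.94]); hi=np.array([3.06,2.12,1.32,2.47,4.24,1.98,2.94])
def fk(q,L):
    d1,L1,a1,L2,a2,L3,a3=L
    A=Rz(-q[0])@Ry(q[1]); B=A@Rz(-q[2]); Cc=B@Ry(q[3]); D=Cc@Rz(-q[4])@Ry(q[5])
    p=np.array([0,0,d1])+B@[a1,0,L1]+Cc@[a2,0,L2]+D@[a3,0,L3]
    return p,D@Rz(-q[6])@C
E
python3 - <<'E'
from h import *; from fk import *
s=read_state()
D=[([1.22615576,0.62934063,0.03842839,1.5183752,-0.02696641,0.99630983,-0.01997678],[178.758,-624.278,230.39],1),
(list(s["qpos"]),list(s["eef_pos"]),1),
([.25,.59,.35,2.12,-.39,.48,-1.57],[404.7,-251.4,118.9],.3),
([.09,.62,.36,2.16,-.48,.42,-1.74],[428.3,-185.1,99.5],.3)]
f=lambda L:np.concatenate([w*(fk(q,L)[0]-p) for q,p,w in D]+[1e-3*(L-np.array([300,400,0,350,0,250,0]))])
for mask in (0,1):
    g=(lambda x:f(np.array([x[0],x[1],0,x[2],0,x[3],0]))) if mask else f
    r=least_squares(g,[300,400,350,250] if mask else [300,400,0,350,0,250,0]);print(r.x.round(1),(r.fun[:12]).round(2))
E
```

```text
[2016.1  425.3  199.6  420.5   39.6 1750.5   90.3] [21.93  7.16 -0.58 -0.46  1.45 -0.74 -1.47 -5.33  2.26 -0.23 -4.45  2.14]
[1065.8  526.8  405.  1035.8] [25.39  9.82  4.78  0.22 -0.51 -3.53 -0.32  2.04 -2.15 -0.27  1.87 -2.02]
```

```bash
python3 - <<'E'
from h import *; from fk import *
s=read_state()
D=[([1.22615576,0.62934063,0.03842839,1.5183752,-0.02696641,0.99630983,-0.01997678],[178.758,-624.278,230.39],1),
(list(s["qpos"]),list(s["eef_pos"]),1),
([.25,.59,.35,2.12,-.39,.48,-1.57],[404.7,-251.4,118.9],.3),
([.09,.62,.36,2.16,-.48,.42,-1.74],[428.3,-185.1,99.5],.3)]
def fk2(q,L):
    A=Rz(-q[0])@Ry(q[1]); B=A@Rz(-q[2]); Cc=B@Ry(q[3]); D_=Cc@Rz(-q[4]); E=D_@Ry(q[5])
    d1,L1,L2,L3,y0,y1,y2,y3=L
    return np.array([0,0,d1])+Rz(-q[0])@[0,y0,0]+B@[0,y1,L1]+D_@[0,y2,L2]+E@[0,y3,L3]
pri=np.array([285,421,314,340,0,0,0,0]); sc=np.array([60,40,40,60,10,10,10,3.])
f=lambda L:np.concatenate([w*(fk2(q,L)-p) for q,p,w in D]+[.3*(L-pri)/sc])
r=least_squares(f,pri);print(r.x.round(1),(r.fun[:12]).round(2), r.fun[12:].round(2))
E
```

```text
[ 2.828e+02  5.575e+02  3.830e+02  2.946e+02 -1.410e+01 -1.640e+01
  2.400e+00  2.000e-01] [ 0.02  0.02  0.15  0.18  0.08  0.   -0.59 -0.27 -0.34 -0.16  0.04 -0.15] [-0.01  1.02  0.52 -0.23 -0.42 -0.49  0.07  0.02]
```

```bash
cat >> fk.py <<'E'
LL=np.array([282.8,557.5,383.0,294.6,-14.1,-16.4,2.4,.2])
def fk2(q,L=LL):
    A=Rz(-q[0])@Ry(q[1]); B=A@Rz(-q[2]); Cc=B@Ry(q[3]); D_=Cc@Rz(-q[4]); E=D_@Ry(q[5])
    d1,L1,L2,L3,y0,y1,y2,y3=L
    return np.array([0,0,d1])+Rz(-q[0])@[0,y0,0]+B@[0,y1,L1]+D_@[0,y2,L2]+E@[0,y3,L3], E@Rz(-q[6])@C
def ik(pos,yaw,q0,N=1,seed=0):
    T=Ro.from_euler('xyz',[np.pi,0,np.radians(yaw)])
    rng=np.random.default_rng(seed); out=[]
    for k in range(N):
        qs=np.clip(q0 if k==0 else rng.uniform(lo,hi),lo+.01,hi-.01)
        f=lambda q:np.r_[(fk2(q)[0]-pos)/100,(Ro.from_matrix(fk2(q)[1])*T.inv()).as_rotvec(),1e-3*(q-q0)]
        r=least_squares(f,qs,bounds=(lo,hi))
        out.append((np.linalg.norm(r.fun[:6]),r.x))
    return sorted(out,key=lambda o:(o[0]>.02,np.abs(o[1]-q0).max()))
E
python3 - <<'E'
from h import *; from fk import *
q0=read_state()["qpos"]
for pos,yaw in [((426.6,-183.3,6),-57.2),((426.6,-183.3,6),122.8),((440,-204,6),-57.2),((373,-299,6),-56.4),((373,-299,6),123.6),((600,42,20),9.5),((600,42,20),189.5),((484,233,15),-10.8),((484,233,15),-10.8+180),((530,312,20),79.2),((532,312,20),169)]:
    r=ik(pos,yaw,q0,12); print(pos,yaw,[(round(e,3),q.round(2)) for e,q in r[:3]])
E
```

```text
(426.6, -183.3, 6) -57.2 [(np.float64(0.0), array([ 0.15,  0.81,  0.28,  2.19, -0.9 ,  0.26, -1.33])), (np.float64(0.0), array([ 0.15,  0.81,  0.28,  2.19, -0.9 ,  0.26, -1.33])), (np.float64(0.0), array([ 0.15,  0.81,  0.28,  2.19, -0.9 ,  0.26, -1.33]))]
(426.6, -183.3, 6) 122.8 [(np.float64(0.0), array([ 0.46,  0.79, -0.18,  2.17,  0.58,  0.23,  0.35])), (np.float64(0.0), array([ 0.46,  0.79, -0.18,  2.17,  0.58,  0.23,  0.35])), (np.float64(0.0), array([ 0.46,  0.79, -0.18,  2.17,  0.58,  0.23,  0.35]))]
(440, -204, 6) -57.2 [(np.float64(0.0), array([ 0.16,  0.83,  0.33,  2.13, -0.87,  0.32, -1.34])), (np.float64(0.0), array([ 0.16,  0.83,  0.33,  2.13, -0.87,  0.32, -1.34])), (np.float64(0.0), array([ 0.16,  0.83,  0.33,  2.13, -0.87,  0.32, -1.34]))]
(373, -299, 6) -56.4 [(np.float64(0.0), array([ 0.43,  0.81,  0.28,  2.15, -0.81,  0.28, -1.14])), (np.float64(0.0), array([ 0.43,  0.81,  0.28,  2.15, -0.81,  0.28, -1.14])), (np.float64(0.0), array([ 0.43,  0.81,  0.28,  2.15, -0.81,  0.28, -1.14]))]
(373, -299, 6) 123.6 [(np.float64(0.0), array([ 0.76,  0.8 , -0.21,  2.13,  0.58
[... 983 characters left out ...]
0.82, -0.27,  1.97,  0.5 ,  0.42,  0.4 ])), (np.float64(0.0), array([-0.32,  0.82, -0.27,  1.97,  0.5 ,  0.42,  0.4 ])), (np.float64(0.0), array([-0.32,  0.82, -0.27,  1.97,  0.5 ,  0.42,  0.4 ]))]
(530, 312, 20) 79.2 [(np.float64(0.0), array([-0.63,  0.86,  0.08,  1.76, -0.12,  0.52, -0.66])), (np.float64(0.0), array([-0.63,  0.86,  0.08,  1.76, -0.12,  0.52, -0.66])), (np.float64(0.0), array([-0.63,  0.86,  0.08,  1.76, -0.12,  0.52, -0.66]))]
(532, 312, 20) 169 [(np.float64(0.0), array([-0.41,  0.88, -0.27,  1.74,  0.39,  0.57,  0.46])), (np.float64(0.0), array([-0.41,  0.88, -0.27,  1.74,  0.39,  0.57,  0.46])), (np.float64(0.0), array([-0.41,  0.88, -0.27,  1.74,  0.39,  0.57,  0.46]))]
```

>>> send_rows([
  [1,-0.005,-0.003,-0.012,0],
  [1,-0.009,-0.005,-0.006,0],
  [1,-0.006,-0.004,0,0],
  [1,0,0,0,0],
])

```text
clock: 3.03
eef_pos: [425.9, -190.0, 29.8]
tool_rot: [3.138, -0.045, -1.02]
force: [-0.5, -0.1, 0.2]
width: 85.5
```

```bash
python3 -c "
from h import *
st()
plan(426.6,-183.3,8,-57.2)
"
```

```text
t3.03 [ 425.9 -190.    29.8] yaw -58.41 tilt [179.81  -2.6 ] F [-0.5 -0.1  0.2] w 85.5 q [ 0.11  0.76  0.34  2.21 -0.9   0.26 -1.36]
[[1,-0.0053,-0.0041,0.0218,-0.0212]]
```

>>> send_rows([
  [1,-0.006,-0.004,0.004,-0.02],
  [1,0,0,0.006,0],
  [1,0,0,0.006,0],
  [1,0,0,0.004,0],
  [1,0,0,0.002,0],
])

```text
clock: 3.45
eef_pos: [428.5, -184.5, 8.6]
tool_rot: [3.14, -0.05, -0.996]
force: [-0.7, 0.4, 0.4]
width: 85.3
```

```bash
python3 -c "
from h import *
st()
plan(426.6,-183.3,4,-57.2)
"
```

```text
t3.45 [ 428.5 -184.5    8.6] yaw -57.06 tilt [179.91  -2.84] F [-0.7  0.4  0.4] w 85.3 q [ 0.1   0.81  0.33  2.21 -1.1   0.23 -1.15]
[[1,-0.002,0.0009,0.0046,0.0024]]
```

>>> send_rows([
  [1,0.006,0,-0.002,0],
  [1,0.006,0,0.0,0],
  [1,0.004,0,0.002,0],
  [1,0,0,0,0],
])

```text
clock: 3.78
eef_pos: [438.4, -200.2, 9.8]
tool_rot: [3.14, -0.051, -0.996]
force: [0.3, 1.2, -0.4]
width: 85.6
```

```bash
python3 -c "
from h import *
st()
p=get_image('side')
crop(p,210,200,310,310,'s4.png',6)
"
```

```text
t3.78 [ 438.4 -200.2    9.8] yaw -57.07 tilt [179.91  -2.91] F [ 0.3  1.2 -0.4] w 85.6 q [ 0.09  0.82  0.38  2.18 -1.06  0.28 -1.17]
```

View pics/s4.png

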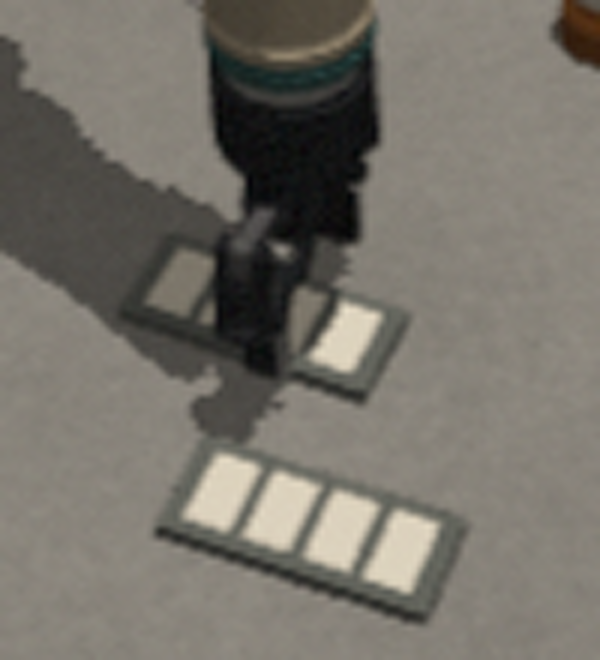

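>>> send_rows([
  [1,-0.004,0.001,0.004,0],
  [1,-0.003,0,0.003,0],
  [1,0,0,0.002,0],
  [1,0,0,0.001,0],
])

```text
clock: 4.17
eef_pos: [434.5, -195.2, 0.1]
tool_rot: [3.14, -0.05, -0.996]
force: [-0.2, -0.8, 1.3]
width: 85.0
```

```bash
python3 -c "
from h import *
st()
"
```

```text
t4.17 [ 4.345e+02 -1.952e+02  1.000e-01] yaw -57.05 tilt [179.92  -2.88] F [-0.2 -0.8  1.3] w 85.0 q [ 0.12  0.83  0.33  2.19 -1.1   0.23 -1.14]
```

Close now. TCP is at z≈0 and there is no contact yet.

>>> send_rows([
  [0.4,0,0,0,0],
  [0.2,0,0,0,0],
  [0.2,0,0,0,0],
  [-1,0,0,0,0],
  [-1,0,0,0,0],
  [-1,0,0,0,0],
  [-1,0,0,0,0],
  [-1,0,0,0,0],
])

```text
clock: 4.83
eef_pos: [434.8, -195.2, 0.5]
tool_rot: [3.141, -0.05, -0.997]
force: [0.0, -0.1, -1.3]
width: 54.0
```

```bash
python3 -c "
from h import *
st()
p=get_image('side')
crop(p,210,200,310,310,'s5.png',6)
"
```

```text
t4.83 [ 434.8 -195.2    0.5] yaw -57.12 tilt [179.95  -2.89] F [ 0.  -0.1 -1.3] w 54.0 q [ 0.12  0.83  0.33  2.19 -1.1   0.23 -1.14]
```

View pics/s5.png

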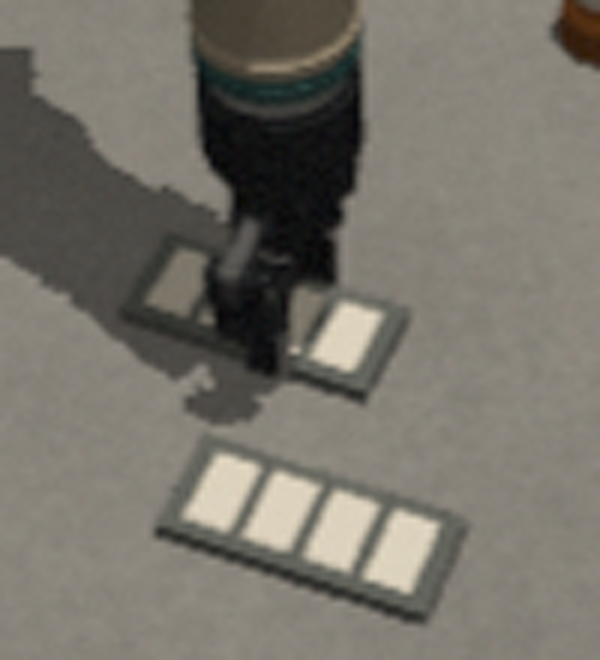

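>>> send_rows([
  [-1,0,0,-0.01,0],
  [-1,0,0,-0.02,0],
  [-1,0,0,-0.03,0],
  [-1,0,0,-0.03,0],
  [-1,0,0,0,0],
])

```text
clock: 5.3
eef_pos: [430.2, -191.3, 91.6]
tool_rot: [3.137, -0.045, -1.0]
force: [-0.7, -0.6, -0.9]
width: 53.7
```

```bash
python3 -c "
from h import *
st()
p=get_image('side')
crop(p,200,150,320,290,'s6.png',5)
"
```

```text
t5.30 [ 430.2 -191.3   91.6] yaw -57.29 tilt [179.74  -2.56] F [-0.7 -0.6 -0.9] w 53.7 q [-0.09  0.7   0.65  2.17 -0.87  0.5  -1.34]
```

View pics/s6.png

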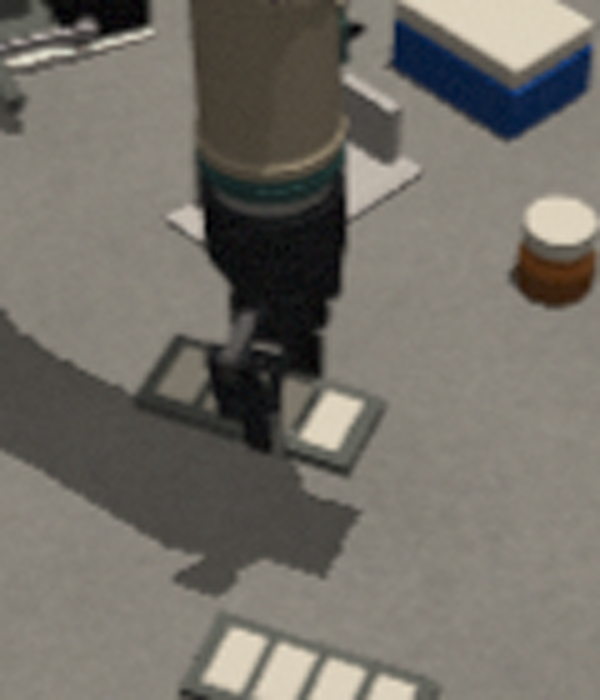

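```bash
cat >> h.py <<'E'
TR=dict(o=np.array([600.,42.]),a=9.5)
def loc(lx,ly,T=TR):
    c,s=np.cos(np.radians(T["a"])),np.sin(np.radians(T["a"])); return T["o"]+[c*lx-s*ly,s*lx+c*ly]
def toloc(xy,T=TR):
    c,s=np.cos(np.radians(T["a"])),np.sin(np.radians(T["a"])); d=np.asarray(xy)[:2]-T["o"]; return np.array([c*d[0]+s*d[1],-s*d[0]+c*d[1]])
E
python3 -c "
from h import *
x,y=loc(2,-10); print(x,y); plan(x,y,130,9.5,claw=-1,n=12)
"
```

```text
603.6230472616812 32.46723919634904
[[-1,-0.0078,-0.0222,-0.0033,-0.0971],[-1,-0.0056,-0.0229,-0.0033,-0.0971],[-1,-0.0034,-0.0233,-0.0033,-0.0971],[-1,-0.0011,-0.0235,-0.0033,-0.0971],[-1,0.0012,-0.0235,-0.0033,-0.0971],[-1,0.0035,-0.0233,-0.0033,-0.0971],[-1,0.0057,-0.0229,-0.0033,-0.0971],[-1,0.0079,-0.0222,-0.0033,-0.0971],[-1,0.01,-0.0213,-0.0033,-0.0971],[-1,0.012,-0.0203,-0.0033,-0.0971],[-1,0.0139,-0.019,-0.0033,-0.0971],[-1,0.0157,-0.0175,-0.0033,-0.0971]]
```

>>> send_rows([
  [-1,-0.008,-0.022,-0.005,-0.097],
  [-1,-0.0055,-0.023,-0.005,-0.097],
  [-1,-0.0035,-0.023,-0.005,-0.097],
  [-1,-0.001,-0.0235,-0.005,-0.097],
  [-1,0.001,-0.0235,-0.004,-0.097],
  [-1,0.0035,-0.023,-0.003,-0.097],
  [-1,0.0055,-0.023,-0.003,-0.097],
  [-1,0.008,-0.022,-0.003,-0.097],
  [-1,0.01,-0.021,-0.003,-0.097],
  [-1,0.012,-0.02,-0.003,-0.097],
  [-1,0.014,-0.019,-0.003,-0.097],
  [-1,0.0155,-0.0175,-0.003,-0.097],
])

```text
clock: 6.35
eef_pos: [595.4, 46.4, 115.4]
tool_rot: [3.109, 0.007, 0.211]
force: [0.2, -0.3, -1.8]
width: 54.0
```

```bash
python3 -c "
from h import *
st()
x,y=loc(2,-10); plan(x,y,130,9.5,claw=-1)
"
```

```text
t6.35 [595.4  46.4 115.4] yaw 12.08 tilt [178.12   0.41] F [ 0.2 -0.3 -1.8] w 54.0 q [-0.44  0.76  0.49  1.78 -0.46  0.73 -1.08]
[[-1,0.0051,0.0154,-0.0146,0.0451]]
```

>>> send_rows([
  [-1,0.0025,0.008,0.0,0.023],
  [-1,0.0025,0.0075,0.0,0.022],
  [-1,0,0,0,0],
  [-1,0,0,0,0],
])

```text
clock: 6.68
eef_pos: [604.7, 40.7, 110.1]
tool_rot: [3.118, 0.008, 0.176]
force: [-1.0, 0.5, -2.1]
width: 53.6
```

```bash
python3 -c "
from h import *
st(); print(toloc(read_state()['eef_pos']))
p=get_image('side'); crop(p,200,100,330,240,'s7.png',5)
p=get_image('top'); crop(p,210,110,310,230,'t7.png',5)
"
```

```text
t6.68 [604.7  40.7 110.1] yaw 10.09 tilt [178.63   0.44] F [-1.   0.5 -2.1] w 53.6 q [-0.42  0.77  0.49  1.76 -0.47  0.74 -1.09]
[ 4.45038224 -2.0851192 ]
```

View pics/s7.png

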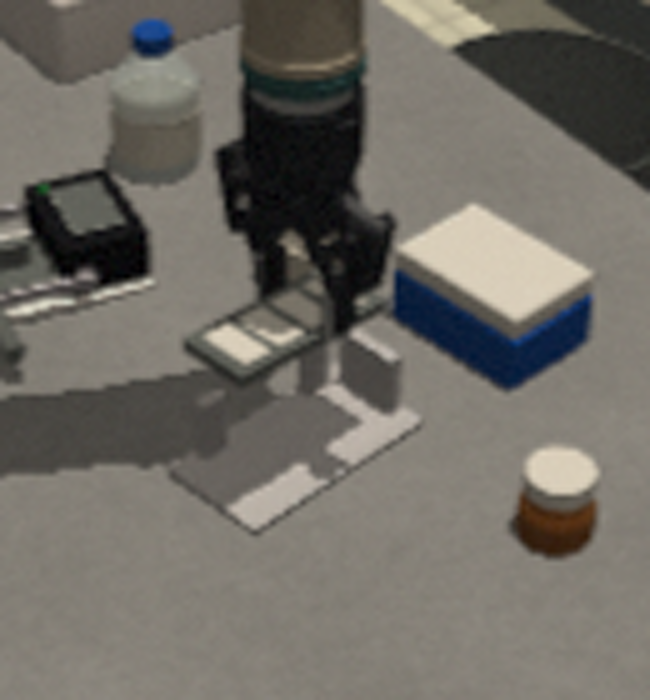

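View pics/t7.png

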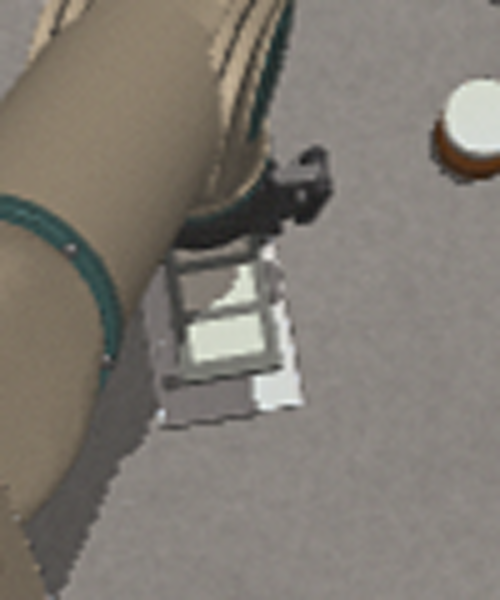

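```bash
python3 -c "
from h import *
p=get_image('top')
w=world(p,np.array([(185,385),(282,366)])/5-.5+[210,110],120); print(w, [toloc(a) for a in w])
x,y=loc(2,-8); plan(x,y,60,9.5,claw=-1)
"
```

```text
[[521.16206538  52.59928923 120.        ]
 [531.47705739  -0.94450263 120.        ]] [array([-76.00733246,  23.46593871]), array([-74.67107901, -31.04599698])]
[[-1,-0.0013,0.0028,0.0254,0.0052],[-1,-0.0012,0.0028,0.0254,0.0052]]
```

>>> send_rows([
  [-1,-0.001,0.003,0.026,0.005],
  [-1,-0.001,0.003,0.025,0.005],
  [-1,0,0,0.02,0],
  [-1,0,0,0.015,0],
  [-1,0,0,0.005,0],
])

```text
clock: 7.25
eef_pos: [605.2, 30.6, 19.9]
tool_rot: [3.117, 0.0, 0.163]
force: [-0.5, -0.3, -0.9]
width: 53.8
```

```bash
python3 -c "
from h import *
st(); print(toloc(read_state()['eef_pos']))
p=get_image('side'); crop(p,200,100,330,240,'s8.png',5)
"
```

```text
t7.25 [605.2  30.6  19.9] yaw 9.34 tilt [1.7859e+02 1.0000e-02] F [-0.5 -0.3 -0.9] w 53.8 q [-0.35  0.9   0.4   1.8  -0.56  0.56 -1.02]
[  3.30190833 -12.07738434]
```

View pics/s8.png

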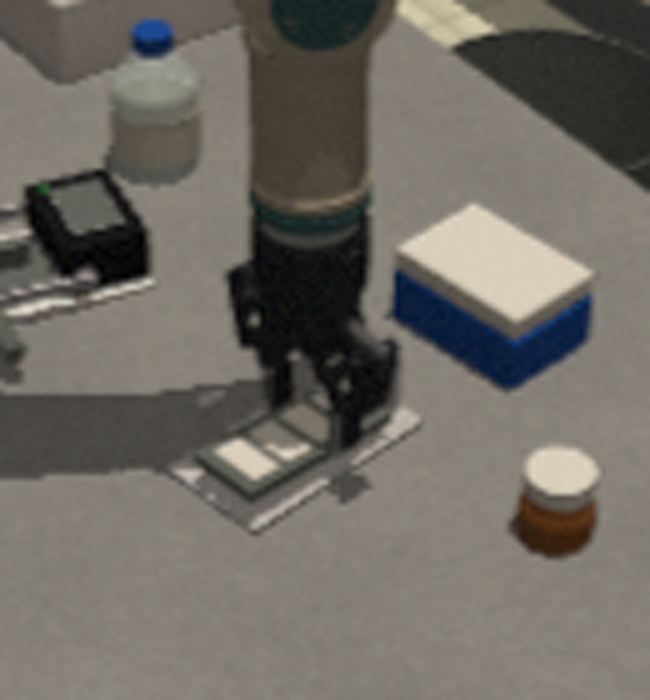

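>>> send_rows([
  [-1,0,0,0.006,0],
  [-1,0,0,0.004,0],
  [-1,0,0,0.002,0],
  [-1,0,0,0,0],
])

```text
clock: 7.63
eef_pos: [606.3, 30.0, 9.2]
tool_rot: [3.117, -0.002, 0.163]
force: [-0.1, -0.7, -1.8]
width: 54.0
```

```bash
python3 -c "
from h import *
st(); print(toloc(read_state()['eef_pos']))
"
```

```text
t7.63 [606.3  30.    9.2] yaw 9.32 tilt [ 1.7857e+02 -1.3000e-01] F [-0.1 -0.7 -1.8] w 54.0 q [-0.34  0.91  0.39  1.8  -0.56  0.54 -1.01]
[  4.23764101 -12.87197038]
```

>>> send_rows([
  [-1,0,-0.005,0,0],
  [-1,0,-0.004,0,0],
  [-1,0,-0.002,0,0],
  [-1,0,-0.002,0,0],
])

```text
clock: 7.97
eef_pos: [605.8, 42.0, 10.9]
tool_rot: [3.113, -0.006, 0.163]
force: [0.0, -8.0, -1.8]
width: 53.9
```

```bash
python3 -c "
from h import *
st(); print(toloc(read_state()['eef_pos']))
"
```

```text
t7.97 [605.8  42.   10.9] yaw 9.36 tilt [178.38  -0.35] F [ 0.  -8.  -1.8] w 53.9 q [-0.37  0.91  0.39  1.8  -0.57  0.54 -1.03]
[ 5.75297398 -0.91652297]
```

>>> send_rows([
  [-1,0.004,-0.002,0,0],
  [-1,0.003,-0.002,0,0],
  [-1,0.002,-0.002,0,0],
])

```text
clock: 8.22
eef_pos: [610.8, 42.7, 11.1]
tool_rot: [3.104, 0.0, 0.165]
force: [-1.8, -4.8, -1.5]
width: 53.9
```

```bash
python3 -c "
from h import *
st(); print(toloc(read_state()['eef_pos']))
"
```

```text
t8.22 [610.8  42.7  11.1] yaw 9.43 tilt [1.7786e+02 1.0000e-02] F [-1.8 -4.8 -1.5] w 53.9 q [-0.38  0.92  0.41  1.78 -0.56  0.56 -1.04]
[10.72430379 -1.11138164]
```

>>> send_rows([
  [-1,0.003,-0.001,0,0],
  [-1,0.002,-0.001,0,0],
  [-1,0.002,-0.001,0,0],
])

```text
clock: 8.47
eef_pos: [615.4, 43.4, 10.9]
tool_rot: [3.1, 0.005, 0.165]
force: [-1.3, -4.7, -0.7]
width: 53.6
```

```bash
python3 -c "
from h import *
st(); print(toloc(read_state()['eef_pos']))
"
```

```text
t8.47 [615.4  43.4  10.9] yaw 9.46 tilt [177.59   0.26] F [-1.3 -4.7 -0.7] w 53.6 q [-0.39  0.93  0.42  1.76 -0.55  0.57 -1.05]
[15.39191769 -1.18065253]
```

>>> send_rows([
  [-1,0.002,-0.001,0,0],
  [-1,0.002,-0.001,0,0],
])

```text
clock: 8.63
eef_pos: [616.3, 43.6, 10.6]
tool_rot: [3.098, 0.011, 0.165]
force: [-6.8, -6.1, 3.1]
width: 53.7
```

```bash
python3 -c "
from h import *
st(); print(toloc(read_state()['eef_pos']))
"
```

```text
t8.63 [616.3  43.6  10.6] yaw 9.47 tilt [177.48   0.62] F [-6.8 -6.1  3.1] w 53.7 q [-0.39  0.93  0.42  1.75 -0.55  0.58 -1.06]
[16.3452626  -1.16016429]
```

>>> send_rows([
  [-1,0.001,-0.001,0.002,0],
  [-1,0.001,-0.001,0.002,0],
  [-1,0.001,-0.001,0.002,0],
  [-1,0.001,-0.001,0.001,0],
])

```text
clock: 8.97
eef_pos: [616.3, 43.5, 7.6]
tool_rot: [3.096, 0.018, 0.162]
force: [-6.3, -4.9, 8.5]
width: 54.0
```

```bash
python3 -c "
from h import *
st(); print(toloc(read_state()['eef_pos']))
p=get_image('side'); crop(p,200,100,330,240,'s9.png',5)
"
```

```text
t8.97 [616.3  43.5   7.6] yaw 9.26 tilt [177.39   1.01] F [-6.3 -4.9  8.5] w 54.0 q [-0.39  0.94  0.43  1.75 -0.55  0.59 -1.07]
[16.35731064 -1.17515965]
```

View pics/s9.png

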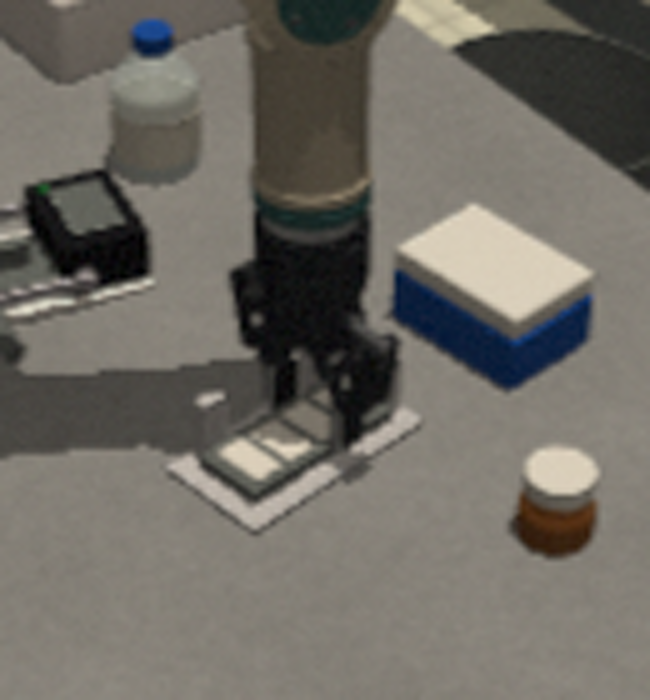

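>>> send_rows([
  [0.55,0,0,0,0],
  [0.55,0,0,0,0],
  [0.55,0,0,0,0],
  [0.55,0,0,-0.004,0],
  [0.8,0,0,-0.01,0],
  [1,0,0,-0.03,0],
  [1,0,0,-0.038,0],
  [1,0,0,-0.038,0],
])

```text
clock: 9.68
eef_pos: [614.8, 55.3, 126.4]
tool_rot: [3.104, 0.027, 0.162]
force: [1.0, 0.4, -0.5]
width: 85.4
```

```bash
python3 -c "
from h import *
st(); print(toloc(read_state()['eef_pos']))
p=get_image('side'); crop(p,200,100,330,240,'s10.png',5)
plan(440,-190,150,-57,n=12)
"
```

```text
t9.68 [614.8  55.3 126.4] yaw 9.28 tilt [177.83   1.53] F [ 1.   0.4 -0.5] w 85.4 q [-0.47  0.78  0.54  1.69 -0.46  0.82 -1.15]
[16.76658307 10.64607698]
[[1,-0.0181,0.0178,-0.0013,0.0964],[1,-0.0163,0.0194,-0.0013,0.0964],[1,-0.0144,0.0209,-0.0013,0.0964],[1,-0.0123,0.0222,-0.0013,0.0964],[1,-0.0101,0.0233,-0.0013,0.0964],[1,-0.0078,0.0241,-0.0013,0.0964],[1,-0.0054,0.0248,-0.0013,0.0964],[1,-0.003,0.0252,-0.0013,0.0964],[1,-0.0006,0.0253,-0.0013,0.0964],[1,0.0018,0.0253,-0.0013,0.0964],[1,0.0043,0.025,-0.0013,0.0964],[1,0.0067,0.0245,-0.0013,0.0964]]
```

View pics/s10.png

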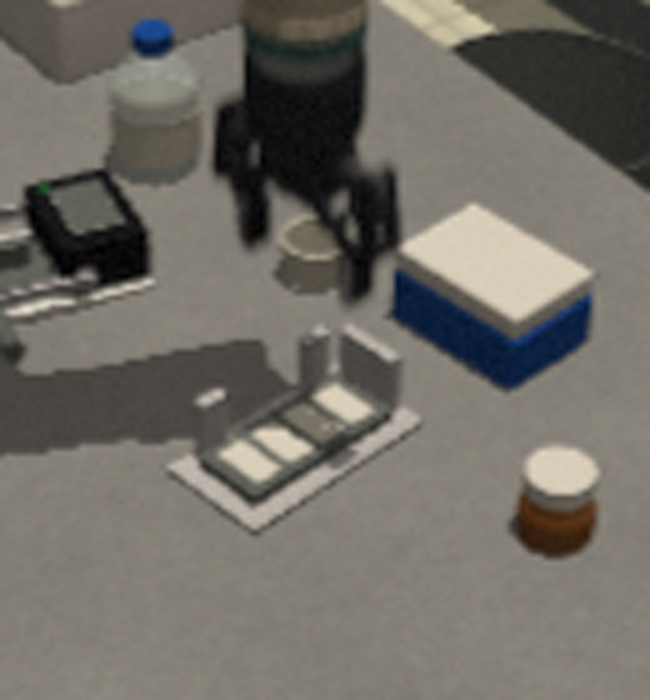

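```bash
python3 -c "
from h import *
plan(382,-308,110,-56.4,n=12)
p=get_image('side')
for r in outline_of(p,'carrier_a_mid')[:4]: print(r['score'],r['box'],rect(p,r['mask'],10))
"
```

```text
[[1,-0.0245,0.0267,0.002,0.0956],[1,-0.0218,0.0289,0.002,0.0956],[1,-0.019,0.0308,0.002,0.0956],[1,-0.0159,0.0325,0.002,0.0956],[1,-0.0127,0.0339,0.002,0.0956],[1,-0.0095,0.0349,0.002,0.0956],[1,-0.0061,0.0357,0.002,0.0956],[1,-0.0026,0.0361,0.002,0.0956],[1,0.0008,0.0362,0.002,0.0956],[1,0.0043,0.0359,0.002,0.0956],[1,0.0077,0.0354,0.002,0.0956],[1,0.011,0.0345,0.002,0.0956]]
0.67 [238.1, 175.7, 280.3, 201.2] (606.9, 43.4, 139.7, 65.2, 8.54)
0.3 [183.4, 145.6, 211.6, 162.4] (545.6, 323.6, 70.0, 59.0, 61.25)
```

>>> send_rows([
  [1,-0.0245,0.0265,0.0,0.096],
  [1,-0.022,0.029,0.0,0.096],
  [1,-0.019,0.031,0.0,0.096],
  [1,-0.016,0.0325,0.0,0.096],
  [1,-0.0125,0.034,0.0,0.096],
  [1,-0.0095,0.035,0.0,0.096],
  [1,-0.006,0.0355,0.0,0.096],
  [1,-0.0025,0.036,0,0.096],
  [1,0.001,0.036,0,0.096],
  [1,0.0045,0.036,0,0.096],
  [1,0.0075,0.0355,0,0.096],
  [1,0.011,0.0345,0,0.096],
])

```text
clock: 10.83
eef_pos: [368.5, -301.0, 137.6]
tool_rot: [3.116, -0.016, -1.017]
force: [0.1, -1.1, -0.3]
width: 85.2
```

```bash
python3 -c "
from h import *
st()
plan(381,-311,100,-56.4)
p=get_image('side')
for r in outline_of(p,'carrier_a_mid')[:4]: print(r['score'],r['box'],rect(p,r['mask'],10))
cv2.imwrite('pics/side11.png',p['image'])
"
```

```text
t10.83 [ 368.5 -301.   137.6] yaw -58.30 tilt [178.55  -0.91] F [ 0.1 -1.1 -0.3] w 85.2 q [ 0.1   0.66  0.77  2.1  -0.72  0.65 -1.23]
[[1,0.0075,-0.0027,0.0188,-0.0166],[1,0.0076,-0.0025,0.0188,-0.0166]]
0.64 [304.5, 189.9, 322.4, 211.8] (713.2, -105.7, 107.8, 52.4, 50.88)
```

View pics/side11.png

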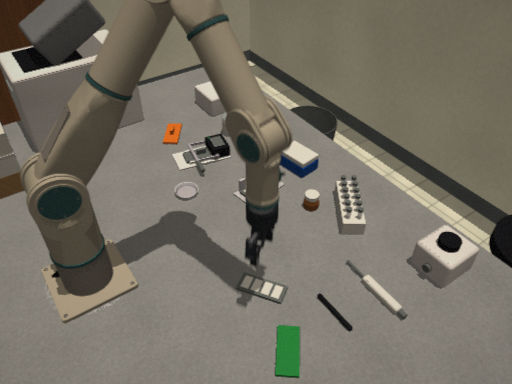

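>>> send_rows([
  [1,0.0075,-0.0025,0.019,-0.016],
  [1,0.0075,-0.0025,0.019,-0.016],
  [1,0,0,0.025,0],
  [1,0,0,0.025,0],
  [1,0,0,0.012,0],
  [1,0,0,0,0],
])

```text
clock: 11.43
eef_pos: [376.3, -318.8, 32.9]
tool_rot: [3.113, -0.016, -0.994]
force: [-0.2, 0.2, 0.5]
width: 85.3
```

```bash
python3 -c "
from h import *
st()
plan(381,-311,10,-56.4)
p=get_image('side')
for r in outline_of(p,'carrier_a_mid')[:4]: print(r['score'],r['box'],rect(p,r['mask'],10))
crop(p,215,210,315,320,'s12.png',6)
"
```

```text
t11.43 [ 376.3 -318.8   32.9] yaw -56.93 tilt [178.38  -0.94] F [-0.2  0.2  0.5] w 85.3 q [ 0.28  0.82  0.53  2.11 -0.92  0.44 -1.04]
[[1,-0.0039,-0.0082,0.0229,-0.0093]]
```

View pics/s12.png

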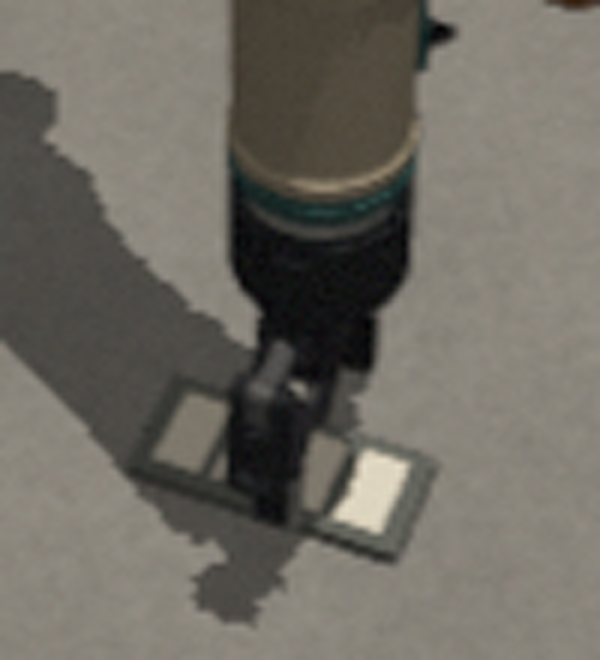

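>>> send_rows([
  [1,-0.002,-0.0045,0.006,-0.009],
  [1,-0.002,-0.004,0.006,0],
  [1,0,0,0.007,0],
  [1,0,0,0.006,0],
  [1,0,0,0.004,0],
  [1,0,0,0.002,0],
])

```text
clock: 12.03
eef_pos: [385.0, -311.8, 3.8]
tool_rot: [3.116, -0.024, -0.98]
force: [-0.8, -0.2, -0.5]
width: 85.5
```

```bash
python3 -c "
from h import *
st()
plan(381,-311,0.5,-56.4)
"
```

```text
t12.03 [ 385.  -311.8    3.8] yaw -56.14 tilt [178.51  -1.4 ] F [-0.8 -0.2 -0.5] w 85.5 q [ 0.32  0.86  0.44  2.12 -0.98  0.35 -0.99]
[[1,-0.0029,0.0028,0.0033,0.0045]]
```

>>> send_rows([
  [1,-0.003,0.003,0.002,0.004],
  [1,0,0,0.001,0],
  [0.4,0,0,0,0],
  [0.2,0,0,0,0],
  [0.2,0,0,0,0],
  [-1,0,0,0,0],
  [-1,0,0,0,0],
  [-1,0,0,0,0],
  [-1,0,0,0,0],
  [-1,0,0,0,0],
])

```text
clock: 12.87
eef_pos: [380.1, -311.6, 1.2]
tool_rot: [3.116, -0.025, -0.986]
force: [-0.1, -0.2, -1.3]
width: 53.7
```

```bash
python3 -c "
from h import *
st()
"
```

```text
t12.87 [ 380.1 -311.6    1.2] yaw -56.50 tilt [178.56  -1.44] F [-0.1 -0.2 -1.3] w 53.7 q [ 0.33  0.86  0.42  2.13 -1.    0.33 -0.98]
```

>>> send_rows([
  [-1,0,0,-0.01,0],
  [-1,0,0,-0.02,0],
  [-1,0,0,-0.03,0],
  [-1,0,0,-0.035,0],
  [-1,0,0,-0.03,0],
  [-1,0,0,0,0],
])

```text
clock: 13.37
eef_pos: [378.6, -306.5, 128.4]
tool_rot: [3.113, -0.017, -0.989]
force: [0.1, -1.1, -0.5]
width: 53.7
```

```bash
python3 -c "
from h import *
st()
x,y=loc(2,-10); plan(x,y,140,9.5,claw=-1,n=12)
p=get_image('side')
crop(p,200,150,320,290,'s13.png',5)
"
```

```text
t13.37 [ 378.6 -306.5  128.4] yaw -56.64 tilt [178.35  -1.  ] F [ 0.1 -1.1 -0.5] w 53.7 q [ 0.11  0.68  0.75  2.08 -0.73  0.65 -1.2 ]
[[-1,-0.0133,-0.0312,-0.001,-0.0962],[-1,-0.0102,-0.0323,-0.001,-0.0962],[-1,-0.0071,-0.0332,-0.001,-0.0962],[-1,-0.0039,-0.0337,-0.001,-0.0962],[-1,-0.0006,-0.0339,-0.001,-0.0962],[-1,0.0027,-0.0338,-0.001,-0.0962],[-1,0.0059,-0.0334,-0.001,-0.0962],[-1,0.0091,-0.0327,-0.001,-0.0962],[-1,0.0122,-0.0316,-0.001,-0.0962],[-1,0.0152,-0.0303,-0.001,-0.0962],[-1,0.018,-0.0287,-0.001,-0.0962],[-1,0.0207,-0.0269,-0.001,-0.0962]]
```

View pics/s13.png

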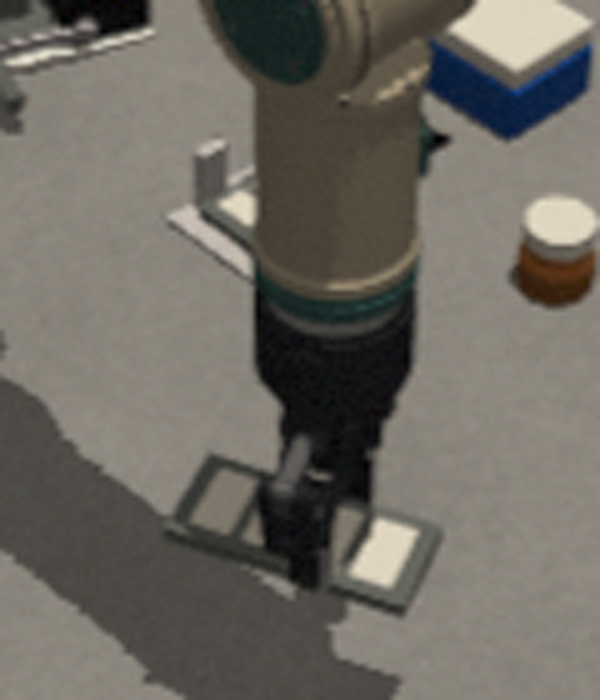

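Carrier B is held. Its offset is about 14 mm, as before. Transfer to the tray.

>>> send_rows([
  [-1,-0.013,-0.031,-0.003,-0.096],
  [-1,-0.01,-0.032,-0.003,-0.096],
  [-1,-0.007,-0.033,-0.003,-0.096],
  [-1,-0.004,-0.034,-0.002,-0.096],
  [-1,-0.0005,-0.034,-0.002,-0.096],
  [-1,0.0025,-0.034,-0.002,-0.096],
  [-1,0.006,-0.033,-0.002,-0.096],
  [-1,0.009,-0.0325,-0.002,-0.096],
  [-1,0.012,-0.0315,-0.002,-0.096],
  [-1,0.015,-0.03,-0.002,-0.096],
  [-1,0.018,-0.0285,-0.002,-0.096],
  [-1,0.0205,-0.027,-0.002,-0.096],
])

```text
clock: 14.42
eef_pos: [595.2, 47.4, 123.2]
tool_rot: [3.122, 0.042, 0.202]
force: [0.5, -0.8, -1.5]
width: 53.5
```

```bash
python3 -c "
from h import *
st()
x,y=loc(2,-10); plan(x,y,110,9.5,claw=-1,n=2)
"
```

```text
t14.42 [595.2  47.4 123.2] yaw 11.56 tilt [178.86   2.41] F [ 0.5 -0.8 -1.5] w 53.5 q [-0.45  0.76  0.51  1.74 -0.45  0.8  -1.09]
[[-1,0.0026,0.0082,0.0066,0.018],[-1,0.0028,0.0081,0.0066,0.018]]
```

>>> send_rows([
  [-1,0.0025,0.009,0.006,0.018],
  [-1,0.0025,0.009,0.006,0.018],
  [-1,0,0,0,0],
  [-1,0,0,0,0],
])

```text
clock: 14.75
eef_pos: [604.5, 43.1, 103.4]
tool_rot: [3.131, 0.044, 0.182]
force: [-0.6, 0.4, -1.7]
width: 53.7
```

```bash
python3 -c "
from h import *
st();print(toloc(read_state()['eef_pos']))
p=get_image('side'); crop(p,200,100,330,240,'s14.png',5)
x,y=loc(2,-8); plan(x,y,50,9.5,claw=-1,n=3)
"
```

```text
t14.75 [604.5  43.1 103.4] yaw 10.44 tilt [179.41   2.55] F [-0.6  0.4 -1.7] w 53.7 q [-0.42  0.8   0.5   1.72 -0.48  0.79 -1.08]
[4.62998065 0.34596567]
[[-1,-0.0008,0.0026,0.0178,0.0053],[-1,-0.0008,0.0026,0.0178,0.0053],[-1,-0.0008,0.0026,0.0178,0.0053]]
```

View pics/s14.png

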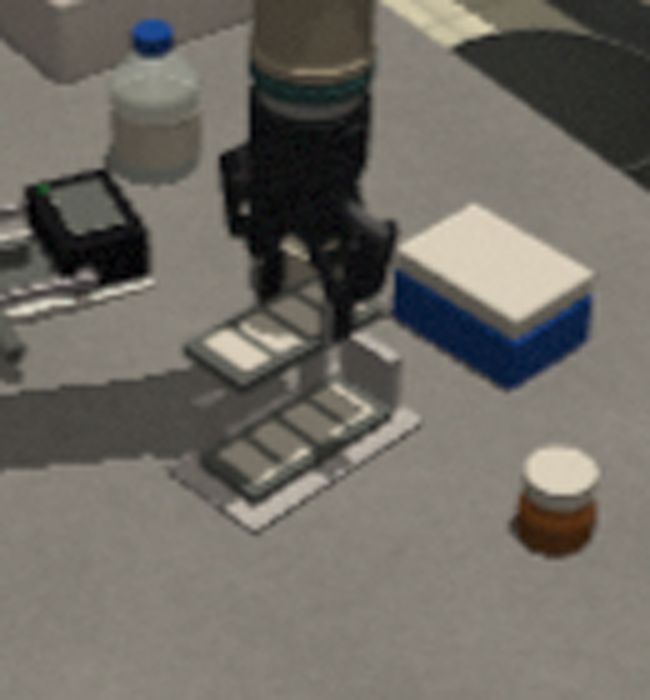

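>>> send_rows([
  [-1,-0.0005,0.003,0.018,0.005],
  [-1,-0.0005,0.002,0.018,0.005],
  [-1,-0.0005,0.001,0.018,0.005],
  [-1,0,0,0.015,0],
  [-1,0,0,0.006,0],
  [-1,0,0,0,0],
])

```text
clock: 15.3
eef_pos: [598.3, 28.9, 27.3]
tool_rot: [3.129, 0.045, 0.155]
force: [0.4, 0.9, -1.0]
width: 53.8
```

```bash
python3 -c "
from h import *
from scipy.spatial.transform import Rotation as Ro
st();print(toloc(read_state()['eef_pos']))
Rg=Ro.from_euler('xyz',[3.116,-.025,-.986]); n=Rg.inv().apply([0,0,1])
m=Ro.from_euler('xyz',read_state()['tool_rot']).apply(n); a=np.radians(9.5)
print('slab normal tray frame deg',np.degrees([m[0]*np.cos(a)+m[1]*np.sin(a),-m[0]*np.sin(a)+m[1]*np.cos(a)]))
"
```

```text
t15.30 [598.3  28.9  27.3] yaw 8.88 tilt [179.3    2.56] F [ 0.4  0.9 -1. ] w 53.8 q [-0.36  0.9   0.43  1.77 -0.55  0.64 -1.03]
[ -3.82104237 -12.67454454]
slab normal tray frame deg [ 3.98476052 -0.80869832]
```

>>> send_rows([
  [-1,0.005,-0.004,0,-0.01],
  [-1,0.004,-0.004,0.001,0],
  [-1,0.003,-0.002,0.001,0],
  [-1,0.001,-0.002,0,0],
  [-1,0,0,0,0],
])

```text
clock: 15.72
eef_pos: [612.0, 43.4, 27.6]
tool_rot: [3.129, 0.041, 0.165]
force: [0.1, -0.3, -2.0]
width: 53.6
```

```bash
python3 -c "
from h import *
st();print(toloc(read_state()['eef_pos']))
"
```

```text
t15.72 [612.   43.4  27.6] yaw 9.45 tilt [179.3    2.33] F [ 0.1 -0.3 -2. ] w 53.6 q [-0.38  0.91  0.44  1.73 -0.54  0.66 -1.05]
[12.06034726 -0.61009649]
```

>>> send_rows([
  [-1,0,-0.002,0,0],
  [-1,0.001,-0.0015,0.001,0],
  [-1,0.002,-0.001,0.001,0],
  [-1,0.002,-0.001,0.001,0],
])

```text
clock: 16.05
eef_pos: [615.5, 44.2, 25.7]
tool_rot: [3.121, 0.042, 0.166]
force: [-1.5, -3.8, 0.1]
width: 53.9
```

```bash
python3 -c "
from h import *
st();print(toloc(read_state()['eef_pos']))
"
```

```text
t16.05 [615.5  44.2  25.7] yaw 9.51 tilt [178.84   2.41] F [-1.5 -3.8  0.1] w 53.9 q [-0.39  0.92  0.44  1.72 -0.54  0.67 -1.06]
[15.61825402 -0.3467873 ]
```

>>> send_rows([
  [-1,0.002,-0.001,0.001,0],
  [-1,0.002,-0.001,0.001,0],
  [-1,0.0015,-0.001,0.002,0],
])

```text
clock: 16.3
eef_pos: [615.7, 44.3, 21.6]
tool_rot: [3.119, 0.053, 0.165]
force: [-3.1, -4.0, 2.6]
width: 53.8
```

```bash
python3 -c "
from h import *
st();print(toloc(read_state()['eef_pos']))
"
```

```text
t16.30 [615.7  44.3  21.6] yaw 9.48 tilt [178.72   3.02] F [-3.1 -4.   2.6] w 53.8 q [-0.39  0.93  0.45  1.71 -0.54  0.68 -1.07]
[15.81103699 -0.35500441]
```

>>> send_rows([
  [-1,0.001,-0.001,0.002,0],
  [-1,0.001,-0.001,0.002,0],
  [-1,0.001,-0.001,0.002,0],
])

```text
clock: 16.55
eef_pos: [615.4, 44.2, 17.8]
tool_rot: [3.117, 0.059, 0.164]
force: [-7.1, -3.6, 15.2]
width: 53.6
```

```bash
python3 -c "
from h import *
st();print(toloc(read_state()['eef_pos']))
"
```

```text
t16.55 [615.4  44.2  17.8] yaw 9.42 tilt [178.62   3.36] F [-7.1 -3.6 15.2] w 53.6 q [-0.39  0.94  0.45  1.7  -0.54  0.68 -1.07]
[15.53683212 -0.41112258]
```

>>> send_rows([
  [0.55,0,0,0,0],
  [0.55,0,0,0,0],
  [0.55,0,0,0,0],
  [0.55,0,0,-0.004,0],
  [0.8,0,0,-0.01,0],
  [1,0,0.003,-0.03,0],
  [1,0,0.003,-0.038,0],
  [1,0,0.003,-0.038,0],
])

```text
clock: 17.22
eef_pos: [619.5, 45.6, 135.6]
tool_rot: [3.126, 0.071, 0.165]
force: [0.6, -0.5, -0.2]
width: 85.4
```

```bash
python3 -c "
from h import *
st(); print(toloc(read_state()['eef_pos']))
p=get_image('side'); crop(p,220,140,300,215,'s15.png',9)
"
```

```text
t17.22 [619.5  45.6 135.6] yaw 9.46 tilt [179.13   4.06] F [ 0.6 -0.5 -0.2] w 85.4 q [-0.44  0.79  0.54  1.63 -0.45  0.92 -1.13]
[19.88331629  0.36801226]
```

View pics/s15.png

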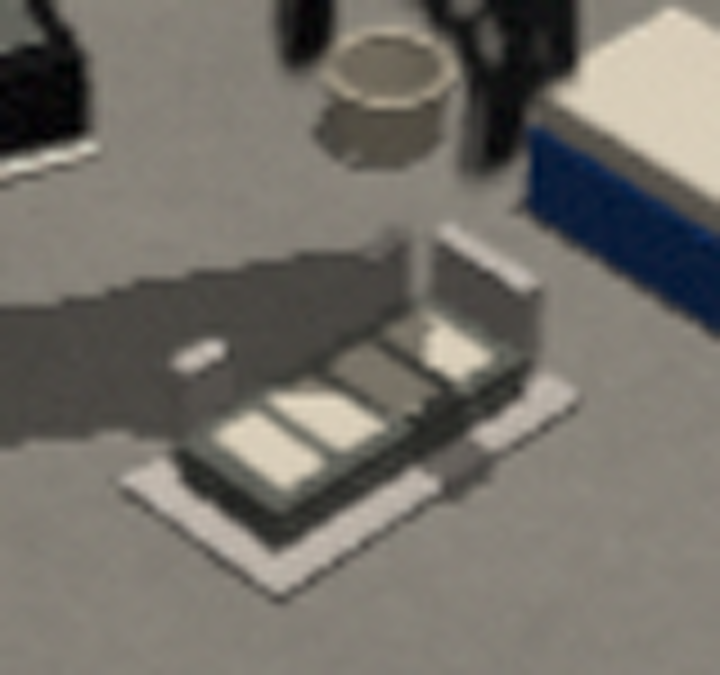

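```bash
cat >> h.py <<'E'
DK=dict(o=np.array([532.,312.5]),a=-10.8)
E
python3 -c "
from h import *
for q in(0,1,2.2): print(loc(45-77*np.cos(q),-87.5,DK))
x,y=loc(-32,-87.5,DK); plan(x,y,110,79.2,n=12)
"
```

```text
[484.17094295 232.54606763]
[518.94069213 225.91338324]
[604.31900138 209.6265997 ]
[[1,-0.009,-0.0174,0.0028,-0.1015],[1,-0.0072,-0.0182,0.0028,-0.1015],[1,-0.0053,-0.0189,0.0028,-0.1015],[1,-0.0034,-0.0193,0.0028,-0.1015],[1,-0.0014,-0.0195,0.0028,-0.1015],[1,0.0006,-0.0196,0.0028,-0.1015],[1,0.0025,-0.0194,0.0028,-0.1015],[1,0.0045,-0.0191,0.0028,-0.1015],[1,0.0064,-0.0185,0.0028,-0.1015],[1,0.0083,-0.0178,0.0028,-0.1015],[1,0.01,-0.0168,0.0028,-0.1015],[1,0.0117,-0.0157,0.0028,-0.1015]]
```

>>> send_rows([
  [1,-0.009,-0.0175,0.0,-0.1015],
  [1,-0.007,-0.018,0.0,-0.1015],
  [1,-0.0055,-0.019,0.0,-0.1015],
  [1,-0.0035,-0.0195,0,-0.1015],
  [1,-0.0015,-0.0195,0.0,-0.1015],
  [1,0.0005,-0.0195,0.0,-0.1015],
  [1,0.0025,-0.0195,0.0,-0.1015],
  [1,0.0045,-0.019,0.0,-0.1015],
  [1,0.0065,-0.0185,0.0,-0.1015],
  [1,0.0085,-0.018,0.0,-0.1015],
  [1,0.01,-0.017,0.0,-0.1015],
  [1,0.0115,-0.0155,0.0,-0.1015],
])

```text
clock: 18.27
eef_pos: [485.7, 235.3, 160.8]
tool_rot: [-3.123, 0.025, 1.432]
force: [-0.0, -0.9, 0.1]
width: 85.3
```

```bash
python3 -c "
from h import *
st()
x,y=loc(-32,-87.5,DK); plan(x,y,80,79.2)
p=get_image('top');cv2.imwrite('pics/top16.png',p['image']); crop(p,215,110,315,210,'t16.png',6)
p=get_image('side');cv2.imwrite('pics/side16.png',p['image'])
"
```

```text
t18.27 [485.7 235.3 160.8] yaw 82.02 tilt [-178.96    1.42] F [-0.  -0.9  0.1] w 85.3 q [-0.65  0.59  0.21  1.88 -0.16  0.72 -0.49]
[[1,-0.001,-0.0004,0.0269,0.0164],[1,-0.001,-0.0004,0.0269,0.0164],[1,-0.001,-0.0003,0.0269,0.0164]]
```

View pics/t16.png

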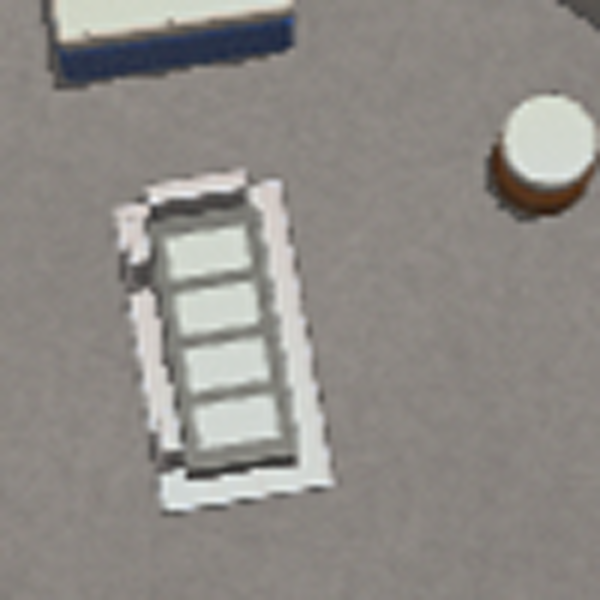

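View pics/side16.png

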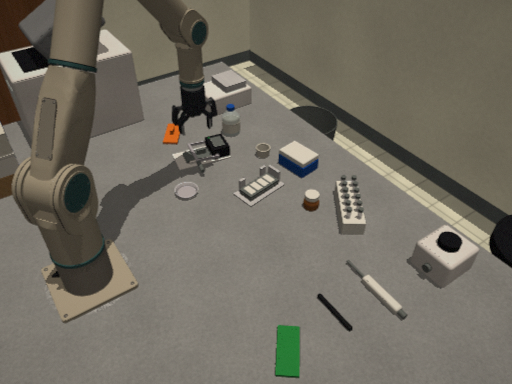

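>>> send_rows([
  [0.2,-0.001,0,0.027,0.016],
  [0.1,-0.001,0,0.027,0.016],
  [0,-0.001,0,0.027,0.016],
  [0,0,0,0.02,0],
  [0,0,0,0,0],
  [0,0,0,0,0],
])

```text
clock: 18.87
eef_pos: [488.2, 233.8, 61.6]
tool_rot: [-3.135, 0.017, 1.374]
force: [-0.7, -0.6, 0.5]
width: 42.8
```

```bash
python3 -c "
from h import *
st(); print(toloc(read_state()['eef_pos'],DK))
x,y=loc(-32,-87.5,DK); plan(x,y,30,79.2,claw=0)
p=get_image('side'); crop(p,150,90,270,220,'s17.png',6)
p=get_image('top'); crop(p,130,140,230,260,'t17.png',5)
"
```

```text
t18.87 [488.2 233.8  61.6] yaw 78.74 tilt [-179.62    0.98] F [-0.7 -0.6  0.5] w 42.8 q [-0.61  0.74  0.17  1.94 -0.22  0.49 -0.49]
[-28.29261343 -85.5460512 ]
[[0,-0.002,-0.0037,0.0316,-0.0079]]
```

View pics/s17.png

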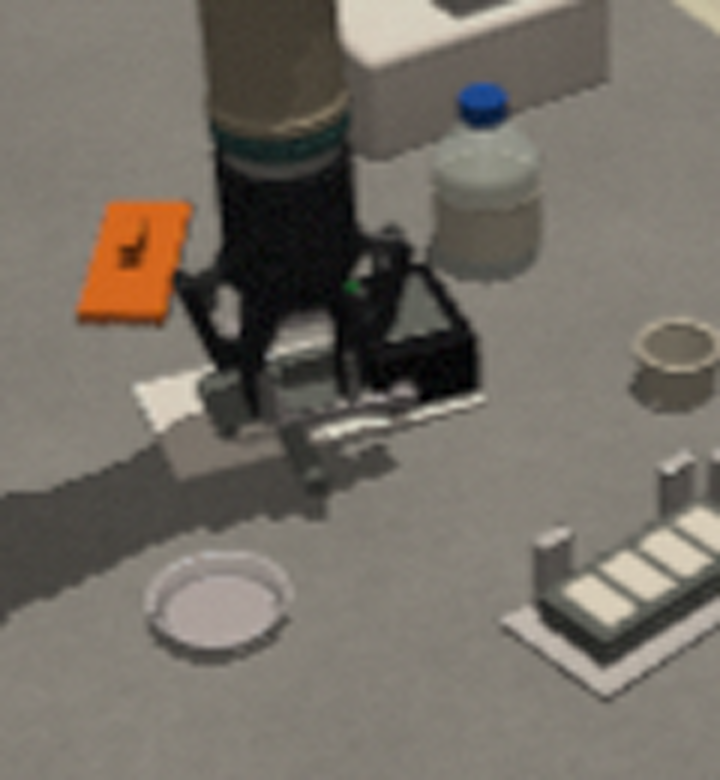

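View pics/t17.png

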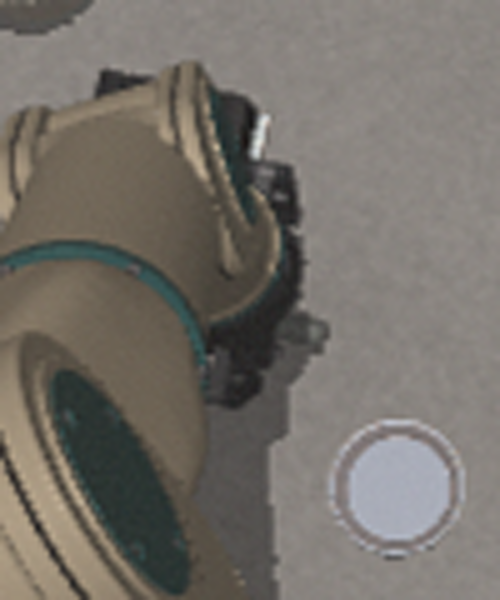

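>>> send_rows([
  [0,-0.002,-0.003,0.012,-0.008],
  [0,-0.002,-0.001,0.012,0],
  [0,0,0,0.012,0],
  [0,0,0,0.01,0],
  [0,0,0,0.006,0],
  [0,0,0,0.002,0],
])

```text
clock: 19.47
eef_pos: [490.9, 233.0, 13.9]
tool_rot: [3.134, 0.006, 1.381]
force: [-0.6, 0.9, -0.6]
width: 42.8
```

```bash
python3 -c "
from h import *
st(); print(toloc(read_state()['eef_pos'],DK))
x,y=loc(-32,-87.5,DK); plan(x,y,6,79.2,claw=0)
"
```

```text
t19.47 [490.9 233.   13.9] yaw 79.13 tilt [179.55   0.35] F [-0.6  0.9 -0.6] w 42.8 q [-0.59  0.82  0.13  1.97 -0.24  0.37 -0.46]
[-25.51211034 -85.80703651]
[[0,-0.0017,-0.0065,0.0079,-0.0012]]
```

>>> send_rows([
  [0,-0.001,-0.004,0,0],
  [0,-0.001,-0.003,0.002,0],
  [0,0,-0.001,0.004,0],
  [0,0,0,0.002,0],
])

```text
clock: 19.8
eef_pos: [482.6, 232.9, 6.0]
tool_rot: [3.133, 0.005, 1.381]
force: [-0.8, 0.0, -0.1]
width: 42.7
```

```bash
python3 -c "
from h import *
st(); print(toloc(read_state()['eef_pos'],DK))
p=get_image('side'); crop(p,150,90,270,220,'s18.png',6)
"
```

```text
t19.80 [482.6 232.9   6. ] yaw 79.13 tilt [179.48   0.3 ] F [-0.8  0.  -0.1] w 42.7 q [-0.59  0.83  0.12  1.99 -0.25  0.33 -0.46]
[-33.58351802 -87.40988594]
```

View pics/s18.png

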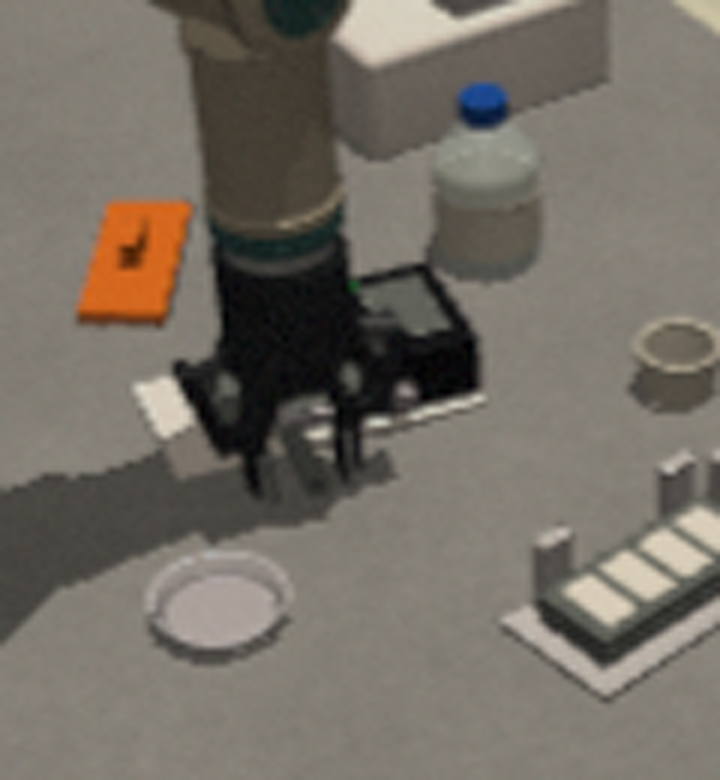

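The sleeve sits between the jaws. Close in small steps.

>>> send_rows([
  [-0.3,0,0,0,0],
  [-0.45,0,0,0,0],
  [-0.55,0,0,0,0],
  [-1,0,0,0,0],
  [-1,0,0,0,0],
  [-1,0,0,0,0],
  [-1,0,0,0,0],
])

```text
clock: 20.43
eef_pos: [484.3, 232.8, 6.1]
tool_rot: [3.13, 0.004, 1.379]
force: [1.2, -0.1, -1.3]
width: 14.3
```

```bash
python3 -c "
from h import *
st(); print(toloc(read_state()['eef_pos'],DK))
"
```

```text
t20.43 [484.3 232.8   6.1] yaw 79.04 tilt [179.35   0.26] F [ 1.2 -0.1 -1.3] w 14.3 q [-0.59  0.83  0.12  1.99 -0.25  0.33 -0.46]
[-31.94885512 -87.27444583]
```

```bash
python3 -c "
import numpy as np
q=np.arange(0,2.21,.11)
print([(round(.077*(np.cos(a)-np.cos(a+.11)),4),round(-.077*(np.sin(a+.11)-np.sin(a)),4)) for a in q[:-1]])
"
```

```text
[(np.float64(0.0005), np.float64(-0.0085)), (np.float64(0.0014), np.float64(-0.0084)), (np.float64(0.0023), np.float64(-0.0081)), (np.float64(0.0032), np.float64(-0.0078)), (np.float64(0.004), np.float64(-0.0074)), (np.float64(0.0048), np.float64(-0.007)), (np.float64(0.0056), np.float64(-0.0064)), (np.float64(0.0062), np.float64(-0.0057)), (np.float64(0.0068), np.float64(-0.005)), (np.float64(0.0073), np.float64(-0.0042)), (np.float64(0.0077), np.float64(-0.0034)), (np.float64(0.0081), np.float64(-0.0025)), (np.float64(0.0083), np.float64(-0.0016)), (np.float64(0.0084), np.float64(-0.0007)), (np.float64(0.0085), np.float64(0.0002)), (np.float64(0.0084), np.float64(0.0011)), (np.float64(0.0082), np.float64(0.002)), (np.float64(0.0079), np.float64(0.0029)), (np.float64(0.0076), np.float64(0.0038)), (np.float64(0.0071), np.float64(0.0046))]
```

>>> send_rows([
  [-1,0,0.0005,-0.0085,0],
  [-1,0,0.0015,-0.0085,0],
  [-1,0,0.0025,-0.008,0],
  [-1,0,0.003,-0.008,0],
  [-1,0,0.004,-0.0075,0],
])

```text
clock: 20.85
eef_pos: [495.2, 230.5, 47.5]
tool_rot: [3.132, 0.006, 1.379]
force: [3.2, 1.9, -12.1]
width: 14.1
```

```bash
cat >> h.py <<'E'
def barq(gz=17):
    s=read_state(); x=toloc(s["eef_pos"],DK)[0]; z=s["eef_pos"][2]+gz
    print("bar est q %.2f radius %.1f"%(np.arctan2(z-23,45-x),np.hypot(z-23,45-x)),"local",toloc(s["eef_pos"],DK).round(1))
E
python3 -c "
from h import *
st(); barq()
"
```

```text
t20.85 [495.2 230.5  47.5] yaw 79.04 tilt [179.45   0.37] F [  3.2   1.9 -12.1] w 14.1 q [-0.59  0.76  0.15  1.95 -0.23  0.44 -0.47]
bar est q 0.56 radius 77.8 local [-20.8 -87.4]
```

Tracking the arc well (q≈0.56). Continue.

>>> send_rows([
  [-1,0,0.005,-0.007,0],
  [-1,0,0.006,-0.006,0],
  [-1,0,0.0065,-0.0055,0],
  [-1,0,0.007,-0.005,0],
  [-1,0,0.0075,-0.004,0],
])

```text
clock: 21.27
eef_pos: [522.1, 225.1, 77.9]
tool_rot: [-3.139, 0.009, 1.382]
force: [-2.9, 2.9, -9.4]
width: 13.8
```

```bash
python3 -c "
from h import *
st(); barq()
"
```

```text
t21.27 [522.1 225.1  77.9] yaw 79.17 tilt [-179.84    0.54] F [-2.9  2.9 -9.4] w 13.8 q [-0.57  0.74  0.17  1.87 -0.21  0.56 -0.45]
bar est q 1.08 radius 81.4 local [  6.7 -87.7]
```

>>> send_rows([
  [-1,0,0.0075,-0.0025,0],
  [-1,0,0.008,-0.0015,0],
  [-1,0,0.008,-0.001,0],
  [-1,0,0.0085,0,0],
])

```text
clock: 21.6
eef_pos: [537.2, 221.9, 85.5]
tool_rot: [-3.101, 0.015, 1.386]
force: [-16.7, 3.4, 14.0]
width: 14.0
```

```bash
python3 -c "
from h import *
st(); barq()
p=get_image('side'); crop(p,150,70,270,200,'s19.png',6)
"
```

```text
t21.60 [537.2 221.9  85.5] yaw 79.40 tilt [-177.68    0.88] F [-16.7   3.4  14. ] w 14.0 q [-0.54  0.75  0.17  1.8  -0.2   0.66 -0.43]
bar est q 1.29 radius 82.7 local [ 22.1 -88. ]
```

View pics/s19.png

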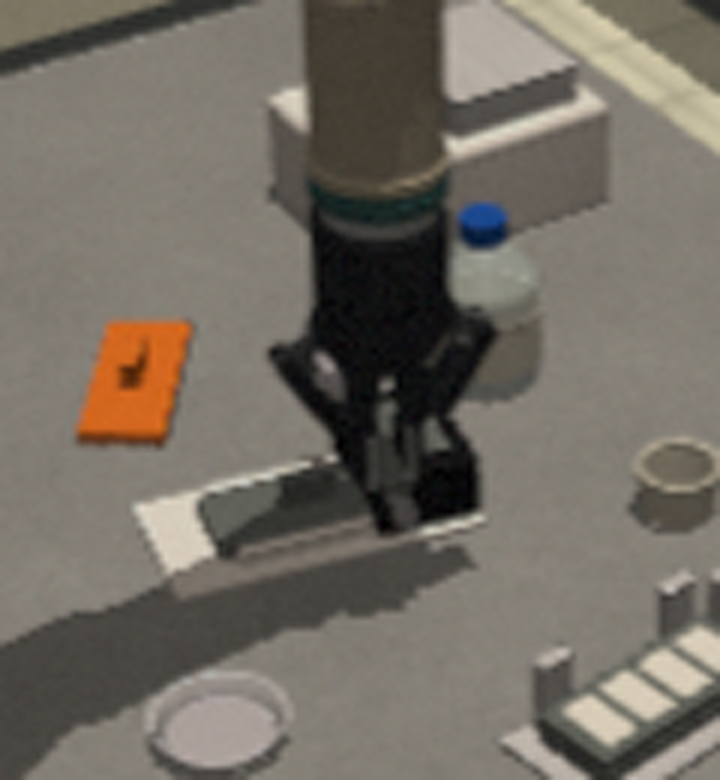

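>>> send_rows([
  [-0.4,0,0,0,0],
  [-0.4,0,0,0.002,0],
  [-0.4,0,0.002,0.004,0],
  [-0.4,0,0.006,0.002,0],
  [-0.4,0,0.008,0,0],
  [-0.4,0,0.008,0,0],
])

```text
clock: 22.15
eef_pos: [566.6, 216.8, 81.9]
tool_rot: [-3.107, 0.012, 1.386]
force: [-1.4, 0.5, 1.1]
width: 25.6
```

```bash
python3 -c "
from h import *
st(); barq()
p=get_image('side'); crop(p,150,70,270,200,'s20.png',6)
"
```

```text
t22.15 [566.6 216.8  81.9] yaw 79.44 tilt [-178.02    0.67] F [-1.4  0.5  1.1] w 25.6 q [-0.51  0.78  0.17  1.73 -0.2   0.68 -0.41]
bar est q 1.66 radius 76.2 local [ 51.9 -87.5]
```

View pics/s20.png

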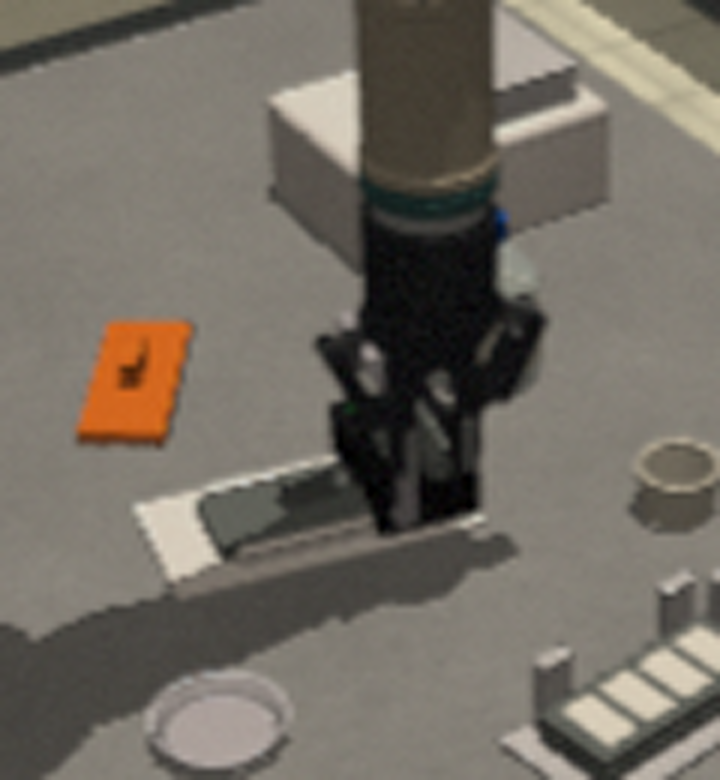

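Works. Push on to about x=88.

>>> send_rows([
  [-0.4,0,0.007,0.002,0],
  [-0.4,0,0.007,0.002,0],
  [-0.4,0,0.007,0.003,0],
  [-0.4,0,0.006,0.003,0],
  [-0.4,0,0.004,0.002,0],
])

```text
clock: 22.62
eef_pos: [604.3, 208.7, 67.5]
tool_rot: [-3.113, 0.011, 1.384]
force: [-1.6, 1.0, 0.8]
width: 25.6
```

```bash
python3 -c "
from h import *
st(); barq()
p=get_image('side'); crop(p,150,70,270,200,'s21.png',6)
"
```

```text
t22.62 [604.3 208.7  67.5] yaw 79.29 tilt [-178.35    0.65] F [-1.6  1.   0.8] w 25.6 q [-0.47  0.83  0.16  1.65 -0.2   0.71 -0.39]
bar est q 2.21 radius 76.5 local [ 90.4 -88.4]
```

View pics/s21.png

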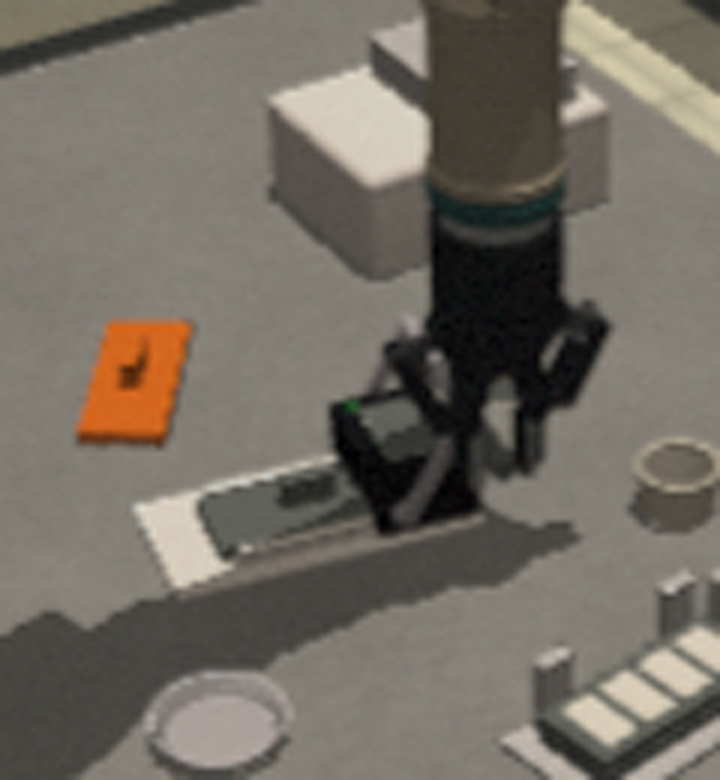

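>>> send_rows([
  [-0.4,0,0,-0.015,0],
  [-0.4,0,0,-0.03,0],
  [-0.4,0,0,-0.035,0],
  [-0.3,0,0,-0.02,0],
  [-0.2,0,0,0,0],
])

```text
clock: 23.08
eef_pos: [609.3, 206.4, 166.9]
tool_rot: [-3.112, 0.016, 1.382]
force: [0.8, 0.6, 1.0]
width: 34.0
```

```bash
python3 -c "
from h import *
st(); 
x,y=loc(-20,0,DK); plan(x,y,140,169.2,claw=0.0,n=14)
p=get_image('side'); crop(p,150,70,270,200,'s22.png',6)
"
```

```text
t23.08 [609.3 206.4 166.9] yaw 79.17 tilt [-178.3     0.94] F [0.8 0.6 1. ] w 34.0 q [-0.49  0.71  0.2   1.57 -0.17  0.91 -0.42]
[[0.0,0.0064,-0.0083,0.0019,-0.1122],[0.0,0.0073,-0.0075,0.0019,-0.1122],[0.0,0.0081,-0.0066,0.0019,-0.1122],[0.0,0.0088,-0.0057,0.0019,-0.1122],[0.0,0.0094,-0.0047,0.0019,-0.1122],[0.0,0.0098,-0.0036,0.0019,-0.1122],[0.0,0.0102,-0.0025,0.0019,-0.1122],[0.0,0.0104,-0.0013,0.0019,-0.1122],[0.0,0.0105,-0.0001,0.0019,-0.1122],[0.0,0.0104,0.001,0.0019,-0.1122],[0.0,0.0102,0.0022,0.0019,-0.1122],[0.0,0.0099,0.0033,0.0019,-0.1122]]
[[0.0,0.0095,0.0044,0.0019,-0.1122],[0.0,0.0089,0.0054,0.0019,-0.1122]]
```

View pics/s22.png

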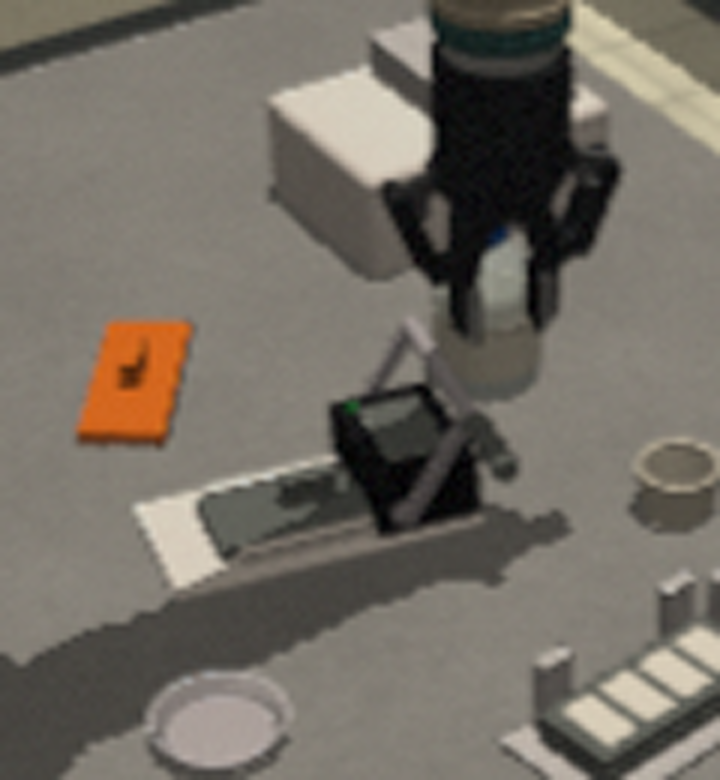

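The bar is folded back over the hood (crop 450,400) and holds there. Now move over the rib.

>>> send_rows([
  [0,0.0065,-0.0085,0,-0.112],
  [0,0.0075,-0.0075,0,-0.112],
  [0,0.008,-0.0065,0,-0.112],
  [0,0.009,-0.0055,0,-0.112],
  [0,0.0095,-0.0045,0,-0.112],
  [0,0.01,-0.0035,0,-0.112],
  [0,0.01,-0.0025,0,-0.112],
  [0,0.0105,-0.0015,0,-0.112],
  [0,0.0105,0,0,-0.112],
  [0,0.0105,0.001,0,-0.112],
  [0,0.01,0.002,0,-0.112],
  [0,0.01,0.0035,0,-0.112],
])

```text
clock: 24.13
eef_pos: [516.0, 295.5, 151.2]
tool_rot: [-3.104, -0.036, 2.785]
force: [0.3, -1.3, -0.7]
width: 42.5
```

```bash
python3 -c "
from h import *
st(); print(toloc(read_state()['eef_pos'],DK))
x,y=loc(0,0,DK); plan(x,y,120,169.2,claw=0.0)
p=get_image('side'); crop(p,150,90,260,200,'s23.png',7)
p=get_image('top'); crop(p,110,120,220,240,'t23.png',5)
"
```

```text
t24.13 [516.  295.5 151.2] yaw 159.56 tilt [-177.84   -2.09] F [ 0.3 -1.3 -0.7] w 42.5 q [-0.44  0.67 -0.19  1.7   0.15  0.83  0.51]
[-12.51888669 -19.65549946]
[[0.0,-0.0045,0.0107,0.0156,-0.0842],[0.0,-0.0054,0.0103,0.0156,-0.0842]]
```

View pics/s23.png

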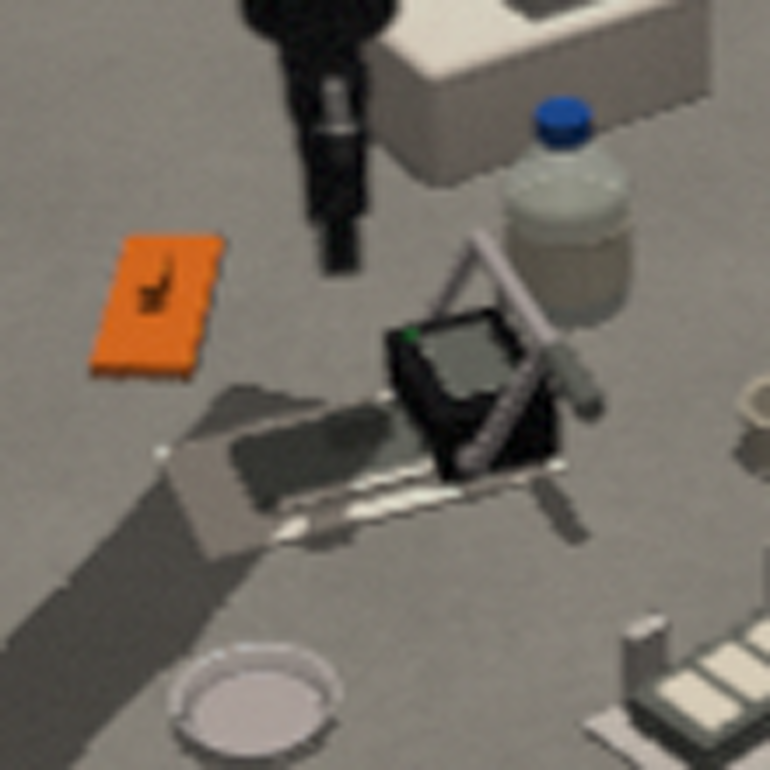

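View pics/t23.png

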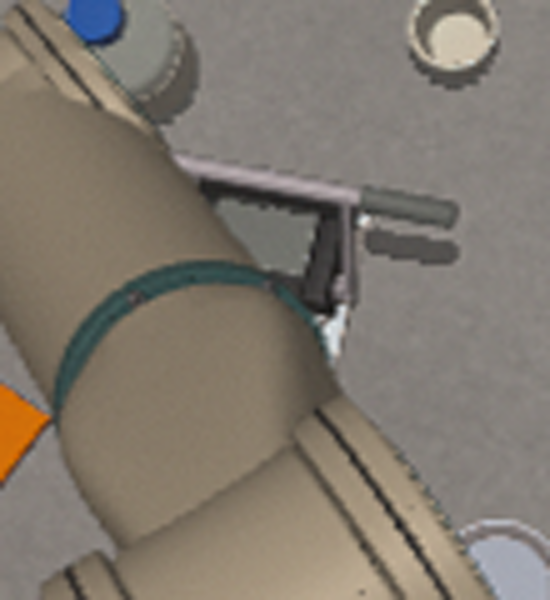

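>>> send_rows([
  [0,-0.005,0.0105,0.015,-0.084],
  [0,-0.0055,0.0105,0.015,-0.084],
  [0,0,0,0.02,0],
  [0,0,0,0.015,0],
  [0,0,0,0,0],
])

```text
clock: 24.65
eef_pos: [531.2, 309.6, 80.1]
tool_rot: [-3.11, -0.042, 2.939]
force: [0.1, -0.3, 0.3]
width: 43.2
```

```bash
python3 -c "
from h import *
st(); print(toloc(read_state()['eef_pos'],DK))
x,y=loc(0,0,DK); plan(x,y,45,169.2,claw=0.0)
p=get_image('side'); crop(p,150,90,260,200,'s24.png',7)
"
```

```text
t24.65 [531.2 309.6  80.1] yaw 168.38 tilt [-178.17   -2.42] F [ 0.1 -0.3  0.3] w 43.2 q [-0.44  0.8  -0.21  1.68  0.21  0.74  0.61]
[-0.22542287 -3.00292017]
[[0.0,-0.0002,0.003,0.0351,-0.0144]]
```

View pics/s24.png

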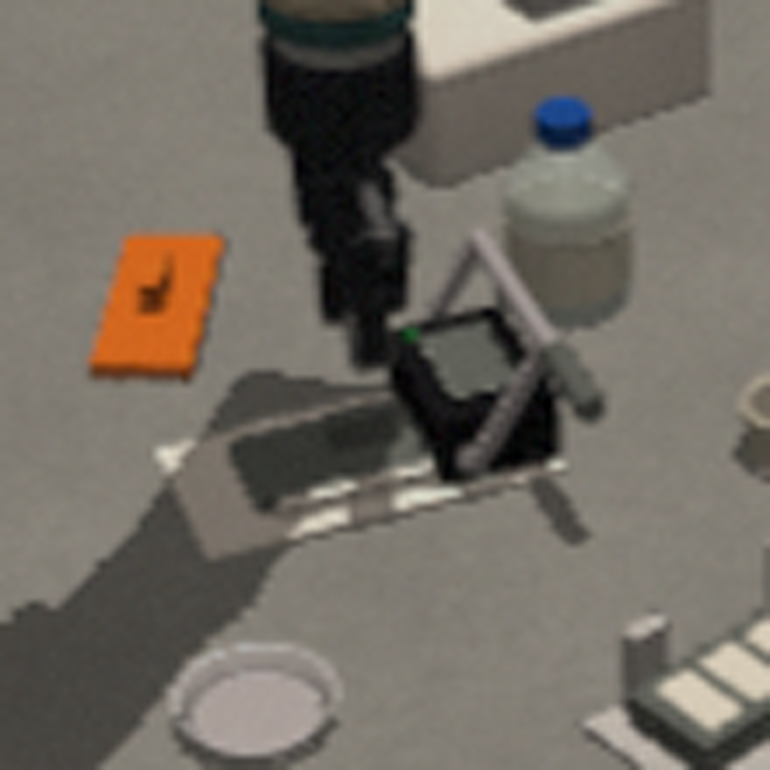

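>>> send_rows([
  [0,0,0.003,0.012,-0.014],
  [0,0,0.001,0.012,0],
  [0,0,0,0.01,0],
  [0,0,0,0.006,0],
  [0,0,0,0,0],
])

```text
clock: 25.12
eef_pos: [532.8, 312.3, 39.0]
tool_rot: [-3.112, -0.038, 2.948]
force: [-0.4, -0.7, 0.5]
width: 42.6
```

```bash
python3 -c "
from h import *
st(); print(toloc(read_state()['eef_pos'],DK))
x,y=loc(0,0,DK); plan(x,y,19,169.2,claw=0.0)
p=get_image('side'); crop(p,150,90,260,200,'s25.png',7)
"
```

```text
t25.12 [532.8 312.3  39. ] yaw 168.90 tilt [-178.29   -2.2 ] F [-0.4 -0.7  0.5] w 42.6 q [-0.45  0.86 -0.2   1.69  0.23  0.66  0.6 ]
[ 0.82246282 -0.06745679]
[[0.0,0.0008,0.0001,0.02,-0.0052]]
```

View pics/s25.png

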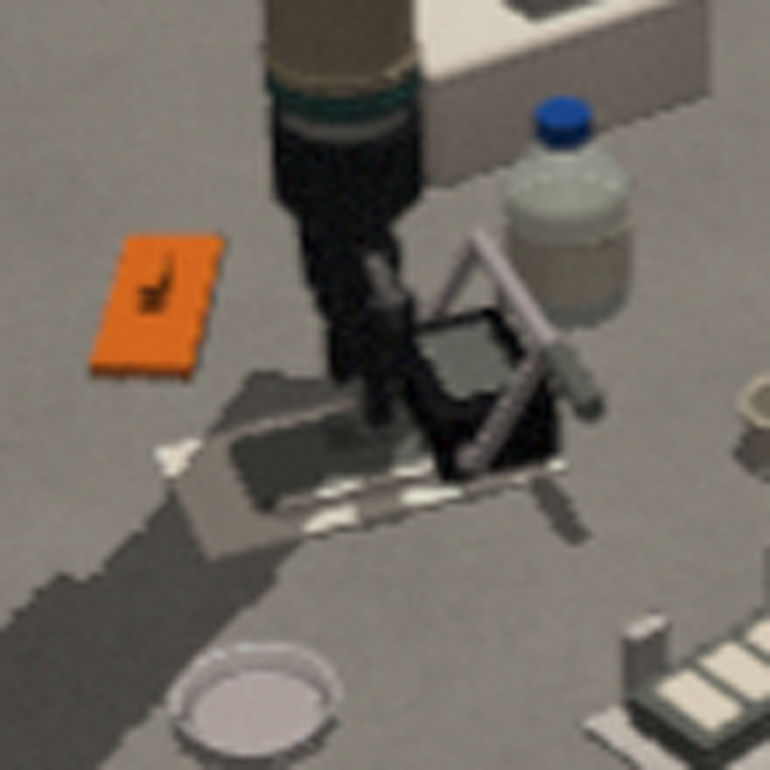

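>>> send_rows([
  [0,0.001,0,0.008,-0.005],
  [0,0.001,0,0.006,0],
  [0,0,0,0.004,0],
  [0,0,0,0.001,0],
  [-0.4,0,0,0,0],
  [-0.55,0,0,0,0],
  [-1,0,0,0,0],
  [-1,0,0,0,0],
  [-1,0,0,0,0],
  [-1,0,0,0,0],
])

```text
clock: 26.0
eef_pos: [531.2, 314.6, 20.6]
tool_rot: [-3.117, -0.035, 2.954]
force: [-0.8, 0.1, -1.3]
width: 10.2
```

```bash
python3 -c "
from h import *
st(); print(toloc(read_state()['eef_pos'],DK))
p=get_image('side'); crop(p,150,90,260,200,'s26.png',7)
"
```

```text
t26.00 [531.2 314.6  20.6] yaw 169.23 tilt [-178.58   -2.03] F [-0.8  0.1 -1.3] w 10.2 q [-0.46  0.88 -0.19  1.7   0.24  0.62  0.59]
[-1.17502778  1.89178706]
```

View pics/s26.png

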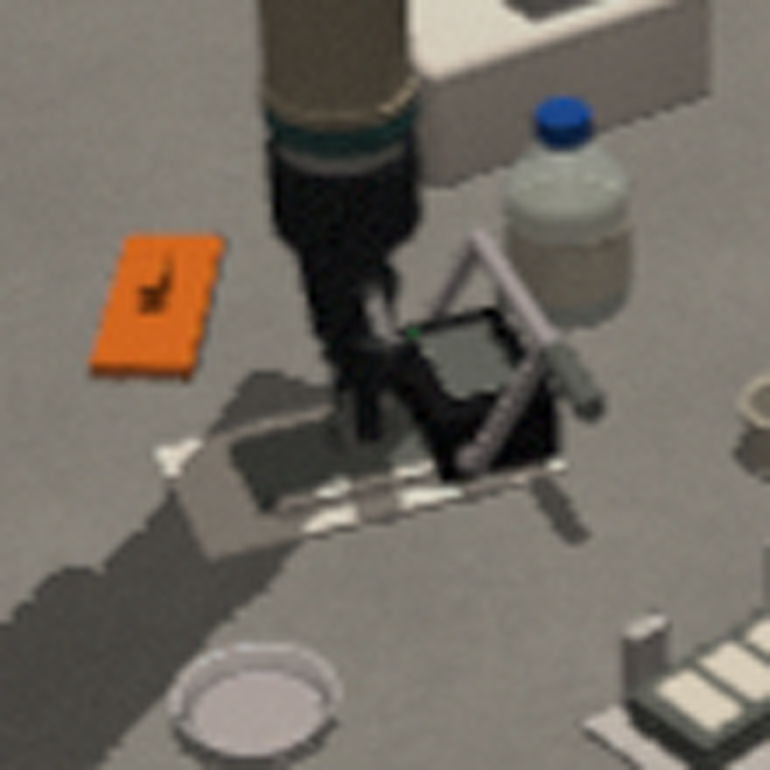

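>>> send_rows([
  [-1,0.004,0,-0.0005,0],
  [-1,0.008,0,0,0],
  [-1,0.01,0,0,0],
  [-1,0.01,0,0,0],
])

```text
clock: 26.38
eef_pos: [500.6, 320.4, 22.3]
tool_rot: [-3.119, -0.032, 2.95]
force: [-0.3, 0.6, -1.3]
width: 10.2
```

```bash
python3 -c "
from h import *
st(); print(toloc(read_state()['eef_pos'],DK))
"
```

```text
t26.38 [500.6 320.4  22.3] yaw 169.02 tilt [-178.71   -1.83] F [-0.3  0.6 -1.3] w 10.2 q [-0.5   0.86 -0.18  1.78  0.24  0.57  0.55]
[-32.29675365   1.85498834]
```

>>> send_rows([
  [-1,0.01,0,0,0],
  [-1,0.008,0,0,0],
  [-1,0.005,0,0,0],
  [-1,0,0,-0.005,0],
  [-1,0,0,-0.015,0],
  [-1,0,0,-0.02,0],
  [-1,0,0,0,0],
])

```text
clock: 26.97
eef_pos: [469.3, 326.8, 64.4]
tool_rot: [-3.114, -0.039, 2.958]
force: [-0.3, 0.4, -0.9]
width: 10.5
```

```bash
python3 -c "
from h import *
st(); print(toloc(read_state()['eef_pos'],DK))
p=get_image('side'); crop(p,150,90,260,200,'s27.png',7)
"
```

```text
t26.97 [469.3 326.8  64.4] yaw 169.46 tilt [-178.4    -2.22] F [-0.3  0.4 -0.9] w 10.5 q [-0.53  0.77 -0.2   1.82  0.22  0.62  0.53]
[-64.27958674   2.34625052]
```

View pics/s27.png

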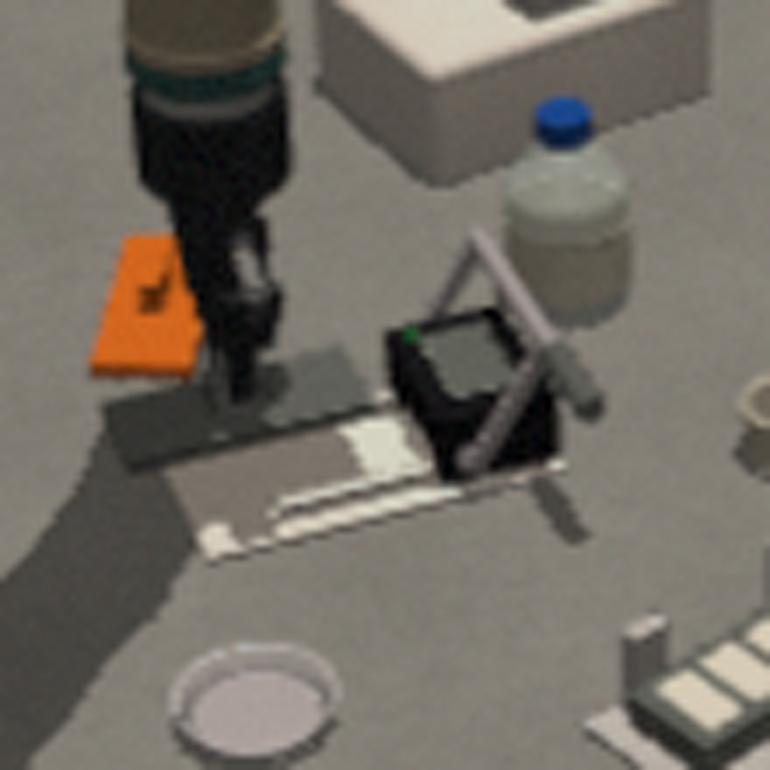

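>>> send_rows([
  [-1,0,0,-0.025,0],
  [-1,0,0,-0.035,0],
  [-1,0,0,-0.03,0],
  [-1,0,0,0,0],
])

```text
clock: 27.35
eef_pos: [470.5, 324.8, 151.6]
tool_rot: [-3.103, -0.047, 2.956]
force: [0.8, 0.8, -1.1]
width: 10.3
```

```bash
python3 -c "
from h import *
st()
x,y=loc(-14,-12); plan(x,y,150,189.5,claw=-1,n=14)
p=get_image('side'); crop(p,130,70,240,200,'s28.png',6)
"
```

```text
t27.35 [470.5 324.8 151.6] yaw 169.36 tilt [-177.81   -2.67] F [ 0.8  0.8 -1.1] w 10.3 q [-0.5   0.65 -0.24  1.76  0.18  0.81  0.57]
[[-1,-0.0122,-0.0193,0.0001,-0.0251],[-1,-0.0117,-0.0196,0.0001,-0.0251],[-1,-0.0112,-0.0199,0.0001,-0.0251],[-1,-0.0107,-0.0202,0.0001,-0.0251],[-1,-0.0102,-0.0204,0.0001,-0.0251],[-1,-0.0097,-0.0207,0.0001,-0.0251],[-1,-0.0091,-0.0209,0.0001,-0.0251],[-1,-0.0086,-0.0211,0.0001,-0.0251],[-1,-0.0081,-0.0213,0.0001,-0.0251],[-1,-0.0075,-0.0215,0.0001,-0.0251],[-1,-0.007,-0.0217,0.0001,-0.0251],[-1,-0.0065,-0.0219,0.0001,-0.0251]]
[[-1,-0.0059,-0.022,0.0001,-0.0251],[-1,-0.0053,-0.0222,0.0001,-0.0251]]
```

View pics/s28.png

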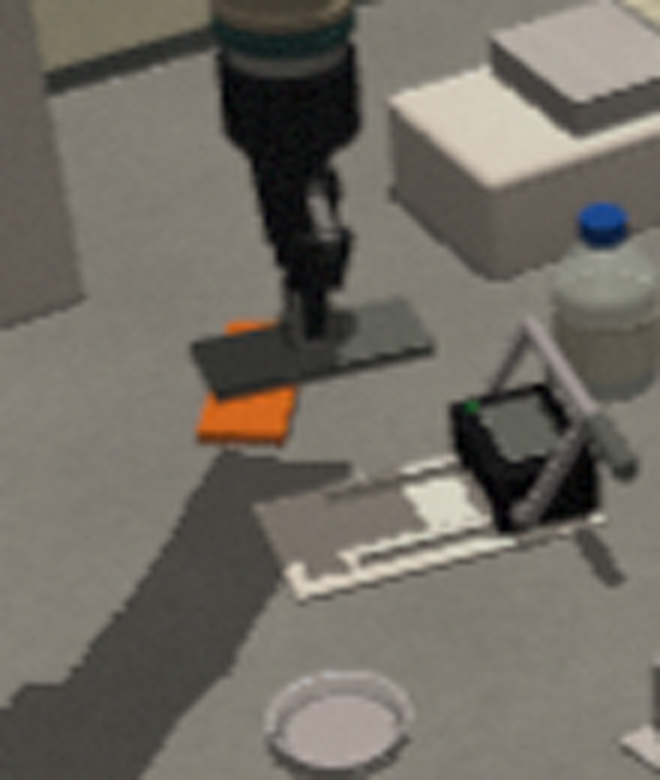

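>>> send_rows([
  [-1,-0.012,-0.0195,0,-0.025],
  [-1,-0.0115,-0.0195,0,-0.025],
  [-1,-0.011,-0.02,0,-0.025],
  [-1,-0.0105,-0.02,0,-0.025],
  [-1,-0.01,-0.0205,0,-0.025],
  [-1,-0.0095,-0.0205,0,-0.025],
  [-1,-0.009,-0.021,0,-0.025],
  [-1,-0.0085,-0.021,0,-0.025],
  [-1,-0.008,-0.0215,0,-0.025],
  [-1,-0.0075,-0.0215,0,-0.025],
  [-1,-0.007,-0.0215,0,-0.025],
  [-1,-0.0065,-0.022,0,-0.025],
])

```text
clock: 28.4
eef_pos: [559.5, 59.1, 129.7]
tool_rot: [-3.114, -0.094, -3.002]
force: [0.4, 0.5, -1.6]
width: 10.4
```

```bash
python3 -c "
from h import *
st(); print(toloc(read_state()['eef_pos']))
x,y=loc(-14,-12); plan(x,y,120,189.5,claw=-1,n=3)
p=get_image('side'); crop(p,190,90,320,220,'s29.png',6)
"
```

```text
t28.40 [559.5  59.1 129.7] yaw -172.01 tilt [-178.44   -5.41] F [ 0.4  0.5 -1.6] w 10.4 q [ 0.03  0.7  -0.32  1.76  0.31  0.83  1.26]
[-37.0980096   23.50600537]
[[-1,-0.008,-0.0116,0.0032,-0.0088],[-1,-0.0079,-0.0117,0.0032,-0.0088],[-1,-0.0078,-0.0118,0.0032,-0.0088]]
```

View pics/s29.png

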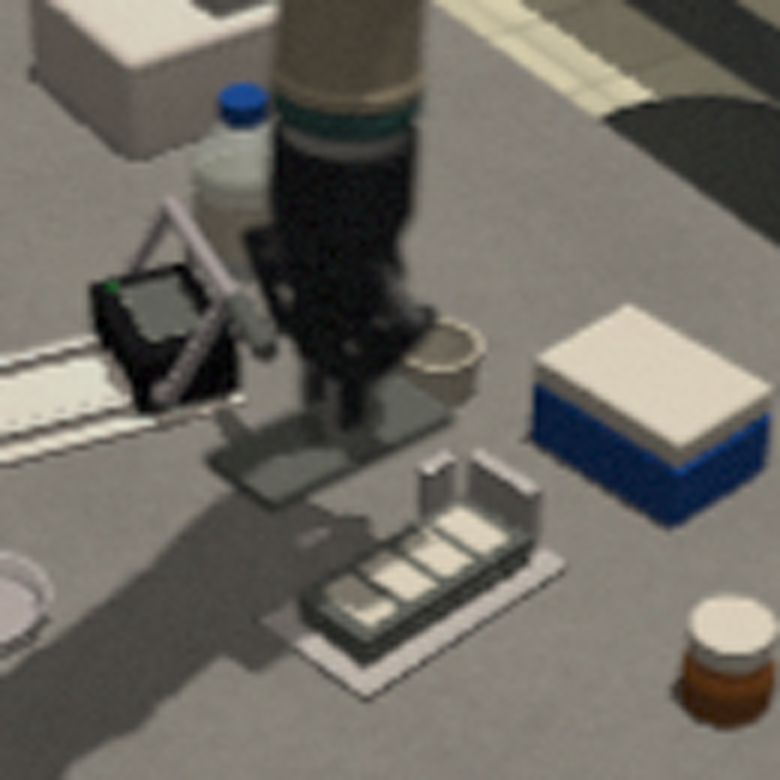

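>>> send_rows([
  [-1,-0.008,-0.0115,0,-0.009],
  [-1,-0.008,-0.0115,0,-0.009],
  [-1,-0.006,-0.0115,0,-0.009],
  [-1,0,0,0,0],
  [-1,0,0,0,0],
])

```text
clock: 28.87
eef_pos: [583.0, 13.5, 118.2]
tool_rot: [-3.111, -0.112, -2.988]
force: [-0.2, 0.5, -1.8]
width: 10.1
```

```bash
python3 -c "
from h import *
from scipy.spatial.transform import Rotation as Ro
st(); print(toloc(read_state()['eef_pos']))
Rg=Ro.from_euler('xyz',[-3.117,-.035,2.954]); n=Rg.inv().apply([0,0,1]); xg=Rg.inv().apply([np.cos(np.radians(-10.8)),np.sin(np.radians(-10.8)),0])
R=Ro.from_euler('xyz',read_state()['tool_rot']); m=R.apply(n); a=np.radians(9.5)
print('slab normal tray frame deg',np.degrees([m[0]*np.cos(a)+m[1]*np.sin(a),-m[0]*np.sin(a)+m[1]*np.cos(a)]))
v=R.apply(xg); print('slab yaw',np.degrees(np.arctan2(v[1],v[0])))
x,y=loc(-14,-12); plan(x,y,70,189.5,claw=-1,n=3)
p=get_image('side'); crop(p,190,90,320,220,'s30.png',6)
p=get_image('top'); crop(p,210,110,310,230,'t30.png',5)
"
```

```text
t28.87 [583.   13.5 118.2] yaw -171.22 tilt [-178.23   -6.4 ] F [-0.2  0.5 -1.8] w 10.1 q [ 0.1   0.74 -0.32  1.7   0.32  0.87  1.35]
[-21.51048257 -25.26687102]
slab normal tray frame deg [4.39347309 0.30908502]
slab yaw 8.742556439879785
[[-1,-0.0024,0.0045,0.0161,-0.0042],[-1,-0.0025,0.0044,0.0161,-0.0042],[-1,-0.0025,0.0044,0.0161,-0.0042]]
```

View pics/s30.png

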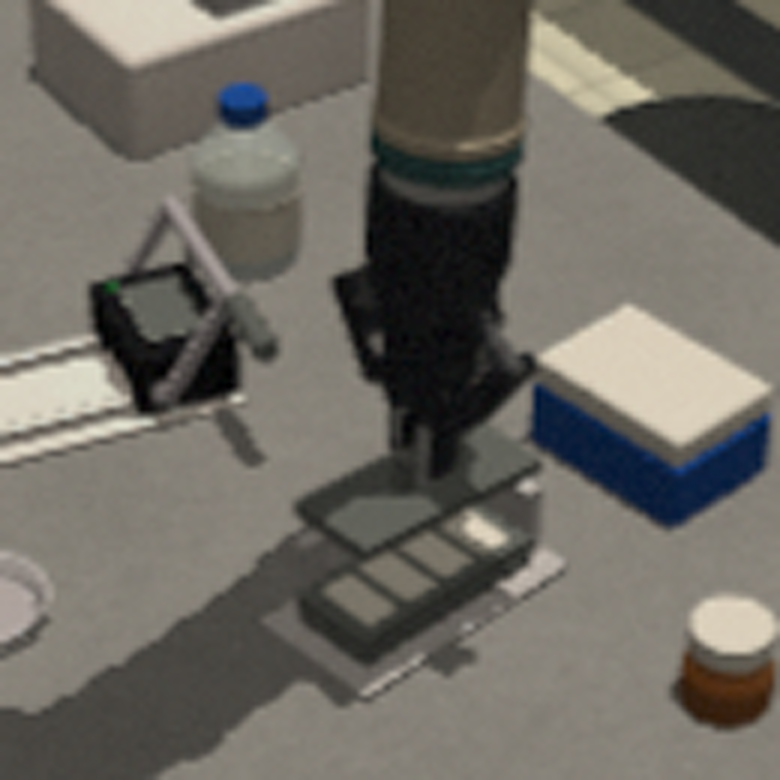

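View pics/t30.png

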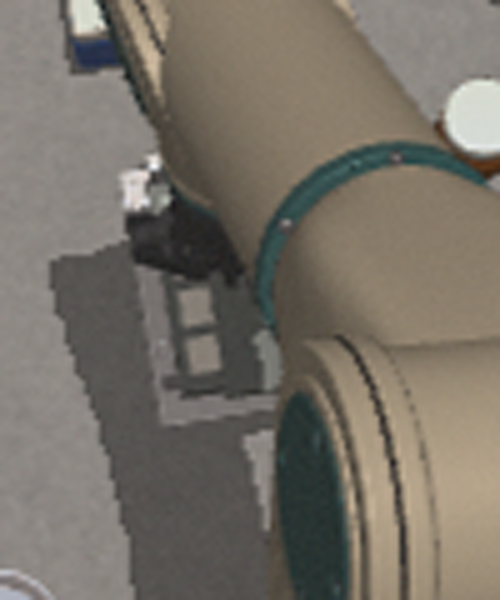

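>>> send_rows([
  [-1,-0.0025,0.004,0.016,-0.008],
  [-1,-0.0025,0.004,0.016,-0.005],
  [-1,-0.0025,0.004,0.016,0],
  [-1,0,0,0.006,0],
  [-1,0,0,0,0],
])

```text
clock: 29.38
eef_pos: [580.4, 30.5, 62.4]
tool_rot: [-3.114, -0.111, -2.968]
force: [0.3, 0.4, -1.0]
width: 10.8
```

```bash
python3 -c "
from h import *
st(); print(toloc(read_state()['eef_pos']))
p=get_image('side'); crop(p,190,90,320,220,'s31.png',6)
"
```

```text
t29.38 [580.4  30.5  62.4] yaw -170.03 tilt [-178.45   -6.39] F [ 0.3  0.4 -1. ] w 10.8 q [ 0.06  0.82 -0.3   1.73  0.36  0.76  1.31]
[-21.26152601  -8.07247992]
```

View pics/s31.png

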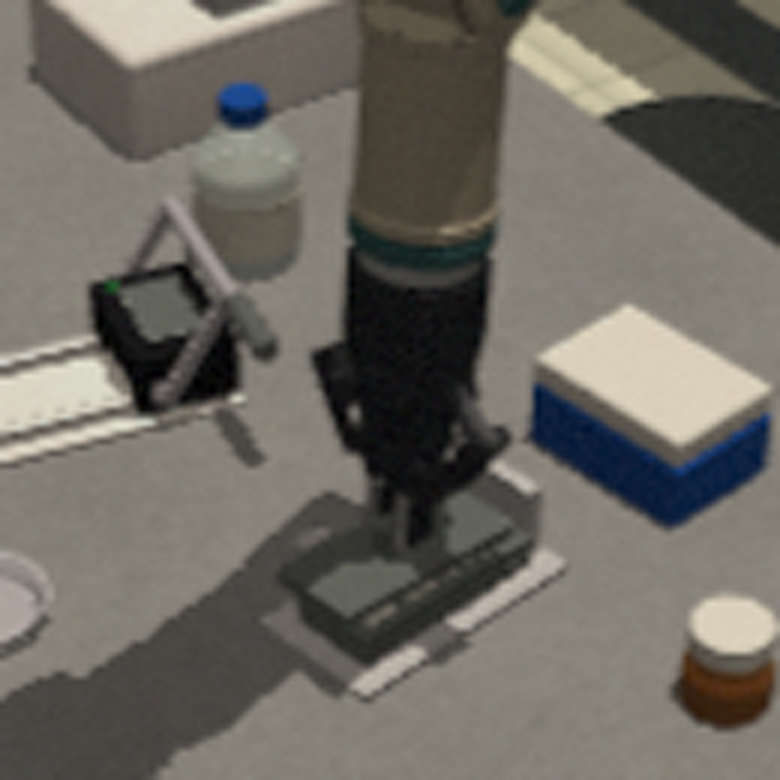

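>>> send_rows([
  [-1,-0.002,0,0.006,0.004],
  [-1,-0.002,0,0.005,0.004],
  [-1,-0.001,0,0.002,0],
  [-1,0,0,0,0],
])

```text
clock: 29.77
eef_pos: [585.8, 31.8, 50.7]
tool_rot: [-3.114, -0.107, -2.976]
force: [-0.0, -0.2, -2.4]
width: 10.4
```

```bash
python3 -c "
from h import *
st(); print(toloc(read_state()['eef_pos']))
"
```

```text
t29.77 [585.8  31.8  50.7] yaw -170.50 tilt [-178.39   -6.13] F [-0.  -0.2 -2.4] w 10.4 q [ 0.05  0.84 -0.29  1.72  0.36  0.74  1.3 ]
[-15.71378234  -7.72445651]
```

>>> send_rows([
  [-1,-0.003,0.002,0,0],
  [-1,-0.003,0.002,0.001,0],
  [-1,-0.002,0.002,0.001,0],
  [-1,-0.002,0.001,0.001,0],
])

```text
clock: 30.1
eef_pos: [595.8, 40.1, 47.3]
tool_rot: [-3.113, -0.105, -2.977]
force: [0.3, 0.2, -2.0]
width: 10.5
```

```bash
python3 -c "
from h import *
st(); print(toloc(read_state()['eef_pos']))
"
```

```text
t30.10 [595.8  40.1  47.3] yaw -170.59 tilt [-178.36   -6.01] F [ 0.3  0.2 -2. ] w 10.5 q [ 0.04  0.85 -0.29  1.7   0.36  0.75  1.29]
[-4.49902837 -1.14151272]
```

>>> send_rows([
  [-1,0,0.0015,0,0],
  [-1,0,0.0015,0,0],
  [-1,0,0.001,0.001,0],
])

```text
clock: 30.35
eef_pos: [596.3, 41.3, 46.4]
tool_rot: [-3.108, -0.104, -2.978]
force: [0.1, -3.0, -0.1]
width: 10.4
```

```bash
python3 -c "
from h import *
st(); print(toloc(read_state()['eef_pos']))
"
```

```text
t30.35 [596.3  41.3  46.4] yaw -170.61 tilt [-178.1    -5.97] F [ 0.1 -3.  -0.1] w 10.4 q [ 0.03  0.85 -0.28  1.7   0.36  0.75  1.28]
[-3.7359978  -0.05573973]
```

Side contact found. Now push toward the end fence while lowering.

>>> send_rows([
  [-1,-0.002,0.001,0.001,0],
  [-1,-0.002,0.001,0.001,0],
  [-1,-0.0015,0.0005,0.001,0],
])

```text
clock: 30.6
eef_pos: [597.8, 41.6, 43.6]
tool_rot: [-3.104, -0.112, -2.979]
force: [-6.4, -3.7, 11.9]
width: 10.2
```

```bash
python3 -c "
from h import *
st(); print(toloc(read_state()['eef_pos']))
"
```

```text
t30.60 [597.8  41.6  43.6] yaw -170.70 tilt [-177.85   -6.42] F [-6.4 -3.7 11.9] w 10.2 q [ 0.03  0.86 -0.28  1.68  0.36  0.76  1.28]
[-2.19197139 -0.06502044]
```

>>> send_rows([
  [-1,-0.0015,0.001,0.0005,0],
  [-1,-0.0015,0.001,0.001,0],
  [-1,-0.0015,0.0005,0.001,0],
])

```text
clock: 30.85
eef_pos: [597.8, 41.7, 43.6]
tool_rot: [-3.099, -0.121, -2.982]
force: [-6.2, -3.0, 11.2]
width: 10.5
```

```bash
python3 -c "
from h import *
st(); print(toloc(read_state()['eef_pos']))
p=get_image('side'); crop(p,220,120,310,220,'s32.png',7)
"
```

```text
t30.85 [597.8  41.7  43.6] yaw -170.86 tilt [-177.58   -6.94] F [-6.2 -3.  11.2] w 10.5 q [ 0.02  0.87 -0.28  1.67  0.36  0.78  1.28]
[-2.18361852  0.05855518]
```

View pics/s32.png

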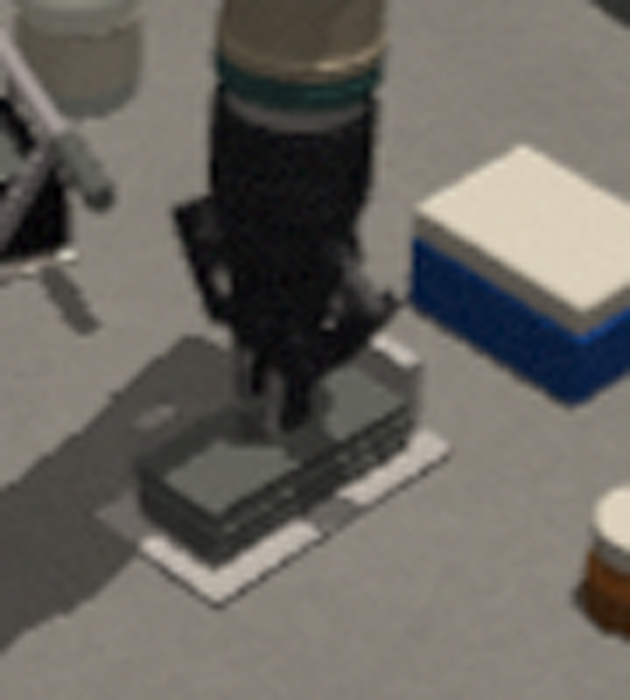

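>>> send_rows([
  [-1,0,0.0005,-0.003,0],
  [-1,-0.0015,0.0005,0,0],
  [-1,-0.002,0.0005,0,0],
  [-1,-0.002,0.0005,0,0],
])

```text
clock: 31.23
eef_pos: [600.9, 42.3, 46.0]
tool_rot: [-3.096, -0.128, -2.983]
force: [-5.8, -4.7, 2.8]
width: 10.7
```

```bash
python3 -c "
from h import *
st(); print(toloc(read_state()['eef_pos']))
"
```

```text
t31.23 [600.9  42.3  46. ] yaw -170.93 tilt [-177.39   -7.31] F [-5.8 -4.7  2.8] w 10.7 q [ 0.02  0.87 -0.28  1.66  0.36  0.8   1.28]
[0.91230759 0.18636228]
```

>>> send_rows([
  [-1,-0.001,0.0005,0.0015,0],
  [-1,-0.001,0.0005,0.0015,0],
  [-1,-0.001,0.0005,0.0015,0],
])

```text
clock: 31.48
eef_pos: [600.0, 42.1, 43.2]
tool_rot: [-3.093, -0.136, -2.985]
force: [-6.5, -4.0, 12.6]
width: 10.6
```

```bash
python3 -c "
from h import *
st(); print(toloc(read_state()['eef_pos']))
"
```

```text
t31.48 [600.   42.1  43.2] yaw -171.04 tilt [-177.2   -7.8] F [-6.5 -4.  12.6] w 10.6 q [ 0.02  0.88 -0.28  1.65  0.36  0.81  1.28]
[0.06175138 0.13824996]
```

>>> send_rows([
  [-1,-0.0005,0.0005,0.0015,0],
  [-1,-0.0005,0.0005,0.0015,0],
])

```text
clock: 31.65
eef_pos: [599.8, 42.0, 42.8]
tool_rot: [-3.09, -0.139, -2.986]
force: [-5.4, -5.0, 14.1]
width: 10.7
```

```bash
python3 -c "
from h import *
st(); print(toloc(read_state()['eef_pos']))
p=get_image('side'); crop(p,220,120,310,220,'s33.png',7)
"
```

```text
t31.65 [599.8  42.   42.8] yaw -171.11 tilt [-177.07   -7.94] F [-5.4 -5.  14.1] w 10.7 q [ 0.01  0.88 -0.27  1.65  0.36  0.81  1.28]
[-0.18732966  0.07756812]
```

View pics/s33.png

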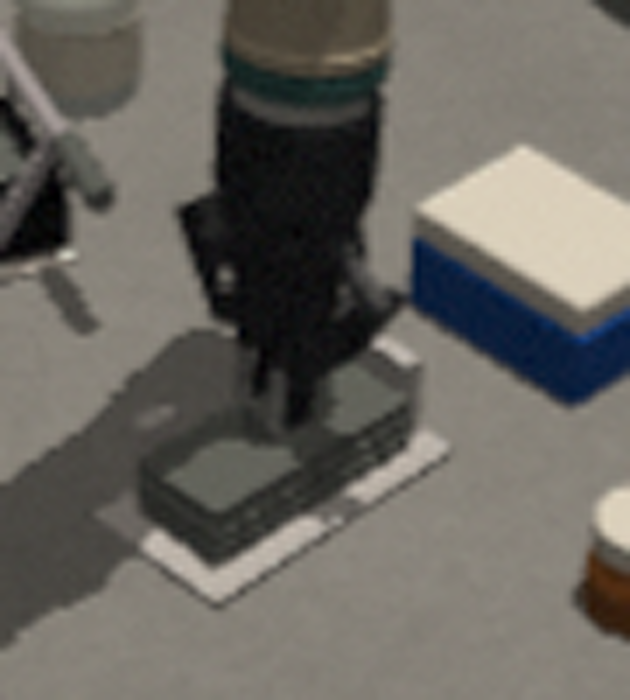

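>>> send_rows([
  [-0.5,0,0,0,0],
  [-0.5,0,0,0,0],
  [-0.5,0,0,0,0],
  [-0.5,0,0,0,0],
])

```text
clock: 32.03
eef_pos: [601.9, 46.7, 43.3]
tool_rot: [-3.096, -0.134, -2.985]
force: [-0.7, -2.3, 1.9]
width: 21.7
```

```bash
python3 -c "
from h import *
st(); print(toloc(read_state()['eef_pos']))
p=get_image('side'); crop(p,220,120,310,220,'s34.png',7)
"
```

```text
t32.03 [601.9  46.7  43.3] yaw -171.04 tilt [-177.38   -7.66] F [-0.7 -2.3  1.9] w 21.7 q [ 0.01  0.88 -0.28  1.65  0.36  0.81  1.28]
[2.68603413 4.31745089]
```

View pics/s34.png

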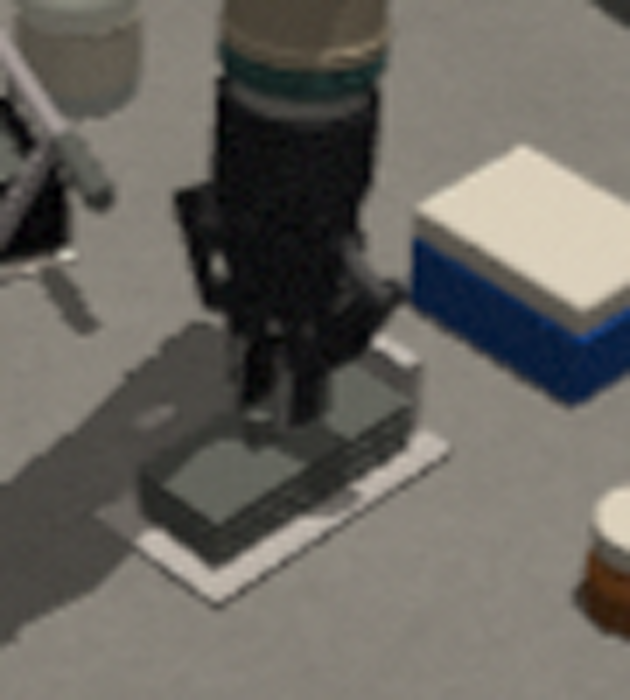

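>>> send_rows([
  [-0.5,0,0.001,0,0],
  [-0.5,0,-0.003,0,0],
  [-0.4,0,-0.002,0,0],
  [-0.4,0,0,-0.006,0],
  [-0.4,0,0,-0.015,0],
  [-0.4,0,0,-0.03,0],
  [-0.4,0,0,-0.035,0],
])

```text
clock: 32.67
eef_pos: [608.0, 48.3, 123.6]
tool_rot: [-3.099, -0.149, -2.985]
force: [1.1, 0.2, -0.9]
width: 25.5
```

```bash
python3 -c "
from h import *
st(); print(toloc(read_state()['eef_pos']))
p=get_image('side'); crop(p,220,130,310,220,'s35.png',8)
"
```

```text
t32.67 [608.   48.3 123.6] yaw -171.01 tilt [-177.56   -8.55] F [ 1.1  0.2 -0.9] w 25.5 q [ 0.03  0.79 -0.32  1.58  0.31  0.98  1.32]
[8.91648906 4.85434037]
```

View pics/s35.png

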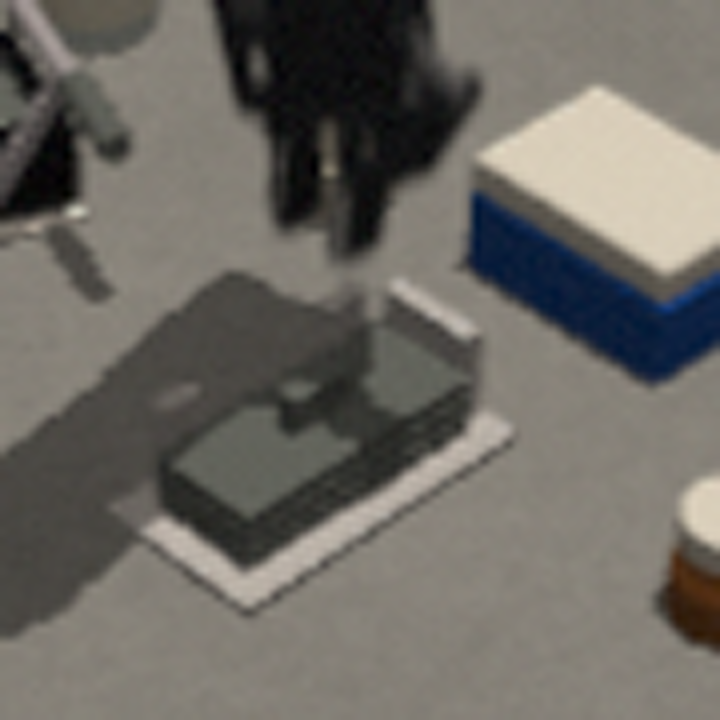

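```bash
python3 -c "
from h import *
p=get_image('side'); W=cloud(p)
c=W[135:160,190:215]
crop(p,150,100,240,190,'s36.png',8)
for q in (2.0,2.1,2.2):
  x,y=loc(45-77*np.cos(q),-87.5,DK); print(q,x,y,23+77*np.sin(q),proj(p,[x,y,23+77*np.sin(q)]))
x,y=loc(84,-87.5,DK); plan(x,y,170,79.2,claw=0.2,n=17)
"
```

```text
2.0 591.2827926183328 212.1133895253293 93.01590186557749 [[228.5285691  144.60629957]]
2.1 597.9916609504332 210.83360444564005 89.46712123196328 [[230.38785684 144.9816331 ]]
2.2 604.3190013845427 209.6265997049236 85.25422309410844 [[232.13933567 145.53481256]]
[[0.2,-0.0006,0.0095,-0.0024,0.1127],[0.2,0.0005,0.0095,-0.0024,0.1127],[0.2,0.0016,0.0094,-0.0024,0.1127],[0.2,0.0026,0.0091,-0.0024,0.1127],[0.2,0.0036,0.0088,-0.0024,0.1127],[0.2,0.0046,0.0083,-0.0024,0.1127],[0.2,0.0055,0.0078,-0.0024,0.1127],[0.2,0.0063,0.0071,-0.0024,0.1127],[0.2,0.0071,0.0063,-0.0024,0.1127],[0.2,0.0078,0.0055,-0.0024,0.1127],[0.2,0.0083,0.0046,-0.0024,0.1127],[0.2,0.0088,0.0036,-0.0024,0.1127]]
[[0.2,0.0091,0.0026,-0.0024,0.1127],[0.2,0.0094,0.0016,-0.0024,0.1127],[0.2,0.0095,0.0005,-0.0024,0.1127],[0.2,0.0095,-0.0006,-0.0024,0.1127],[0.2,0.0094,-0.0016,-0.0024,0.1127]]
```

View pics/s36.png

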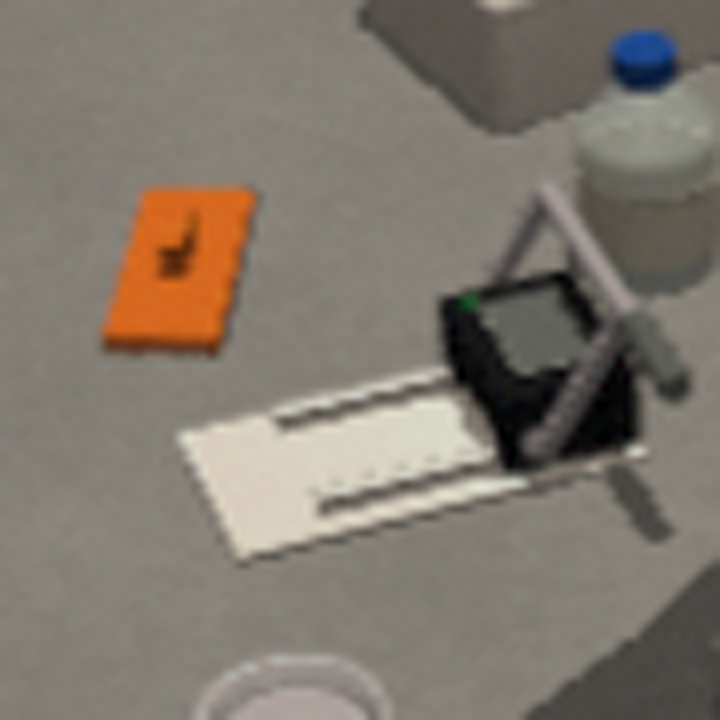

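>>> send_rows([
  [0.2,0,0.008,-0.012,0.112],
  [0.2,0.0005,0.009,-0.01,0.112],
  [0.2,0.0015,0.0095,-0.01,0.112],
  [0.2,0.0025,0.009,-0.005,0.112],
  [0.2,0.0035,0.009,-0.004,0.112],
  [0.2,0.0045,0.0085,-0.003,0.112],
  [0.2,0.0055,0.008,-0.003,0.112],
  [0.2,0.0065,0.007,-0.002,0.112],
  [0.2,0.007,0.0065,-0.002,0.112],
  [0.2,0.008,0.0055,-0.002,0.112],
  [0.2,0.0085,0.0045,-0.002,0.112],
  [0.2,0.009,0.0035,-0.002,0.112],
])

```text
clock: 33.77
eef_pos: [611.6, 173.0, 184.0]
tool_rot: [-3.009, 0.012, 1.892]
force: [0.1, 2.1, 0.3]
width: 51.0
```

```bash
python3 -c "
from h import *
st(); barq()
x,y=loc(86,-87.5,DK); plan(x,y,150,79.2,claw=0.2)
"
```

```text
t33.77 [611.6 173.  184. ] yaw 108.39 tilt [-172.38    0.66] F [0.1 2.1 0.3] w 51.0 q [-0.36  0.73  0.05  1.47 -0.03  1.08  0.02]
bar est q 1.89 radius 187.6 local [ 104.3 -122.1]
[[0.2,0.0078,0.0002,0.0068,0.1019],[0.2,0.0078,-0.0006,0.0068,0.1019],[0.2,0.0077,-0.0014,0.0068,0.1019],[0.2,0.0075,-0.0022,0.0068,0.1019],[0.2,0.0073,-0.0029,0.0068,0.1019]]
```

>>> send_rows([
  [0.2,0.008,0,0.005,0.1],
  [0.2,0.008,-0.0005,0.005,0.1],
  [0.2,0.008,-0.0015,0.005,0.1],
  [0.2,0.0075,-0.002,0.005,0.1],
  [0.2,0.0075,-0.003,0.005,0.1],
  [0.2,0,0,0,0],
])

```text
clock: 34.27
eef_pos: [595.0, 219.4, 157.3]
tool_rot: [-3.031, 0.07, 1.372]
force: [-0.2, 0.2, -0.7]
width: 51.3
```

```bash
python3 -c "
from h import *
st(); barq()
x,y=loc(88,-87.5,DK); plan(x,y,100,79.2,claw=0.2)
p=get_image('side'); crop(p,160,70,270,190,'s37.png',6)
p=get_image('top'); crop(p,215,110,315,210,'t37.png',6)
"
```

```text
t34.27 [595.  219.4 157.3] yaw 78.63 tilt [-173.68    3.99] F [-0.2  0.2 -0.7] w 51.3 q [-0.5   0.76  0.19  1.5  -0.15  1.02 -0.47]
bar est q 1.79 radius 155.1 local [ 79.3 -79.6]
[[0.2,-0.0039,0.0044,0.0286,-0.0049],[0.2,-0.0039,0.0044,0.0286,-0.0049]]
```

View pics/s37.png

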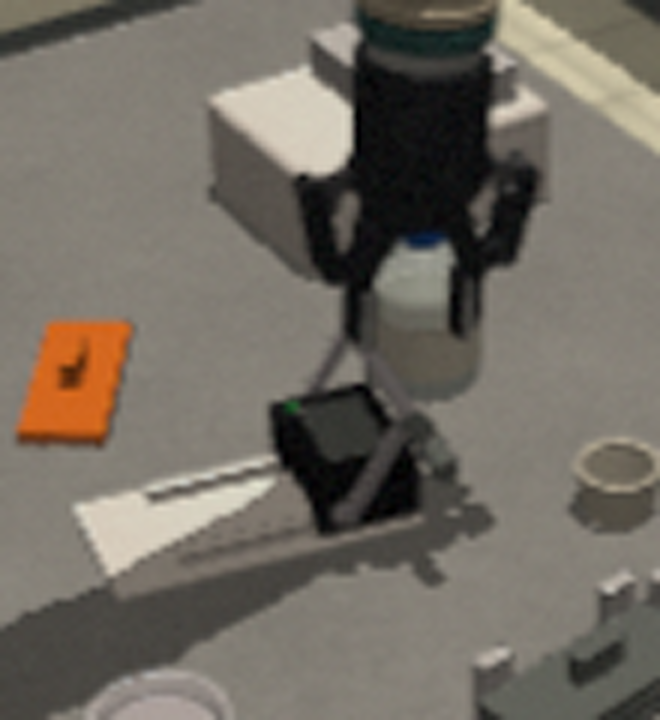

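View pics/t37.png

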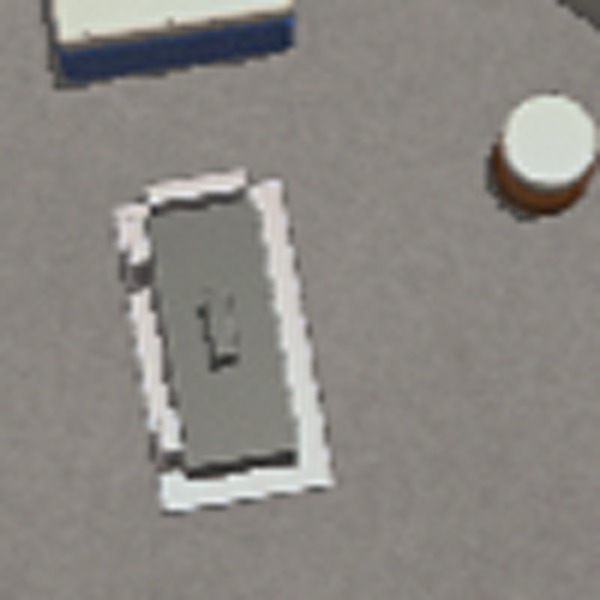

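>>> send_rows([
  [0.2,-0.004,0.0045,0.02,-0.004],
  [0.2,-0.004,0.0045,0.02,0],
  [0.2,0,0,0.01,0],
  [0.2,0,0,0,0],
])

```text
clock: 34.7
eef_pos: [601.0, 203.0, 109.6]
tool_rot: [-3.038, 0.066, 1.388]
force: [-1.2, 0.2, 0.2]
width: 51.4
```

```bash
python3 -c "
from h import *
st(); barq()
x,y=loc(88,-87.5,DK); plan(x,y,76,79.2,claw=0.2,n=3)
p=get_image('side'); crop(p,170,90,270,190,'s38.png',6)
"
```

```text
t34.70 [601.  203.  109.6] yaw 79.51 tilt [-174.08    3.76] F [-1.2  0.2  0.2] w 51.4 q [-0.47  0.81  0.18  1.54 -0.15  0.92 -0.42]
bar est q 1.97 radius 112.3 local [ 88.3 -94.6]
[[0.2,0.0024,-0.0001,0.0112,0.0018],[0.2,0.0024,-0.0001,0.0112,0.0018],[0.2,0.0024,-0.0001,0.0112,0.0018]]
```

View pics/s38.png

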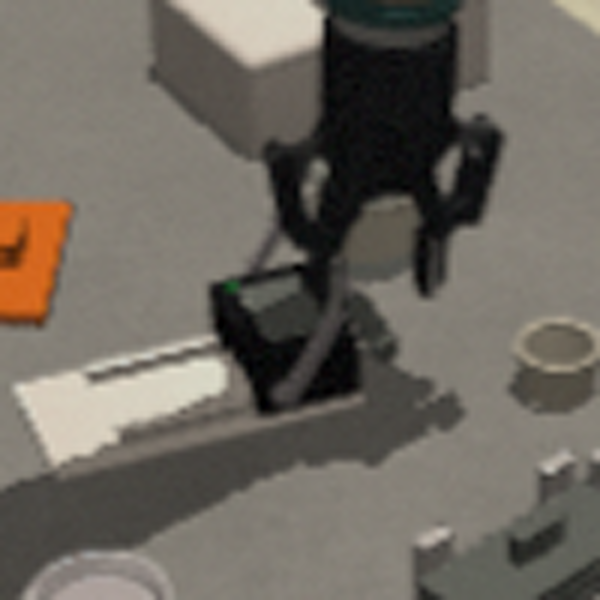

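>>> send_rows([
  [0.2,0.002,0.001,0.01,0],
  [0.2,0.002,0.001,0.01,0],
  [0.2,0.001,0,0.008,0],
  [0.2,0,0,0.003,0],
  [0.2,0,0,0,0],
])

```text
clock: 35.17
eef_pos: [603.4, 207.2, 79.2]
tool_rot: [-3.044, 0.062, 1.389]
force: [0.9, -1.0, 0.3]
width: 51.5
```

```bash
python3 -c "
from h import *
st(); barq()
p=get_image('side'); crop(p,170,90,270,190,'s39.png',6)
"
```

```text
t35.17 [603.4 207.2  79.2] yaw 79.56 tilt [-174.39    3.55] F [ 0.9 -1.   0.3] w 51.5 q [-0.47  0.85  0.17  1.55 -0.16  0.87 -0.42]
bar est q 2.12 radius 85.9 local [ 89.9 -90.1]
```

View pics/s39.png

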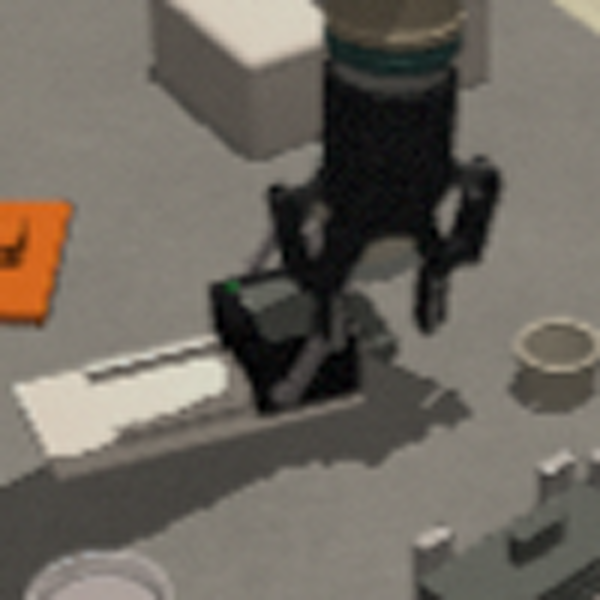

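>>> send_rows([
  [0.2,0.001,0,0.007,0],
  [0.2,0.001,0,0.006,0],
  [-0.1,0,0,0.001,0],
  [-0.3,0,0,0,0],
  [-0.4,0,0,0,0],
  [-0.4,0,0,0,0],
])

```text
clock: 35.72
eef_pos: [602.5, 209.4, 64.6]
tool_rot: [-3.045, 0.061, 1.39]
force: [0.3, 0.1, -0.2]
width: 26.0
```

```bash
python3 -c "
from h import *
st(); barq()
p=get_image('side'); crop(p,170,90,270,190,'s40.png',6)
"
```

```text
t35.72 [602.5 209.4  64.6] yaw 79.61 tilt [-174.45    3.5 ] F [ 0.3  0.1 -0.2] w 26.0 q [-0.47  0.87  0.17  1.56 -0.17  0.84 -0.42]
bar est q 2.21 radius 73.0 local [ 88.6 -88. ]
```

View pics/s40.png

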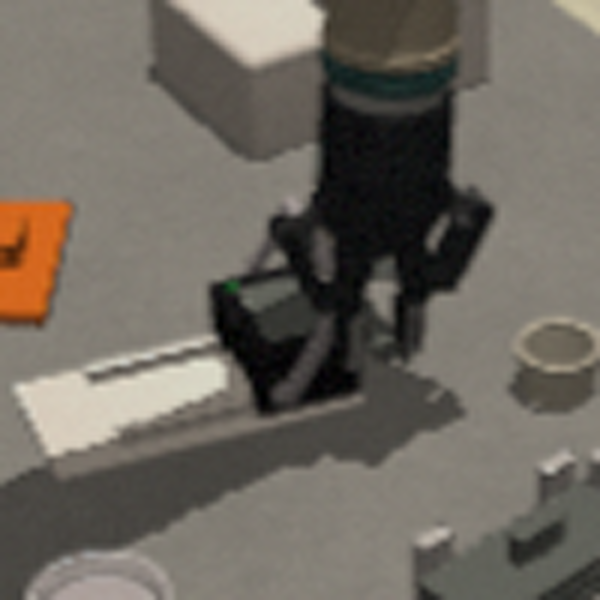

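>>> send_rows([
  [-0.4,0,-0.005,0,0],
  [-0.4,0,-0.006,-0.002,0],
  [-0.4,0,-0.007,-0.003,0],
  [-0.4,0,-0.007,-0.003,0],
  [-0.4,0,-0.0075,-0.002,0],
  [-0.4,0,-0.0075,-0.0015,0],
])

```text
clock: 36.27
eef_pos: [565.4, 216.5, 82.2]
tool_rot: [-3.053, 0.06, 1.387]
force: [1.2, -0.3, -1.3]
width: 25.5
```

```bash
python3 -c "
from h import *
st(); barq()
p=get_image('side'); crop(p,170,90,270,190,'s41.png',6)
"
```

```text
t36.27 [565.4 216.5  82.2] yaw 79.47 tilt [-174.91    3.43] F [ 1.2 -0.3 -1.3] w 25.5 q [-0.51  0.81  0.17  1.66 -0.17  0.8  -0.45]
bar est q 1.65 radius 76.4 local [ 50.8 -88. ]
```

View pics/s41.png

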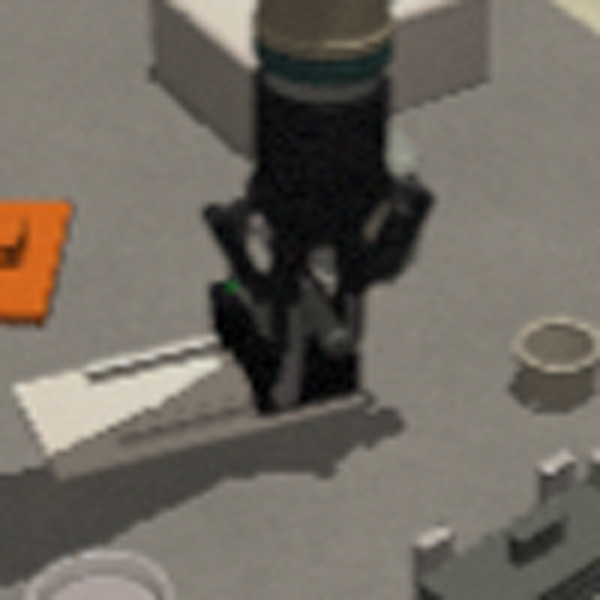

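>>> send_rows([
  [-0.4,0,-0.0075,0,0],
  [-0.4,0,-0.0075,0.001,0],
  [-0.4,0,-0.0075,0.002,0],
  [-0.4,0,-0.007,0.003,0],
  [-0.4,0,-0.007,0.004,0],
  [-0.4,0,-0.006,0.005,0],
])

```text
clock: 36.82
eef_pos: [517.9, 226.2, 72.9]
tool_rot: [-3.055, 0.057, 1.388]
force: [1.5, -0.3, 0.7]
width: 25.6
```

```bash
python3 -c "
from h import *
st(); barq()
p=get_image('side'); crop(p,150,90,250,190,'s42.png',6)
"
```

```text
t36.82 [517.9 226.2  72.9] yaw 79.54 tilt [-175.03    3.26] F [ 1.5 -0.3  0.7] w 25.6 q [-0.56  0.78  0.16  1.79 -0.18  0.7  -0.48]
bar est q 1.00 radius 79.3 local [  2.3 -87.4]
```

View pics/s42.png

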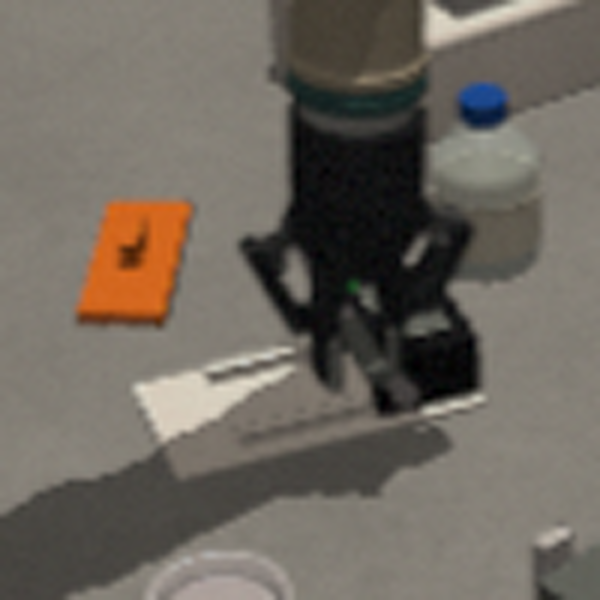

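>>> send_rows([
  [-0.7,0,0,0.0,0],
  [-1,0,0,0,0],
  [-1,0,0,0,0],
  [-1,0,0,0,0],
  [-1,0,0,0,0],
])

```text
clock: 37.28
eef_pos: [514.5, 226.7, 70.9]
tool_rot: [-3.049, 0.059, 1.389]
force: [-0.0, 1.0, 1.9]
width: 13.9
```

```bash
python3 -c "
from h import *
st(); barq()
import numpy as np
x=toloc(read_state()['eef_pos'],DK)[0]; q=np.arccos((45-x)/77);print(q, 23+77*np.sin(q))
qs=np.linspace(q,0,9); print([(round(77*(np.cos(a)-np.cos(b)),1),round(77*(np.sin(a)-np.sin(b)),1)) for a,b in zip(qs,qs[1:])])
"
```

```text
t37.28 [514.5 226.7  70.9] yaw 79.58 tilt [-174.72    3.38] F [-0.   1.   1.9] w 13.9 q [-0.56  0.78  0.16  1.79 -0.18  0.7  -0.48]
bar est q 0.95 radius 79.6 local [ -1.1 -87.6]
0.9286657352628803 84.66326002547683
[(np.float64(-6.8), np.float64(5.8)), (np.float64(-6.1), np.float64(6.5)), (np.float64(-5.3), np.float64(7.2)), (np.float64(-4.5), np.float64(7.7)), (np.float64(-3.5), np.float64(8.2)), (np.float64(-2.6), np.float64(8.6)), (np.float64(-1.5), np.float64(8.8)), (np.float64(-0.5), np.float64(8.9))]
```

>>> send_rows([
  [-1,0,-0.006,0.006,0],
  [-1,0,-0.0055,0.0065,0],
  [-1,0,-0.0045,0.007,0],
  [-1,0,-0.0035,0.0075,0],
])

```text
clock: 37.62
eef_pos: [496.4, 230.3, 49.9]
tool_rot: [-3.056, 0.053, 1.386]
force: [-1.5, 1.9, 4.4]
width: 14.2
```

```bash
python3 -c "
from h import *
st(); barq(14)
"
```

```text
t37.62 [496.4 230.3  49.9] yaw 79.43 tilt [-175.11    3.06] F [-1.5  1.9  4.4] w 14.2 q [-0.57  0.79  0.15  1.85 -0.2   0.62 -0.48]
bar est q 0.56 radius 76.4 local [-19.6 -87.4]
```

>>> send_rows([
  [-1,0,-0.003,0.008,0],
  [-1,0,-0.002,0.0085,0],
  [-1,0,-0.001,0.009,0],
  [-1,0,-0.0005,0.009,0],
  [-1,0,0.0,0.005,0],
])

```text
clock: 38.03
eef_pos: [483.0, 233.1, 13.2]
tool_rot: [-3.052, 0.05, 1.387]
force: [0.2, 0.3, 2.1]
width: 14.3
```

```bash
python3 -c "
from h import *
st(); barq(14)
p=get_image('side'); crop(p,150,90,250,190,'s43.png',6)
"
```

```text
t38.03 [483.  233.1  13.2] yaw 79.49 tilt [-174.88    2.84] F [0.2 0.3 2.1] w 14.3 q [-0.57  0.84  0.12  1.89 -0.21  0.53 -0.48]
bar est q 0.05 radius 78.4 local [-33.2 -87.1]
```

View pics/s43.png

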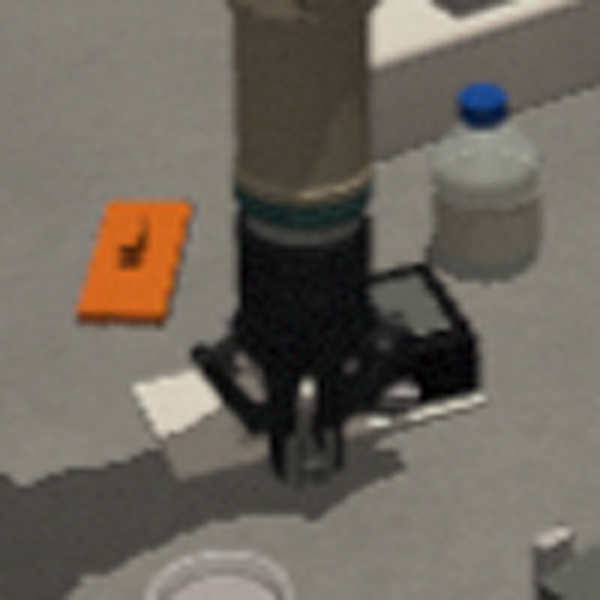

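Press down to the stop while watching the force.

>>> send_rows([
  [-1,0,0,0.003,0],
  [-1,0,0,0.003,0],
  [-1,0,0,0.003,0],
])

```text
clock: 38.33
eef_pos: [482.2, 233.3, 4.3]
tool_rot: [-3.052, 0.049, 1.387]
force: [-0.9, 0.5, 4.0]
width: 13.9
```

```bash
python3 -c "
from h import *
st(); barq(14)
"
```

```text
t38.33 [482.2 233.3   4.3] yaw 79.48 tilt [-174.87    2.8 ] F [-0.9  0.5  4. ] w 13.9 q [-0.57  0.86  0.12  1.89 -0.22  0.51 -0.47]
bar est q -0.06 radius 79.2 local [-34.  -87.1]
```

>>> send_rows([
  [-1,0,0,0.002,0],
  [-1,0,0,0.0015,0],
])

```text
clock: 38.5
eef_pos: [482.2, 233.3, 1.4]
tool_rot: [-3.052, 0.048, 1.387]
force: [-2.2, 0.3, 22.2]
width: 13.7
```

```bash
python3 -c "
from h import *
st(); barq(14)
"
```

```text
t38.50 [482.2 233.3   1.4] yaw 79.46 tilt [-174.89    2.77] F [-2.2  0.3 22.2] w 13.7 q [-0.56  0.86  0.12  1.89 -0.22  0.5  -0.47]
bar est q -0.10 radius 79.4 local [-34.  -87.1]
```

>>> send_rows([
  [-0.2,0,0,-0.001,0],
  [-0.2,0,0,0,0],
  [-0.2,0,0,0,0],
  [-0.2,0,0,-0.015,0],
  [-0.2,0,0,-0.025,0],
  [-0.2,0,0,-0.025,0],
  [-0.5,0,0,0,0],
  [-1,0,0,0,0],
  [-1,0,0,0,0],
])

```text
clock: 39.25
eef_pos: [485.6, 233.1, 66.0]
tool_rot: [-3.045, 0.055, 1.388]
force: [-0.8, -1.0, -0.3]
width: -0.1
```

```bash
python3 -c "
from h import *
st(); barq()
x,y=loc(-32,-87.5,DK); plan(x,y,45,79.2,claw=-1)
p=get_image('side'); crop(p,150,90,250,190,'s44.png',6); print(proj(p,[*loc(-32,-87.5,DK),23]))
"
```

```text
t39.25 [485.6 233.1  66. ] yaw 79.51 tilt [-174.45    3.13] F [-0.8 -1.  -0.3] w -0.1 q [-0.58  0.76  0.15  1.86 -0.2   0.65 -0.49]
bar est q 0.67 radius 96.5 local [-30.7 -86.7]
[[-1,-0.0008,-0.0013,0.021,0.0055]]
[[200.255156   168.05459321]]
```

View pics/s44.png

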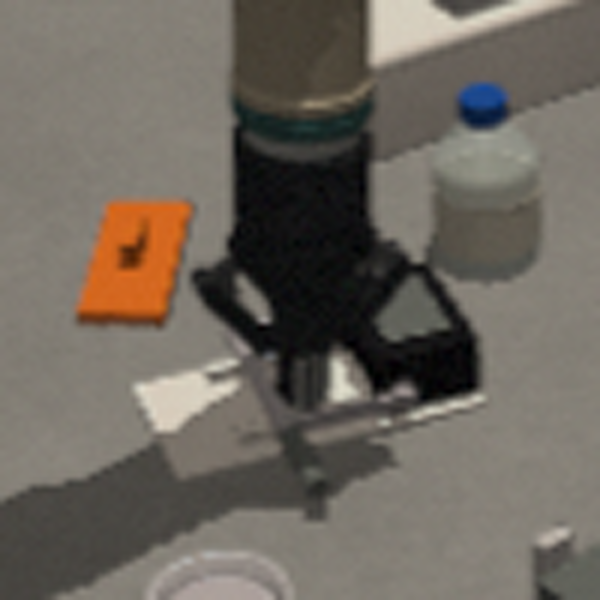

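>>> send_rows([
  [-1,0,0,0.015,0],
  [-1,0,0.001,0.01,0],
  [-1,0,0.001,0.004,0],
  [-1,0,0,0.002,0],
  [-1,0,0,0.001,0],
])

```text
clock: 39.72
eef_pos: [482.7, 230.7, 30.5]
tool_rot: [-3.04, 0.057, 1.388]
force: [-2.1, -0.5, 27.6]
width: 0.5
```

```bash
python3 -c "
from h import *
st(); barq()
"
```

```text
t39.72 [482.7 230.7  30.5] yaw 79.52 tilt [-174.21    3.28] F [-2.1 -0.5 27.6] w 0.5 q [-0.57  0.82  0.13  1.87 -0.21  0.58 -0.48]
bar est q 0.30 radius 81.9 local [-33.1 -89.6]
```

>>> send_rows([
  [-1,0,0,-0.01,0],
  [-1,0,0,-0.03,0],
  [-1,0,0,-0.035,0],
  [-1,0,0,-0.035,0],
  [-1,0,0,-0.035,0],
  [-1,0,0,0,0],
])

```text
clock: 40.22
eef_pos: [497.9, 235.0, 178.2]
tool_rot: [-3.034, 0.063, 1.387]
force: [0.9, 0.8, -1.2]
width: -0.3
```

```bash
python3 -c "
from h import *
st()
p=get_image('top'); cv2.imwrite('pics/topE.png',p['image']); crop(p,232,132,282,202,'tE.png',11); 
# overlay model: cover slab top z36 if flush
q=get_image('side'); crop(q,225,135,305,215,'sE.png',9); crop(q,150,110,250,190,'sE2.png',7); cv2.imwrite('pics/sideE.png',q['image'])
"
```

```text
t40.22 [497.9 235.  178.2] yaw 79.48 tilt [-173.83    3.59] F [ 0.9  0.8 -1.2] w -0.3 q [-0.6   0.62  0.19  1.74 -0.16  0.92 -0.52]
```

View pics/tE.png

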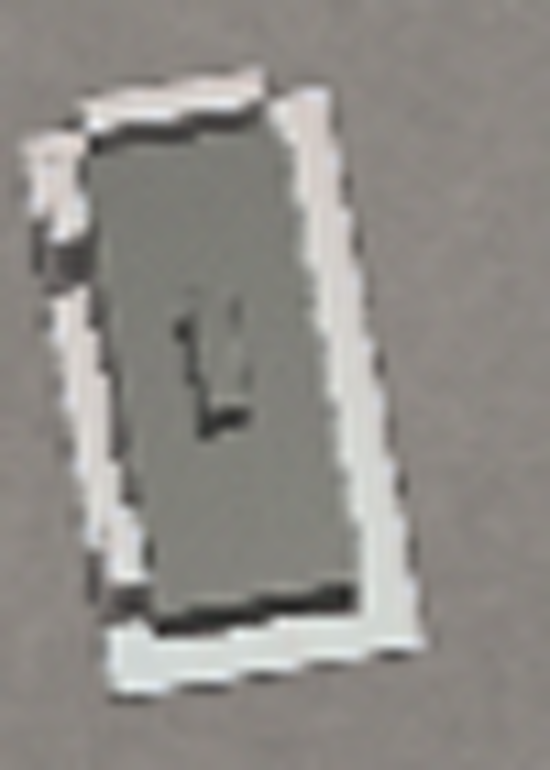

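View pics/sE.png

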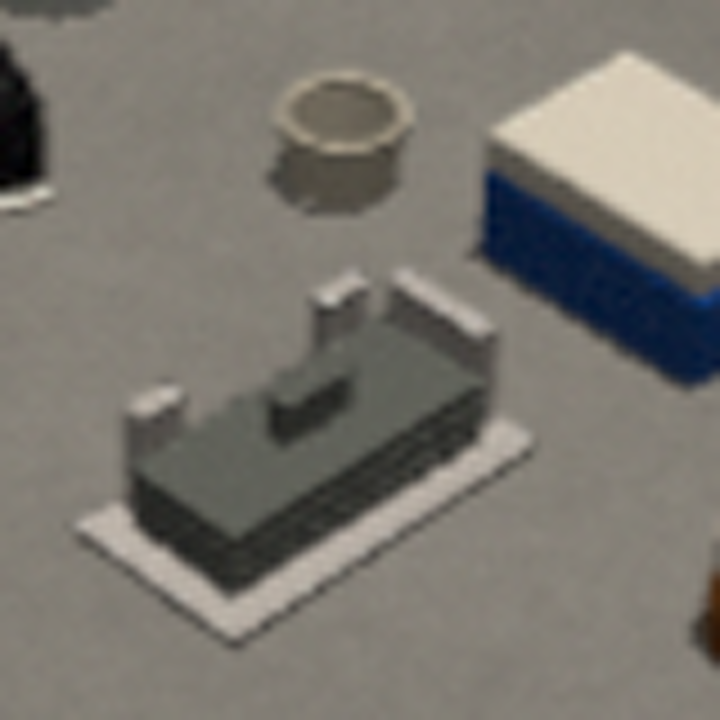

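View pics/sE2.png

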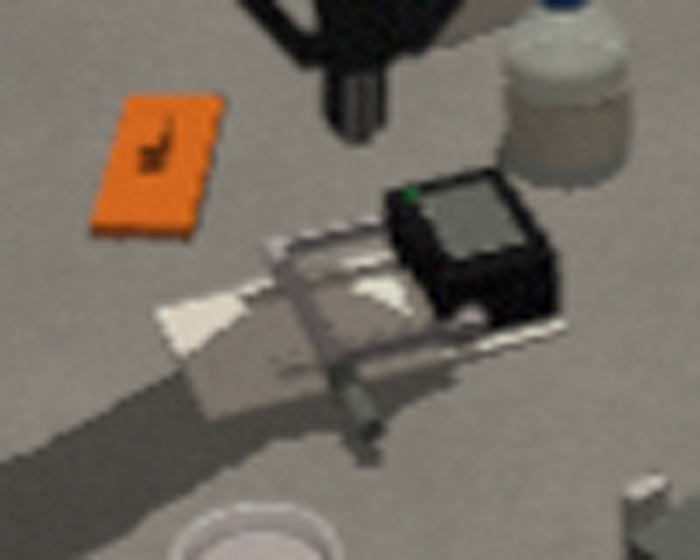

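```bash
python3 - <<'E'
from h import *
from scipy.ndimage import map_coordinates
p=get_image("top"); g=cv2.cvtColor(p["image"],cv2.COLOR_BGR2GRAY).astype(float)
def prof(z,axis,offs,rng):
    out=[]
    t=np.arange(rng[0],rng[1],.5)
    acc=0
    for o in offs:
        pts=np.array([[*(loc(a,o) if axis=='x' else loc(o,a)),z] for a in t])
        uv=proj(p,pts); acc=acc+map_coordinates(g,[uv[:,1],uv[:,0]],order=1)
    acc/=len(offs)
    return t,acc
# along x at z=36
t,a=prof(36,'x',[-20,-16,14,17],(-80,85))
for lo_,hi_ in((-80,-55),(50,85)):
    m=(t>=lo_)&(t<=hi_); print([(float(x),int(v)) for x,v in zip(t[m][::3],a[m][::3])])
t,a=prof(36,'y',[-50,-46,46,50],(-40,45))
for lo_,hi_ in((-40,-18),(18,45)):
    m=(t>=lo_)&(t<=hi_); print([(float(x),int(v)) for x,v in zip(t[m][::3],a[m][::3])])
q=get_image("side")
for r in outline_of(p,"cover_mid")[:3]: print(r["score"],r["box"],rect(p,r["mask"],36))
for n in ("dish","cup","jar","marker"):
    for r in outline_of(p,n)[:1]: print(n,rect(p,r["mask"],10))
E
```

```text
[(-80.0, 216), (-78.5, 213), (-77.0, 213), (-75.5, 213), (-74.0, 212), (-72.5, 204), (-71.0, 144), (-69.5, 83), (-68.0, 63), (-66.5, 54), (-65.0, 69), (-63.5, 90), (-62.0, 114), (-60.5, 133), (-59.0, 132), (-57.5, 131), (-56.0, 130)]
[(50.0, 122), (51.5, 122), (53.0, 122), (54.5, 122), (56.0, 122), (57.5, 122), (59.0, 122), (60.5, 122), (62.0, 121), (63.5, 112), (65.0, 94), (66.5, 81), (68.0, 81), (69.5, 102), (71.0, 148), (72.5, 191), (74.0, 206), (75.5, 210), (77.0, 206), (78.5, 196), (80.0, 171), (81.5, 144), (83.0, 136), (84.5, 133)]
[(-40.0, 201), (-38.5, 207), (-37.0, 208), (-35.5, 209), (-34.0, 210), (-32.5, 204), (-31.0, 181), (-29.5, 156), (-28.0, 139), (-26.5, 129), (-25.0, 127), (-23.5, 127), (-22.0, 126), (-20.5, 126), (-19.0, 127)]
[(18.0, 124), (19.5, 125), (21.0, 125), (22.5, 124), (24.0, 115), (25.5, 116), (27.0, 155), (28.5, 192), (30.0, 204), (31.5, 211), (33.0, 211), (34.5, 205), (36.0, 175), (37.5, 148), (39.0, 128), (40.5, 109), (42.0, 116), (43.5, 128)]
0.71 [239.5, 147.3, 267.3, 188.6] (600.6, 40.2, 130.7, 56.2, 8.88)
0.61 [78.5, 180.6, 113.9, 221.5] (504.1, 491.9, 127.9, 56.3, 55.07)
dish (391.5, 167.3, 79.9, 77.3, -44.88)
cup (731.6, 196.5, 54.1, 52.2, -0.38)
jar (699.4, -122.4, 57.2, 48.7, -1.5)
marker (483.5, -467.0, 124.9, 14.9, 89.64)
```

View pics/topE.png

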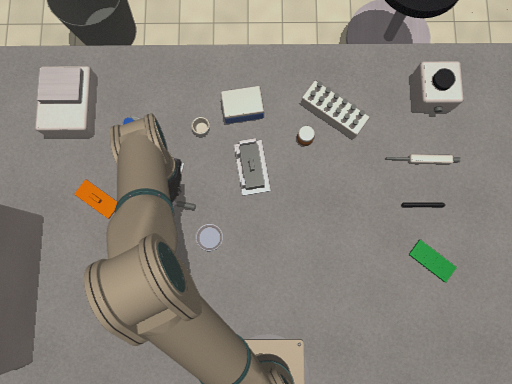

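```bash
python3 - <<'E'
from h import *
q=get_image("side")
f=lambda lx,ly,z:(proj(q,[*loc(lx,ly),z])[0]-[225,135]+.5)*9
for off in (0,1.7):
  print([ (f(-65+off,28,z).round(0),f(-65+off,-28,z).round(0),f(65+off,-28,z).round(0)) for z in(36,26,16,6)])
im=cv2.resize(q["image"][170:210,232:290],None,fx=13,fy=13,interpolation=cv2.INTER_NEAREST)
im=np.clip(im.astype(float)*1.8,0,255).astype(np.uint8); cv2.imwrite("pics/sF.png",im)
E
```

```text
[(array([124., 473.]), array([229., 547.]), array([479., 387.])), (array([124., 494.]), array([229., 567.]), array([478., 407.])), (array([125., 514.]), array([229., 588.]), array([477., 428.])), (array([126., 534.]), array([229., 608.]), array([476., 448.]))]
[(array([127., 471.]), array([232., 545.]), array([482., 385.])), (array([128., 492.]), array([232., 565.]), array([481., 405.])), (array([128., 512.]), array([232., 586.]), array([480., 426.])), (array([129., 532.]), array([232., 606.]), array([479., 446.]))]
```

View pics/sF.png

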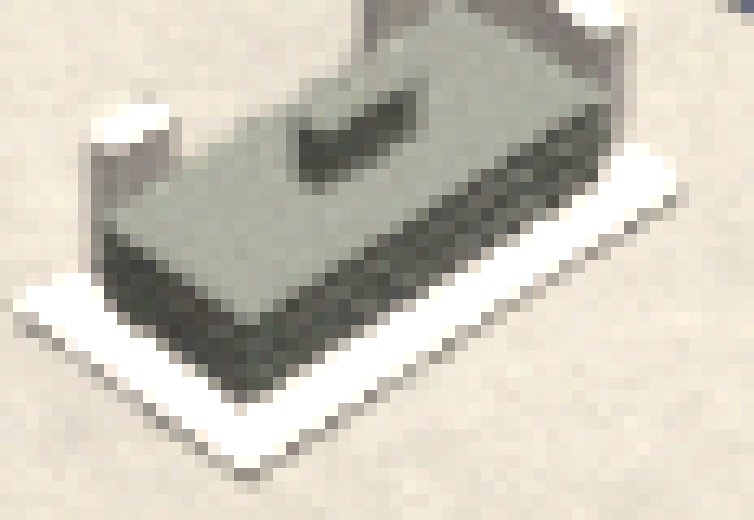

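```bash
python3 - <<'E'
from h import *
from scipy.ndimage import map_coordinates
p=get_image("top")
def edges(fn,z):
    g=cv2.cvtColor(cv2.imread(fn),cv2.COLOR_BGR2GRAY).astype(float)
    for side in((-80,-55),(52,82)):
        t=np.arange(*side,.5); acc=0
        for o in np.r_[-24:-21:.5, 20:23:.5]:
            uv=proj(p,np.array([[*loc(a,o),z] for a in t])); acc=acc+map_coordinates(g,[uv[:,1],uv[:,0]],order=1)
        print(fn,[(float(x),int(v/12)) for x,v in zip(t[::2],acc[::2])])
edges("pics/top16.png",26); edges("pics/topE.png",36)
E
```

```text
pics/top16.png [(-80.0, 202), (-79.0, 217), (-78.0, 216), (-77.0, 214), (-76.0, 214), (-75.0, 214), (-74.0, 214), (-73.0, 214), (-72.0, 213), (-71.0, 202), (-70.0, 180), (-69.0, 138), (-68.0, 101), (-67.0, 74), (-66.0, 68), (-65.0, 72), (-64.0, 86), (-63.0, 107), (-62.0, 125), (-61.0, 134), (-60.0, 133), (-59.0, 131), (-58.0, 130), (-57.0, 130), (-56.0, 131)]
pics/top16.png [(52.0, 139), (53.0, 140), (54.0, 138), (55.0, 135), (56.0, 132), (57.0, 128), (58.0, 124), (59.0, 122), (60.0, 122), (61.0, 121), (62.0, 120), (63.0, 117), (64.0, 107), (65.0, 96), (66.0, 84), (67.0, 79), (68.0, 76), (69.0, 78), (70.0, 84), (71.0, 90), (72.0, 102), (73.0, 123), (74.0, 148), (75.0, 175), (76.0, 190), (77.0, 199), (78.0, 199), (79.0, 196), (80.0, 194), (81.0, 190)]
pics/topE.png [(-80.0, 215), (-79.0, 214), (-78.0, 213), (-77.0, 213), (-76.0, 213), (-75.0, 213), (-74.0, 213), (-73.0, 207), (-72.0, 186), (-71.0, 149), (-70.0, 108), (-69.0, 78), (-68.0, 62), (-67.0, 57), (-66.0, 58), (-65.0, 68), (-64.0, 83), (-63.0, 106), (-62.0, 123), (-61.0, 132), (-60.0, 132), (-59.0, 131), (-58.0, 130), (-57.0, 129), (-56.0, 129)]
pics/topE.png [(52.0, 121), (53.0, 121), (54.0, 122), (55.0, 122), (56.0, 122), (57.0, 122), (58.0, 122), (59.0, 122), (60.0, 122), (61.0, 121), (62.0, 120), (63.0, 117), (64.0, 108), (65.0, 98), (66.0, 88), (67.0, 86), (68.0, 89), (69.0, 99), (70.0, 116), (71.0, 140), (72.0, 166), (73.0, 187), (74.0, 197), (75.0, 199), (76.0, 196), (77.0, 194), (78.0, 191), (79.0, 186), (80.0, 171), (81.0, 155)]
```

```bash
python3 -c "
from cell import *
print(finish_job())"
```

```text
the job is handed in; nothing more can be done
None
```

I stacked both plain carriers on the bench in the corner tray and laid the ribbed cover on top. The hold-down bar is back down and the job is handed in, at about 40 s on the robot's clock.

- **Carriers:** I found only two plain ones. Each was pushed against both fences until I felt contact, lowered and released.
- **Cover:** I folded the bar back over the hood, slid the cover out by its rib, and placed it against both fences the same way.
- **Bar:** I swung it down, then pressed it from above. It stopped at 27 N with the fingertip at 30.5 mm, and the lowered grip's top should be at 31 mm, so I take it to be fully down.
- **Flushness:** In the top view, the upper carrier and the cover each measure about 128–129 mm from end fence to rear edge, against 130 mm nominal. The cover is 56 mm across, and the side view shows the stack edges vertical to within about a pixel (2.5 mm).
- **Unsettled check:** The dark strip behind the stack is about 2 mm wider than expected. It may be shading, but I can't rule out the bottom carrier sitting 1–2 mm off the end fence. I could not push it again reliably because the tool had picked up about 7° of tilt.
- **Other things on the bench:** The dish, cup and jar measured within 2 mm of their starting positions. The marker, tip box, bottle, tube rack, pipette and green look-alike looked unmoved. The orange look-alike also looked unmoved, though the arm partly hid it and its last measurement came out about 10 mm off.

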